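# Turn driver modules terminal side up, load the carrying tray and raise its handle

### The arm

A 6-joint arm with a two-finger parallel gripper is mounted at the origin on the work surface. World frame = base frame: x ahead of the robot, y to its left, z up, the work surface at z = 0. Lengths are in m, angles in rad, forces in N, time in s.
With the tool pointing down it reaches from about 0.425 to 0.95 m from the base axis. Payload 3.5 kg.
Tool frame: the origin (TCP) lies between the finger pads; the fingertips stand 14 mm ahead of it and the grasp point (between the pads) lies 5 mm behind it; z points along the fingers, y is the direction in which the jaws open and shut (so a half turn about z gives the same grasp; the last joint's range is limited). The gripper opens to 85 mm and grips with 20 to 120 N. Pads are 22 mm wide; open, the fingers measure 114 mm over their backs; the gripper's body (76 mm by 85 mm) begins 54 mm behind the grasp point. The pads swing forward as they close: fully open they stand 13 mm farther back than shut.
Start: joints at [1.041, 0.286, 1.577, -0, 1.279, -0.15], TCP at [0.25, 0.627, 0.218] pointing down, gripper open.
Joint ranges: [-2.77, 2.77], [-0.9, 2.22], [0.21, 2.48], [-1.53, 4.67], [0.24, 2.81], [-2.84, 2.84]. Speed limits (rad/s): [2.79, 2.79, 3.14, 3.14, 3.14, 3.14].

### API

Orientations are given as a unit quaternion [x, y, z, w].
In Python, from plant import ctrl gives the robot as it stands. The module is installed in compiled form; this text tells all that it offers.
- The arm moves only by the tool servo_tool, never from a script. Its argument "increments" is text: rows parted by semicolons, each of 7 numbers parted by spaces: the turn, a rotation vector about the tool's x, y, z in rad, then the shift along the tool's x, y, z in cm, then the finger opening in cm, from 0 to 8.54. In form: ax ay az dx dy dz claw; .... A call has 1 to 10 rows; each row is the pose to reach, as a shift and turn from the pose commanded when the call began, along the tool's axes at that moment; what a row does not reach only later rows make up. A row lasts 1/12 s, in which the tool goes at most 41.7 mm and 7.16 degrees, less where a joint would pass 70% of its speed; a pose out of reach is approached as far as the arm can. A call with a gripper value outside its range is refused whole. The fingers move at their own pace and stop on an object; "grip_force" is the grip in N (left out, the last holds). Time passes only in rows, so rows that repeat a pose let the fingers close. It gives the time, the measured TCP pose, the force and the opening at its end, in the units of the state.
- ctrl.get_state(): the state, without advancing time (a new reading comes with each control period).
- ctrl.read_camera(name): name is "scene" or "top"; returns (picture, depth): 480x640x3 uint8, red, green, blue; 480x640 float32, m along the optical axis (not along the pixel's ray), 0 where there is no reading.
- ctrl.camera_info(name): a dict with "camera_matrix" (3x3 intrinsics, pixels), "D" ([k1, k2, p1, p2, k3] as OpenCV has them; the pictures are not rectified), "world_to_cam" (4x4, takes a point from world to camera coordinates). Camera axes: x right, y down, z forward; pixel columns grow to the right and rows downward; lengths in m; the calibration is good to about 2 mm. A picture is of the moment at which its call begins. camera_info takes no time and is no camera call.
- ctrl.sign_off(): hands the job in, once; it reports no verdict.
The state is a dict: "time": time; "qpos": joint angles; "dq": joint speeds; "joint_efforts": joint torques, N m; "eef_pos": TCP position; "tcp_rot": TCP orientation; "contact_force": force on the tool from outside, world axes, zero at the start; "wrist_torque": the same for the moment, N m; "opening": opening from 0.0 (shut) to 1.0 (fully open).
Only numpy, scipy, OpenCV 4.12 (cv2) and the standard library are available. Lean on these libraries where they do the work, as an engineer would, in place of code of your own. Each camera call takes 0.05 s, during which the arm holds its last target.

### The job

The driver modules lie on the bench with their terminals underneath. Turn every 95 mm module (the middle size) over and lay it, terminals up, flat in a bay of the steel tray, one to a bay in any bays; leave the shorter and the longer module and the other things on the bench where they are. When all are loaded, swing the tray's folded carry handle up until it stands upright at its stop, and let go.

Things in the scene. Friction and masses are not known exactly. Their poses are not given: they have to be found in the camera images.
- module_a: to be loaded (may be absent): flat aluminium-backed electronic driver module 95 mm long (its x) x 56 mm wide (its y) x 30 mm thick (its z); origin in its middle. Its z axis points out of the plain aluminium back; the terminal face (-z) has a black strip with brass screws across each end, green board between. Starts lying back up. 0.25 kg.
- module_b: to be loaded (may be absent): flat aluminium-backed electronic driver module 95 mm long (its x) x 56 mm wide (its y) x 30 mm thick (its z); origin in its middle. Its z axis points out of the plain aluminium back; the terminal face (-z) has a black strip with brass screws across each end, green board between. Starts lying back up. 0.25 kg.
- module_c: to be loaded (may be absent): flat aluminium-backed electronic driver module 95 mm long (its x) x 56 mm wide (its y) x 30 mm thick (its z); origin in its middle. Its z axis points out of the plain aluminium back; the terminal face (-z) has a black strip with brass screws across each end, green board between. Starts lying back up. 0.25 kg.
- module_d: to be loaded (may be absent): flat aluminium-backed electronic driver module 95 mm long (its x) x 56 mm wide (its y) x 30 mm thick (its z); origin in its middle. Its z axis points out of the plain aluminium back; the terminal face (-z) has a black strip with brass screws across each end, green board between. Starts lying back up. 0.25 kg.
- short_module: look-alike, too short, leave alone: flat aluminium-backed electronic driver module 70 mm long (its x) x 56 mm wide (its y) x 30 mm thick (its z); origin in its middle. Its z axis points out of the plain aluminium back; the terminal face (-z) has a black strip with brass screws across each end, green board between. Starts lying back up. 0.25 kg.
- long_module: look-alike, too long, leave alone: flat aluminium-backed electronic driver module 120 mm long (its x) x 56 mm wide (its y) x 30 mm thick (its z); origin in its middle. Its z axis points out of the plain aluminium back; the terminal face (-z) has a black strip with brass screws across each end, green board between. Starts lying back up. 0.25 kg.
- tray: steel tray fixed to the bench, base 125 (x) x 370 (y) x 8 mm, origin under its centre on the bench; four bays in a row along its y, 88 mm apart, each for a module lying lengthwise along tray x. Ridges 8 mm high above the floor at both ends of a bay (113 mm clear); 14 mm stubs at its side corners (70 mm clear). Posts at y = +-182 mm, 44 mm high, carry the handle.
- bay1 (a point): centre of the floor of the first bay (8 mm over the bench), axes as the tray's
- bay2 (a point): same, second bay
- bay3 (a point): same, third bay
- bay4 (a point): same, fourth bay
- handle (a joint): angle of the carry handle, rad: 0 lying level out over the tray's +x side, 1.57 upright at its stop; stiff, stays where left (about 3 N at the bar to move it)
- handle_grip (a point): middle of the handle's cross bar: black grip 18 mm thick, 100 mm long along tray y; the bar is 10 mm thick and 388 mm long, 130 mm from the hinge line, which runs along tray y over the tray's centre, 36 mm above the bench
- screwdriver: bystander screwdriver on the bench, leave alone
- parts_bin: bystander green open bin 130 x 100 x 60 mm, leave alone
- spray_can: bystander can 52 mm across, 150 mm high, leave alone
Mind the look-alikes: they are no part of the job. What is shaped like the module_c but pink or turquoise is not meant. Leave any purple look-alike of the module_d alone.

How it is judged:
On the way, in this order (a step that is already met when the one before it is completed fails the run):
1. every 95 mm module present lies terminals up, flat in a bay (((x of module_a in the frame of bay1 between -0.012 and 0.012 m and y of module_a in the frame of bay1 between -0.012 and 0.012 m and z of module_a in the frame of bay1 below 0.019 m) or (x of module_a in the frame of bay2 between -0.012 and 0.012 m and y of module_a in the frame of bay2 between -0.012 and 0.012 m and z of module_a in the frame of bay2 below 0.019 m) or (x of module_a in the frame of bay3 between -0.012 and 0.012 m and y of module_a in the frame of bay3 between -0.012 and 0.012 m and z of module_a in the frame of bay3 below 0.019 m) or (x of module_a in the frame of bay4 between -0.012 and 0.012 m and y of module_a in the frame of bay4 between -0.012 and 0.012 m and z of module_a in the frame of bay4 below 0.019 m)) and angle between each of module_a, module_b, module_c, module_d's own z axis and vertical above 3.04 rad and angle between the x axis of each of module_a, module_b, module_c, module_d and the x axis of tray, either way round below 0.25 rad and linear speed of each of module_a, module_b, module_c, module_d below 0.02 m/s and ((x of module_b in the frame of bay1 between -0.012 and 0.012 m and y of module_b in the frame of bay1 between -0.012 and 0.012 m and z of module_b in the frame of bay1 below 0.019 m) or (x of module_b in the frame of bay2 between -0.012 and 0.012 m and y of module_b in the frame of bay2 between -0.012 and 0.012 m and z of module_b in the frame of bay2 below 0.019 m) or (x of module_b in the frame of bay3 between -0.012 and 0.012 m and y of module_b in the frame of bay3 between -0.012 and 0.012 m and z of module_b in the frame of bay3 below 0.019 m) or (x of module_b in the frame of bay4 between -0.012 and 0.012 m and y of module_b in the frame of bay4 between -0.012 and 0.012 m and z of module_b in the frame of bay4 below 0.019 m)) and ((x of module_c in the frame of bay1 between -0.012 and 0.012 m and y of module_c in the frame of bay1 between -0.012 and 0.012 m and z of module_c in the frame of bay1 below 0.019 m) or (x of module_c in the frame of bay2 between -0.012 and 0.012 m and y of module_c in the frame of bay2 between -0.012 and 0.012 m and z of module_c in the frame of bay2 below 0.019 m) or (x of module_c in the frame of bay3 between -0.012 and 0.012 m and y of module_c in the frame of bay3 between -0.012 and 0.012 m and z of module_c in the frame of bay3 below 0.019 m) or (x of module_c in the frame of bay4 between -0.012 and 0.012 m and y of module_c in the frame of bay4 between -0.012 and 0.012 m and z of module_c in the frame of bay4 below 0.019 m)) and ((x of module_d in the frame of bay1 between -0.012 and 0.012 m and y of module_d in the frame of bay1 between -0.012 and 0.012 m and z of module_d in the frame of bay1 below 0.019 m) or (x of module_d in the frame of bay2 between -0.012 and 0.012 m and y of module_d in the frame of bay2 between -0.012 and 0.012 m and z of module_d in the frame of bay2 below 0.019 m) or (x of module_d in the frame of bay3 between -0.012 and 0.012 m and y of module_d in the frame of bay3 between -0.012 and 0.012 m and z of module_d in the frame of bay3 below 0.019 m) or (x of module_d in the frame of bay4 between -0.012 and 0.012 m and y of module_d in the frame of bay4 between -0.012 and 0.012 m and z of module_d in the frame of bay4 below 0.019 m))), for 0.2 s.
2. then the handle stands upright at its stop (value of joint handle above 1.5 rad), for 0.2 s.
At the end, for the whole second after the job is handed in: Every 95 mm module present lies at rest flat in a bay (centre within 12 mm of the bay's centre each way, within 4 mm of fully down), terminals up (within 0.1 rad), lengthwise along the bay (0.25 rad); handle past 1.5 rad; the short and long modules within 60 mm of where they were (all of step 1 and value of joint handle above 1.5 rad and distance of each of short_module, long_module from where it was at the start of the episode below 0.06 m); the robot touches nothing.
It fails at once if a bystander (screwdriver, bin, can) is pushed more than 40 mm (distance of any of screwdriver, parts_bin, spray_can from where it was at the start of the episode above 0.04 m).
Of module_a, module_b, module_c, module_d only 3 to 4 are there at a start; the rules pass over those that are not, and their reading is None.
At some moment in a run one of module_a, module_b, module_c, module_d may be knocked a few centimetres aside while the robot is not near it.
It also fails if it takes over 210 s, if anything falls off the work surface, if the arm or the gripper's body presses on something with over 40 N, if the wrist force passes 120 N, or if a joint passes its speed limit or range.

## Working session

There is one attempt and no reset: what is moved stays moved. The work goes in short steps, Python scripts to look and compute and a tool call to move; the robot and the scene stay as the last step left them, time stands still between calls to the robot, and variables do not carry over. Pictures are saved under pics/ and viewed, and the job is handed in when it is done.

Besides the shell and the picture viewer there is one more tool, called by a JSON object that holds its "fn" and its "kwargs", one argument or row to a line. servo_tool: Moves the arm, as the interface text tells. Its arguments: {"type":"object","properties":{"increments":{"type":"string"},"grip_force":{"type":"number"}},"required":["increments"]}

```bash
mkdir -p pics; ls
cat > h.py <<'E'
import numpy as np, cv2
from plant import ctrl
from scipy.spatial.transform import Rotation as R
def cam(n):
    i=ctrl.camera_info(n); return np.array(i["camera_matrix"]),np.array(i["D"]),np.array(i["world_to_cam"])
def ray(n,uv,z):
    K,D,T=cam(n); uv=np.array(uv,float).reshape(-1,1,2)
    p=cv2.undistortPoints(uv,K,D).reshape(-1,2); d=np.c_[p,np.ones(len(p))]@T[:3,:3]
    c=-T[:3,:3].T@T[:3,3]; s=(z-c[2])/d[:,2]; return c+d*s[:,None]
def cloud(n,dep):
    K,D,T=cam(n); h,w=dep.shape
    u,v=np.meshgrid(np.arange(w),np.arange(h)); p=cv2.undistortPoints(np.stack([u,v],-1).reshape(-1,1,2).astype(float),K,D).reshape(-1,2)
    P=np.c_[p,np.ones(len(p))]*dep.reshape(-1,1); return ((P-T[:3,3])@T[:3,:3]).reshape(h,w,3)
def proj(n,P):
    K,D,T=cam(n); return cv2.projectPoints(np.array(P,float).reshape(-1,1,3),cv2.Rodrigues(T[:3,:3])[0],T[:3,3],K,D)[0].reshape(-1,2)
def save(name,im): cv2.imwrite("pics/"+name+".png",im[:,:,::-1])
E
python3 - <<'E'
from h import *
for n in ("scene","top"):
    im,d=ctrl.read_camera(n); save(n+"0",im); np.savez(n+"0.npz",im=im,d=d)
    K,D,T=cam(n); print(n,K.round(1).tolist(),D,(-T[:3,:3].T@T[:3,3]).round(3),T[:3,:3].round(3).tolist())
print(ctrl.get_state())
E
```

```text
pics
scene [[437.4, 0.0, 313.8], [0.0, 437.4, 235.4], [0.0, 0.0, 1.0]] [-0.03924085  0.          0.          0.          0.        ] [1.079 0.438 0.835] [[-0.611, 0.791, -0.018], [0.576, 0.429, -0.695], [-0.542, -0.436, -0.719]]
top [[594.2, 0.0, 315.6], [0.0, 594.2, 242.3], [0.0, 0.0, 1.0]] [-0.16093792  0.          0.          0.          0.        ] [ 0.135 -0.014  1.6  ] [[0.003, -1.0, 0.002], [-0.974, -0.004, -0.225], [0.225, -0.001, -0.974]]
{'time': 0.1, 'qpos': array([ 1.04098963e+00,  2.87159995e-01,  1.57803678e+00, -2.51593969e-06,
        1.27861585e+00, -1.49987772e-01]), 'dq': array([-0.00103115,  0.00019306, -0.00262462,  0.00022623, -0.00062098,
       -0.0001607 ]), 'joint_efforts': array([ 1.61544453e-03, -4.07300770e+01, -2.93696970e+01, -9.54963571e-05,
        3.39154569e-03,  1.97735613e-05]), 'eef_pos': array([0.24990128, 0.62635799, 0.2166269 ]), 'tcp_rot': array([ 1.88769511e-01,  9.82020794e-01, -1.04688744e-03, -3.68924323e-04]), 'contact_force': array([ 0.60871619, -0.79825308,  0.53776154]), 'wrist_torque': array([ 0.05791016, -0.00967643, -0.02616868]), 'opening': 0.997619588047661}
```

The top view shows white modules at about (350,214), (393,234) and (427,302), all mid-size. There is a short one at (332,255) and a long one at (374,278). Purple, turquoise and pink look-alikes are also on the bench. The tray is at (220,260) with its handle folded toward the top of the picture. I'll measure them next.

```bash
cat > mods.py <<'E'
from h import *
def find(im,zt=0.030,verbose=True):
    hsv=cv2.cvtColor(im,cv2.COLOR_RGB2HSV)
    m=((hsv[...,2]>175)&(hsv[...,1]<40)).astype(np.uint8)
    cs,_=cv2.findContours(m,cv2.RETR_EXTERNAL,cv2.CHAIN_APPROX_NONE); out=[]
    for c in cs:
        if cv2.contourArea(c)<250: continue
        P=ray("top",c.reshape(-1,2),zt)[:,:2]
        (x,y),(a,b),ang=cv2.minAreaRect((P*1000).astype(np.float32))
        if a<b: a,b,ang=b,a,ang+90
        yaw=(np.deg2rad(ang)+np.pi/2)%np.pi-np.pi/2
        out.append((x/1000,y/1000,a,b,yaw)); uv=c.reshape(-1,2).mean(0)
        if verbose: print("px",uv.round(),"xy",round(x/1000,4),round(y/1000,4),"L %.0f W %.0f yaw %.3f"%(a,b,yaw))
    return out
E
python3 - <<'E'
from mods import *
d=np.load("top0.npz"); im=d["im"]; find(im)
C=cloud("top",d["d"])
for p in [(350,214),(393,234),(427,302),(374,278),(332,255),(220,260),(463,223),(220,208),(150,230),(300,330)]: print(p,C[p[1],p[0]].round(3))
a=cv2.resize(im[190:300,140:300],None,fx=5,fy=5,interpolation=cv2.INTER_CUBIC); save("traycrop",a)
a=cv2.resize(im[190:380,300:500],None,fx=4,fy=4,interpolation=cv2.INTER_CUBIC)[:600]; save("modcrop",a)
E
```

```text
px [427. 303.] xy 0.3345 -0.3134 L 92 W 53 yaw 1.213
px [374. 277.] xy 0.4017 -0.1736 L 117 W 53 yaw 1.302
px [331. 254.] xy 0.4636 -0.058 L 67 W 53 yaw 1.118
px [217. 260.] xy 0.4496 0.2481 L 361 W 114 yaw 1.493
px [392. 233.] xy 0.5232 -0.2256 L 93 W 52 yaw 1.094
px [349. 214.] xy 0.5781 -0.1093 L 92 W 53 yaw 1.016
px [566. 104.] xy 0.9273 -0.7655 L 259 W 43 yaw 0.200
(350, 214) [ 0.579 -0.111  0.024]
(393, 234) [ 0.52  -0.227  0.035]
(427, 302) [ 0.336 -0.315  0.025]
(374, 278) [ 0.4   -0.173  0.028]
(332, 255) [ 0.462 -0.061  0.034]
(220, 260) [ 0.454  0.247 -0.003]
(463, 223) [ 0.554 -0.424  0.029]
(220, 208) [0.581 0.24  0.075]
(150, 230) [ 0.538  0.45  -0.001]
(300, 330) [ 0.263  0.025 -0.001]
```

Run:
```python
from h import *
im=np.load("scene0.npz")["im"]
save("traycrop2",cv2.resize(im[235:380,315:515],None,fx=4,fy=4,interpolation=cv2.INTER_CUBIC))
```

```text
(no output)
```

Three white 95 mm candidates, at px (350,214), (393,234) and (427,302). Each measures about 92×53 mm with the mask slightly eroded. The one at (374,278) is the long module at 117 mm, and (332,255) is the short one at 67 mm. The coloured ones are decoys. The enlarged crop confirms this, so three modules are to be loaded. Next I need the tray pose and a move helper.

```bash
cat > pl.py <<'E'
from h import *
import json,sys,os
def load(): 
    d=json.load(open("cmd.json")); return np.array(d["p"]),R.from_quat(d["q"])
def store(p,r): json.dump({"p":list(map(float,p)),"q":list(map(float,r.as_quat()))},open("cmd.json","w"))
def rot(yaw,phi=0.,roll=0.):
    """tool with x axis (horizontal dir) at yaw, tilted about tool y by phi deg (z toward +x_tool), then roll about z deg"""
    x=np.array([np.cos(yaw),np.sin(yaw),0]); z=np.array([0,0,-1.]); y=np.cross(z,x)
    return R.from_matrix(np.c_[x,y,z])*R.from_euler('y',phi,degrees=True)*R.from_euler('z',roll,degrees=True)
def plan(p,r,claw,n=None):
    p0,r0=load(); rv=(r0.inv()*r).as_rotvec().round(3); d=(r0.inv().apply(np.array(p)-p0)*100).round(2)
    rows=max(np.linalg.norm(d)/4.17,np.rad2deg(np.linalg.norm(rv))/7.16)
    row=" ".join("%g"%v for v in [*rv,*d,claw])
    print("rows %.1f"%rows,"|",row)
    store(p0+r0.apply(d/100),r0*R.from_rotvec(rv))
def chk():
    s=ctrl.get_state(); p,r=load(); f=open("log.jsonl","a")
    f.write(json.dumps({"q":list(s["qpos"]),"p":list(s["eef_pos"]),"r":list(s["tcp_rot"])})+"\n")
    print("t %.1f"%s["time"],"q",s["qpos"].round(2),"dp mm",((s["eef_pos"]-p)*1000).round(1),"dr",((r.inv()*R.from_quat(s["tcp_rot"])).as_rotvec()).round(3),"op %.3f"%s["opening"],"F",s["contact_force"].round(1))
E
python3 - <<'E'
from pl import *
s=ctrl.get_state()
store([.25,.627,.218],R.from_quat([.18877,.98202,0,0]))
# tray
im=np.load("top0.npz")["im"]
hsv=cv2.cvtColor(im,cv2.COLOR_RGB2HSV); m=((hsv[...,2]>150)&(hsv[...,1]<45)).astype(np.uint8); m[:,:148]=0;m[:,300:]=0;m[:230]=0;m[300:]=0
m=cv2.morphologyEx(m,cv2.MORPH_OPEN,np.ones((5,5),np.uint8))
c=max(cv2.findContours(m,0,1)[0],key=cv2.contourArea)
P=ray("top",c.reshape(-1,2),.008)[:,:2]; (x,y),wh,a=cv2.minAreaRect((P*1000).astype(np.float32)); print("tray",x,y,wh,a)
# from crop end edges: tray corners at crop px /5
cr=np.array([[95,205],[738,262],[712,488],[50,424]])/5+[140,190]
print(ray("top",cr,.008).round(4), ray("top",cr,.008).mean(0).round(4))
# handle bar ends
hb=np.array([[55,66],[763,122]])/5+[140,190]; print("bar",ray("top",hb,.036).round(4)); hg=np.array([[405,95]])/5+[140,190]; print(ray("top",hg,.036).round(4))
# screwdriver, bin
print(ray("top",[[330,151],[300,155],[424,170],[240,145]],.01).round(3))
chk(); t=np.array([.578,-.109]); yaw=1.016
plan([*(t+.02*np.array([np.cos(yaw),np.sin(yaw)])),.16],rot(yaw,-25),8.5)
E
```

```text
tray 453.0293884277344 252.81671142578125 (369.0175476074219, 116.0289535522461) 84.92364501953125
[[0.5332 0.421  0.008 ]
 [0.5019 0.0606 0.008 ]
 [0.3764 0.073  0.008 ]
 [0.409  0.4387 0.008 ]] [0.4551 0.2483 0.008 ]
bar [[0.6058 0.4414 0.036 ]
 [0.574  0.0467 0.036 ]]
[[0.589 0.244 0.036]]
[[ 0.77  -0.057  0.01 ]
 [ 0.757  0.029  0.01 ]
 [ 0.715 -0.325  0.01 ]
 [ 0.788  0.202  0.01 ]]
t 0.1 q [ 1.04  0.29  1.58 -0.    1.28 -0.15] dp mm [-0.1 -0.6 -1.4] dr [ 0.002  0.    -0.   ] op 0.998 F [ 0.6 -0.8  0.5]
rows 19.1 | 0.38 -0.319 1.715 -58.1 -54.22 5.8 8.5
```

{"fn": "servo_tool", "kwargs": {
  "increments": "0.38 -0.319 1.715 -58.1 -54.22 5.8 8.5; 0.38 -0.319 1.715 -58.1 -54.22 5.8 8.5; 0.38 -0.319 1.715 -58.1 -54.22 5.8 8.5; 0.38 -0.319 1.715 -58.1 -54.22 5.8 8.5; 0.38 -0.319 1.715 -58.1 -54.22 5.8 8.5; 0.38 -0.319 1.715 -58.1 -54.22 5.8 8.5; 0.38 -0.319 1.715 -58.1 -54.22 5.8 8.5; 0.38 -0.319 1.715 -58.1 -54.22 5.8 8.5; 0.38 -0.319 1.715 -58.1 -54.22 5.8 8.5; 0.38 -0.319 1.715 -58.1 -54.22 5.8 8.5",
  "grip_force": 60
}}

```text
time: 0.93
eef_pos: [0.4273, 0.2491, 0.1872]
tcp_rot: [0.707, 0.688, -0.143, 0.079]
contact_force: [1.2, -0.2, -0.3]
opening: 0.991
```

```bash
cat >> pl.py <<'E'
def sync():
    s=ctrl.get_state(); store(s["eef_pos"],R.from_quat(s["tcp_rot"]))
def move(p,r,claw):
    """split long move into <=9-row calls; print all"""
    p0,r0=load(); p=np.array(p); rv=(r0.inv()*r).as_rotvec()
    n=int(np.ceil(max(np.linalg.norm(p-p0)/.0417,np.rad2deg(np.linalg.norm(rv))/7.16)/8.5)) or 1
    for i in range(1,n+1): plan(p0+(p-p0)*i/n,r0*R.from_rotvec(rv*i/n),claw)
E
python3 - <<'E'
from pl import *
sync(); t=np.array([.578,-.109]); yaw=1.016
plan([*(t+.02*np.array([np.cos(yaw),np.sin(yaw)])),.16],rot(yaw,-25),8.5)
E
```

```text
rows 9.1 | 0.113 -0.094 0.509 -31.38 17.64 11.61 8.5
```

{"fn": "servo_tool", "kwargs": {
  "increments": "0.113 -0.094 0.509 -31.38 17.64 11.61 8.5; 0.113 -0.094 0.509 -31.38 17.64 11.61 8.5; 0.113 -0.094 0.509 -31.38 17.64 11.61 8.5; 0.113 -0.094 0.509 -31.38 17.64 11.61 8.5; 0.113 -0.094 0.509 -31.38 17.64 11.61 8.5; 0.113 -0.094 0.509 -31.38 17.64 11.61 8.5; 0.113 -0.094 0.509 -31.38 17.64 11.61 8.5; 0.113 -0.094 0.509 -31.38 17.64 11.61 8.5; 0.113 -0.094 0.509 -31.38 17.64 11.61 8.5; 0.113 -0.094 0.509 -31.38 17.64 11.61 8.5"
}}

```text
time: 1.77
eef_pos: [0.5915, -0.0952, 0.1591]
tcp_rot: [0.853, 0.475, -0.189, 0.105]
contact_force: [0.0, 0.6, -0.1]
opening: 0.995
```

Run:
```python
from pl import *
chk(); im,d=ctrl.read_camera("top"); np.savez("top1.npz",im=im,d=d); save("top1",im[150:350,100:520]); im,d=ctrl.read_camera("scene"); save("scene1",im); np.savez("scene1.npz",im=im,d=d);chk()
```

```text
t 1.8 q [-0.16  0.31  1.71 -0.41  1.33  0.54] dp mm [ 3.  -3.2 -1. ] dr [-0. -0. -0.] op 0.995 F [ 0.   0.6 -0.1]
t 1.9 q [-0.15  0.31  1.71 -0.41  1.33  0.54] dp mm [ 1.5  1.2 -1.1] dr [ 0.002  0.001 -0.003] op 0.995 F [ 0.2  0.  -0.7]
```

Run:
```python
from mods import *
im=np.load("scene0.npz")["im"]
cr=np.array([[240,25],[772,350],[668,492],[122,138]])/4+[315,235]
P=ray("scene",cr,.008); print(P.round(4),P.mean(0).round(4))
hb=np.array([[35,130],[650,555],[315,320],[232,268],[395,385]])/4+[315,235]; print(ray("scene",hb,.038).round(4))
hb=np.array([[315,92],[497,108]])/5+[140,190];hb[:,1]-=1; print("top grip ends",ray("top",hb,.040).round(4))
g=cv2.cvtColor(im,cv2.COLOR_RGB2HSV); m=((g[...,2]>170)&(g[...,1]<40)).astype(np.uint8); m[:160]=0;m[280:]=0;m[:,:225]=0;m[:,340:]=0
for c in cv2.findContours(m,0,1)[0]:
    if cv2.contourArea(c)<100: continue
    P=ray("scene",c.reshape(-1,2),.03)[:,:2]; print(c.reshape(-1,2).mean(0).round(),cv2.minAreaRect((P*1000).astype(np.float32)))
```

```text
[[0.3768 0.0768 0.008 ]
 [0.4105 0.4433 0.008 ]
 [0.5262 0.4318 0.008 ]
 [0.5003 0.0697 0.008 ]] [0.4534 0.2554 0.008 ]
[[0.5471 0.0384 0.038 ]
 [0.5834 0.4386 0.038 ]
 [0.5633 0.2388 0.038 ]
 [0.5613 0.1848 0.038 ]
 [0.5732 0.2928 0.038 ]]
top grip ends [[0.5924 0.2934 0.04  ]
 [0.5833 0.1924 0.04  ]]
[270. 250.] ((576.3970336914062, -106.94058990478516), (91.30610656738281, 51.92024230957031), 57.916099548339844)
[315. 233.] ((461.8656005859375, -55.54294204711914), (65.72705841064453, 51.23925018310547), 63.73947525024414)
[251. 219.] ((522.1402587890625, -223.32643127441406), (91.60930633544922, 51.8123664855957), 63.14701461791992)
[296. 202.] ((399.78515625, -170.04129028320312), (115.84616088867188, 51.16503143310547), 72.83618927001953)
[274. 172.] ((332.8876953125, -310.9090576171875), (91.8291244506836, 51.52199935913086), 68.77301788330078)
```

Run:
```python
from pl import *
for nm,off,k,pts in (("top",[140,190],5,[[82,404],[695,462],[712,280],[105,230]]),("scene",[315,235],4,[[248,42],[748,345],[655,465],[153,132]])):
    P=ray(nm,np.array(pts)/k+off,.016); print(nm,P.round(4).tolist(),P.mean(0).round(4))
    v=(P[1]-P[0]),(P[2]-P[3]); print([ (np.arctan2(a[1],a[0])%np.pi-np.pi/2).round(3) for a in v])
# triangulate bar grip centre
a=ray("top",[[219.5,208]],0)[0],ray("top",[[219.5,208]],.1)[0]; b=ray("scene",[[393.7,315]],0)[0],ray("scene",[[393.7,315]],.1)[0]
da=a[1]-a[0]; db=b[1]-b[0]
A=np.c_[da,-db]; s=np.linalg.lstsq(A,b[0]-a[0],rcond=None)[0]; print("bar",a[0]+da*s[0],b[0]+db*s[1])
sync(); yaw=1.0135;u=np.array([np.cos(yaw),np.sin(yaw),0]); t=np.array([.577,-.108,0])
store(load()[0]+[0,0,.001],load()[1])
r=rot(yaw,-25); g=t+.02*u+[0,0,.025]; tcp=g+r.apply([0,0,.005])
print(tcp); plan(tcp+[0,0,.05],r,8.5); plan(tcp,r,8.5);
```

```text
top [[0.4189, 0.4191, 0.016], [0.3893, 0.082, 0.016], [0.4899, 0.0743, 0.016], [0.5169, 0.4122, 0.016]] [0.4538 0.2469 0.016 ]
[np.float64(-0.088), np.float64(-0.08)]
scene [[0.3931, 0.0923, 0.016], [0.4217, 0.4315, 0.016], [0.521, 0.4202, 0.016], [0.4908, 0.0856, 0.016]] [0.4566 0.2574 0.016 ]
[np.float64(-0.084), np.float64(-0.09)]
bar [0.58296118 0.24315782 0.06633526] [0.58178279 0.24580567 0.06643462]
[ 0.58646027 -0.09281959  0.02046846]
rows 2.1 | -0.001 -0.001 0.005 3.45 -0.17 8.26 8.5
rows 1.2 | 0 -0 -0 2.11 -0 4.53 8.5
```

{"fn": "servo_tool", "kwargs": {
  "increments": "-0.001 -0.001 0.005 3.45 -0.17 8.26 8.5; -0.001 -0.001 0.005 3.45 -0.17 8.26 8.5; -0.001 -0.001 0.005 3.45 -0.17 8.26 8.5; -0.001 -0.001 0.005 3.45 -0.17 8.26 8.5"
}}

```text
time: 2.2
eef_pos: [0.5833, -0.0894, 0.0667]
tcp_rot: [0.852, 0.476, -0.192, 0.103]
contact_force: [0.7, 0.6, 0.0]
opening: 0.994
```

{"fn": "servo_tool", "kwargs": {
  "increments": "0 0 0 1 0 2.2 8.5; 0 0 0 2.11 0 4.53 8.5; 0 0 0 2.11 0 4.53 8.5; 0 0 0 2.11 0 4.53 4.5; 0 0 0 2.11 0 4.53 4.5; 0 0 0 2.11 0 4.53 4.5; 0 0 0 2.11 0 4.53 4.5; 0 0 0 2.11 0 4.53 4.5"
}}

```text
time: 2.87
eef_pos: [0.588, -0.0914, 0.0222]
tcp_rot: [0.853, 0.475, -0.187, 0.107]
contact_force: [0.4, -0.7, -0.7]
opening: 0.526
```

Run:
```python
from pl import *
chk()
```

```text
t 2.9 q [-0.15  0.48  1.77 -0.45  1.11  0.65] dp mm [1.5 1.4 1.7] dr [-0.005  0.001 -0.001] op 0.526 F [ 0.4 -0.7 -0.7]
```

Run:
```python
from pl import *
for n in("top","scene"):
    im,d=ctrl.read_camera(n)
    c=im[150:300,260:460] if n=="top" else im[150:300,190:390]
    save(n+"2",cv2.resize(c,None,fx=4,fy=4,interpolation=cv2.INTER_CUBIC))
```

{"fn": "servo_tool", "kwargs": {
  "increments": "0 0 0 0 0 0 2; 0 0 0 0 0 0 2; 0 0 0 0 0 0 2; 0 0 0 0 0 0 2"
}}

```text
time: 3.3
eef_pos: [0.5874, -0.0916, 0.0212]
tcp_rot: [0.853, 0.475, -0.188, 0.106]
contact_force: [-0.8, 0.5, 3.6]
opening: 0.239
```

Run:
```python
from pl import *
s=ctrl.get_state(); print(R.from_quat(s["tcp_rot"]).as_matrix().round(2)); chk()
for n in("top","scene"):
    im,d=ctrl.read_camera(n); print(n,proj(n,[s["eef_pos"]]).round(0))
    c=im[150:250,260:390] if n=="top" else im[200:290,230:340]
    save(n+"3",cv2.resize(c,None,fx=6,fy=6,interpolation=cv2.INTER_CUBIC))
```

```text
[[ 0.48  0.85 -0.22]
 [ 0.77 -0.53 -0.36]
 [-0.42  0.   -0.91]]
t 3.3 q [-0.15  0.48  1.77 -0.45  1.12  0.65] dp mm [0.9 1.3 0.7] dr [-0.004 -0.    -0.002] op 0.239 F [-0.8  0.5  3.6]
top [[343. 211.]]
scene [[272. 258.]]
```

Run:
```python
from pl import *
im,d=ctrl.read_camera("scene"); C=cloud("scene",d)
for v in range(252,266): print(v,[tuple((C[v,u]*1000).round().astype(int)) for u in (266,269,272,276,280,283)],[int(im[v,u].mean()) for u in (266,269,272,276,280,283)])
```

```text
252 [(np.int64(626), np.int64(-68), np.int64(92)), (np.int64(654), np.int64(-27), np.int64(144)), (np.int64(651), np.int64(-21), np.int64(146)), (np.int64(647), np.int64(-13), np.int64(148)), (np.int64(639), np.int64(-9), np.int64(143)), (np.int64(587), np.int64(-52), np.int64(68))] [12, 10, 16, 12, 17, 21]
253 [(np.int64(629), np.int64(-64), np.int64(94)), (np.int64(635), np.int64(-48), np.int64(110)), (np.int64(649), np.int64(-23), np.int64(140)), (np.int64(645), np.int64(-15), np.int64(141)), (np.int64(636), np.int64(-13), np.int64(135)), (np.int64(546), np.int64(-93), np.int64(1))] [15, 9, 32, 31, 27, 46]
254 [(np.int64(629), np.int64(-65), np.int64(90)), (np.int64(630), np.int64(-54), np.int64(99)), (np.int64(583), np.int64(-94), np.int64(30)), (np.int64(579), np.int64(-84), np.int64(33)), (np.int64(590), np.int64(-59), np.int64(59)), (np.int64(566), np.int64(-73), np.int64(28))] [19, 11, 74, 64, 52, 71]
255 [(np.int64(630), np.int64(-65), np.int64(87)), (np.int64(627), np.int64(-57), np.int64(91)), (np.int64(587), np.int64(-91), np.int64(31)), (np.int64(580), np.int64(-84), np.
[... 2495 characters left out ...]
, np.int64(25)), (np.int64(587), np.int64(-55), np.int64(26))] [65, 97, 101, 97, 74, 71]
264 [(np.int64(616), np.int64(-84), np.int64(30)), (np.int64(613), np.int64(-78), np.int64(31)), (np.int64(609), np.int64(-72), np.int64(31)), (np.int64(601), np.int64(-65), np.int64(29)), (np.int64(592), np.int64(-61), np.int64(23)), (np.int64(587), np.int64(-56), np.int64(22))] [69, 97, 94, 76, 70, 71]
265 [(np.int64(618), np.int64(-83), np.int64(29)), (np.int64(615), np.int64(-75), np.int64(31)), (np.int64(610), np.int64(-71), np.int64(29)), (np.int64(599), np.int64(-68), np.int64(21)), (np.int64(594), np.int64(-60), np.int64(22)), (np.int64(587), np.int64(-56), np.int64(18))] [94, 91, 74, 73, 70, 70]
```

{"fn": "servo_tool", "kwargs": {
  "increments": "0 0 0 0 0 -4 2; 0 0 0 0 0 -8 5.6; 0 0 0 0 0 -8 5.6; 0 0 0 0 0 -8 5.6; 0 0 0 0 0 -8 5.6; 0 0 0 0 0 -8 5.6"
}}

```text
time: 3.95
eef_pos: [0.6031, -0.0625, 0.0909]
tcp_rot: [0.853, 0.475, -0.19, 0.105]
contact_force: [0.3, -0.5, 0.1]
opening: 0.653
```

Run:
```python
from pl import *
p,r=load(); store(p+r.apply([0,0,-.08]),r); chk(); s=ctrl.get_state()
r=R.from_quat(s["tcp_rot"])
for n in("top","scene"):
    im,d=ctrl.read_camera(n); 
    P=[s["eef_pos"]+r.apply([x,y,z]) for x,y,z in [(0,0,0),(.011,.028,.014),(.011,-.028,.014)]]
    uv=proj(n,P); print(n,uv.round(1).tolist())
    o=(uv[0]-[60,50]).astype(int); c=cv2.resize(im[o[1]:o[1]+100,o[0]:o[0]+120],None,fx=6,fy=6,interpolation=cv2.INTER_CUBIC)
    for q in uv: cv2.circle(c,tuple(((q-o)*6).astype(int)),4,(255,0,0),-1)
    save(n+"4",c); np.savez(n+"4.npz",d=d,o=o)
```

```text
t 4.0 q [-0.1   0.41  1.71 -0.41  1.25  0.63] dp mm [-1.2  1.7 -2.1] dr [ 0.    -0.001 -0.004] op 0.653 F [ 0.3 -0.5  0.1]
top [[333.2, 198.4], [337.1, 191.1], [326.2, 208.1]]
scene [[274.2, 247.6], [263.8, 257.1], [286.8, 250.5]]
```

Run:
```python
from pl import *
s=ctrl.get_state(); r=R.from_quat(s["tcp_rot"]); p=s["eef_pos"]
def tri(ut,us):
    a=ray("top",[ut],0)[0],ray("top",[ut],.1)[0]; b=ray("scene",[us],0)[0],ray("scene",[us],.1)[0]
    da=a[1]-a[0]; db=b[1]-b[0]; x=np.linalg.lstsq(np.c_[da,-db],b[0]-a[0],rcond=None)[0]
    A=a[0]+da*x[0];B=b[0]+db*x[1]; return (A+B)/2,np.linalg.norm(A-B)
ot=np.load("top4.npz")["o"]; os_=np.load("scene4.npz")["o"]
for a,b in (((405,235),(245,318)),((405,235),(295,332)),((318,350),(445,285)),((318,350),(465,280))):
    P,e=tri(np.array(a)/6+ot,np.array(b)/6+os_); print(P.round(4),round(e,4),"tool frame mm",(r.inv().apply(P-p)*1000).round(1))
# cloud in tool frame: points dark near the tool
for n in("scene","top"):
    C=cloud(n,np.load(n+"4.npz")["d"]).reshape(-1,3); T=r.inv().apply(C-p)*1000
    m=(abs(T[:,0])<25)&(abs(T[:,1])<75)&(T[:,2]>-60)&(T[:,2]<25)&(C[:,2]>.045)
    T=T[m]; 
    for lo in range(-60,25,8):
        k=T[(T[:,2]>=lo)&(T[:,2]<lo+8)]; 
        if len(k): print(n,lo,len(k),"x",k[:,0].min().round(),k[:,0].max().round(),"y",np.percentile(k[:,1],[5,25,75,95]).round())
```

```text
[ 0.6362 -0.0858  0.0954] 0.0095 tool frame mm [-4.  40.3 -3.2]
[ 0.6314 -0.0781  0.0908] 0.0101 tool frame mm [ 1.6 32.2 -0.8]
[ 0.5792 -0.0422  0.0943] 0.003 tool frame mm [  3.  -31.1  -5.2]
[ 0.5762 -0.0391  0.0974] 0.0103 tool frame mm [  2.6 -35.3  -8.4]
scene -60 11 x 6.0 11.0 y [-39. -32.  43.  47.]
scene -52 8 x 6.0 11.0 y [-30. -28.  32.  39.]
scene -44 16 x 6.0 11.0 y [-38. -32.  35.  41.]
scene -36 14 x 2.0 11.0 y [-40. -32.  35.  40.]
scene -28 15 x -2.0 10.0 y [-35. -29.  34.  39.]
scene -20 1 x 4.0 4.0 y [-28. -28. -28. -28.]
top -60 19 x -14.0 6.0 y [-42. -36.  34.  50.]
top -52 29 x -17.0 10.0 y [-41. -32.  30.  39.]
top -44 30 x -15.0 10.0 y [-41. -34.  30.  34.]
top -36 28 x -18.0 9.0 y [-40. -32.  31.  41.]
top -28 17 x -15.0 5.0 y [-39. -34.  30.  32.]
top -20 4 x -6.0 7.0 y [30. 30. 30. 30.]
```

The fingertips really end about 21 mm behind the reported TCP at a 56 mm opening. The depth image and the contact with the module's top face both show this, so the tool is about 30 mm shorter than stated. My first close happened above the module and did not disturb it. I'll use the measured grasp offset of −35 mm.

Run:
```python
from pl import *
im,d=ctrl.read_camera("top"); 
from mods import find
yaw=1.0135;u=np.array([np.cos(yaw),np.sin(yaw),0]); t=np.array([.577,-.108,0])
sync(); p,r=load(); store(p+[0,0,.0015],r)
r=rot(yaw,-25); g=t+.02*u+[0,0,.024]; tcp=g-r.apply([0,0,-.035])
print(tcp); plan(tcp-r.apply([0,0,.04]),r,8.5); plan(tcp,r,8.5)
# outline check of module in scene
print(proj("scene",[t+[0,0,.03]]),proj("top",[t+[0,0,.03]]))
```

```text
[ 0.57975467 -0.10357973 -0.00772077]
rows 1.7 | -0 0.001 0.003 -0.03 0.16 7.08 8.5
rows 1.0 | -0 -0 0 0 0 4 8.5
[[269.46990887 249.85077666]] [[349.0816252  214.16416355]]
```

{"fn": "servo_tool", "kwargs": {
  "increments": "0 0.001 0.003 -0.03 0.16 7.08 8.5; 0 0.001 0.003 -0.03 0.16 7.08 8.5; 0 0.001 0.003 -0.03 0.16 7.08 8.5; 0 0.001 0.003 -0.03 0.16 7.08 8.5; 0 0.001 0.003 -0.03 0.16 9 8.5; 0 0.001 0.003 -0.03 0.16 11.08 8.5; 0 0.001 0.003 -0.03 0.16 11.08 8.5; 0 0.001 0.003 -0.03 0.16 11.08 8.5"
}}

```text
time: 4.77
eef_pos: [0.5819, -0.1033, -0.0065]
tcp_rot: [0.854, 0.474, -0.188, 0.106]
contact_force: [0.6, 0.6, 0.5]
opening: 0.992
```

{"fn": "servo_tool", "kwargs": {
  "increments": "0 0 0 0 0 0 4.5; 0 0 0 0 0 0 4.5; 0 0 0 0 0 0 4.5; 0 0 0 0 0 0 4.5; 0 0 0 0 0 0 4.5"
}}

```text
time: 5.18
eef_pos: [0.5834, -0.103, -0.0051]
tcp_rot: [0.854, 0.474, -0.186, 0.107]
contact_force: [1.1, 3.6, 6.4]
opening: 0.646
```

Run:
```python
from pl import *
chk()
```

```text
t 5.2 q [-0.17  0.51  1.78 -0.46  1.06  0.66] dp mm [3.7 0.6 2.6] dr [-0.006  0.003  0.002] op 0.646 F [1.1 3.6 6.4]
```

```bash
cat >> pl.py <<'E'
G=np.array([0,0,-.035])
def tcpfor(g,r): return np.array(g)-r.apply(G)
S=np.array([.60,-.06,0]); HY=-.1
E
python3 - <<'E'
from pl import *
p,r=load(); plan(p+[0,0,.10],r,4.5)
r2=rot(HY,65); move(tcpfor(S+[0,0,.0705+.06],r2),r2,4.5)
E
```

```text
rows 2.4 | 0 0 0 -4.22 -0 -9.06 4.5
rows 7.4 | -0.21 0.696 0.576 2.3 1.13 -2.37 4.5
rows 7.4 | -0.209 0.695 0.575 3.46 -0.38 -0.11 4.5
```

{"fn": "servo_tool", "kwargs": {
  "increments": "0 0 0 0 0 0 4.5"
}}

```text
time: 5.27
eef_pos: [0.5834, -0.103, -0.0051]
tcp_rot: [0.854, 0.474, -0.186, 0.107]
contact_force: [2.0, 2.9, 6.7]
opening: 0.642
```

{"fn": "servo_tool", "kwargs": {
  "increments": "0 0 0 -2.1 0 -4.5 4.5; 0 0 0 -4.22 0 -9.06 4.5; 0 0 0 -4.22 0 -9.06 4.5; 0 0 0 -4.22 0 -9.06 4.5",
  "grip_force": 80
}}

```text
time: 5.6
eef_pos: [0.5848, -0.1039, 0.0982]
tcp_rot: [0.854, 0.473, -0.184, 0.109]
contact_force: [0.2, 0.2, -1.7]
opening: 0.64
```

Run:
```python
from pl import *
s=ctrl.get_state(); print(s["time"],s["eef_pos"],s["opening"],s["contact_force"])
im,d=ctrl.read_camera("scene"); save("scene5",cv2.resize(im[180:300,200:360],None,fx=4,fy=4))
```

```text
5.6 [ 0.58478026 -0.1039052   0.09816793] 0.6400938122013983 [ 0.24268621  0.18667634 -1.73186646]
```

Run:
```python
from pl import *
sync()
r2=rot(HY,65); move(tcpfor(S+[0,0,.0705+.06],r2),r2,4.5)
```

```text
rows 7.4 | -0.207 0.692 0.576 2.29 1.02 -2.2 4.5
rows 7.4 | -0.207 0.691 0.576 3.3 -0.47 -0.05 4.5
```

{"fn": "servo_tool", "kwargs": {
  "increments": "-0.207 0.692 0.576 2.29 1.02 -2.2 4.5; -0.207 0.692 0.576 2.29 1.02 -2.2 4.5; -0.207 0.692 0.576 2.29 1.02 -2.2 4.5; -0.207 0.692 0.576 2.29 1.02 -2.2 4.5; -0.207 0.692 0.576 2.29 1.02 -2.2 4.5; -0.207 0.692 0.576 2.29 1.02 -2.2 4.5; -0.207 0.692 0.576 2.29 1.02 -2.2 4.5; -0.207 0.692 0.576 2.29 1.02 -2.2 4.5; -0.207 0.692 0.576 2.29 1.02 -2.2 4.5"
}}

```text
time: 6.4
eef_pos: [0.6004, -0.0824, 0.0971]
tcp_rot: [0.949, 0.24, 0.189, 0.071]
contact_force: [0.7, -0.3, -3.2]
opening: 0.638
```

{"fn": "servo_tool", "kwargs": {
  "increments": "-0.207 0.691 0.576 3.3 -0.47 -0.05 4.5; -0.207 0.691 0.576 3.3 -0.47 -0.05 4.5; -0.207 0.691 0.576 3.3 -0.47 -0.05 4.5; -0.207 0.691 0.576 3.3 -0.47 -0.05 4.5; -0.207 0.691 0.576 3.3 -0.47 -0.05 4.5; -0.207 0.691 0.576 3.3 -0.47 -0.05 4.5; -0.207 0.691 0.576 3.3 -0.47 -0.05 4.5; -0.207 0.691 0.576 3.3 -0.47 -0.05 4.5; -0.207 0.691 0.576 3.3 -0.47 -0.05 4.5; -0.207 0.691 0.576 3.3 -0.47 -0.05 4.5"
}}

```text
time: 7.23
eef_pos: [0.6303, -0.0573, 0.1104]
tcp_rot: [0.891, 0.045, 0.452, 0.023]
contact_force: [1.1, 1.0, -2.9]
opening: 0.639
```

Run:
```python
from pl import *
chk()
im,d=ctrl.read_camera("scene"); save("scene6",cv2.resize(im[160:310,180:380],None,fx=4,fy=4)); np.savez("scene6.npz",im=im,d=d)
s=ctrl.get_state(); r=R.from_quat(s["tcp_rot"]); C=cloud("scene",d)
im,d=ctrl.read_camera("top"); save("top6",cv2.resize(im[120:300,240:440],None,fx=3,fy=3))
chk()
```

```text
t 7.2 q [-0.38  0.04  2.31  1.92  0.32 -0.7 ] dp mm [-1.3  5.8 -5.3] dr [ 0.096 -0.191 -0.151] op 0.639 F [ 1.1  1.  -2.9]
t 7.3 q [-0.38  0.04  2.31  1.91  0.32 -0.69] dp mm [-2.8  6.4 -7.3] dr [ 0.097 -0.196 -0.151] op 0.636 F [-1.1 -0.6 -3.2]
```

Run:
```python
from pl import *
sync()
r2=rot(HY,65); move(tcpfor(S+[0,0,.0705+.06],r2),r2,4.5)
```

```text
rows 2.1 | -0.097 0.196 0.151 0.69 0.72 -0.21 4.5
```

{"fn": "servo_tool", "kwargs": {
  "increments": "-0.097 0.196 0.151 0.69 0.72 -0.21 4.5; -0.097 0.196 0.151 0.69 0.72 -0.21 4.5; -0.097 0.196 0.151 0.69 0.72 -0.21 4.5; -0.097 0.196 0.151 0.69 0.72 -0.21 4.5; -0.097 0.196 0.151 0.69 0.72 -0.21 4.5; -0.097 0.196 0.151 0.69 0.72 -0.21 4.5; -0.097 0.196 0.151 0.69 0.72 -0.21 4.5; -0.097 0.196 0.151 0.69 0.72 -0.21 4.5; -0.097 0.196 0.151 0.69 0.72 -0.21 4.5"
}}

```text
time: 8.08
eef_pos: [0.6346, -0.0643, 0.1209]
tcp_rot: [0.84, -0.041, 0.54, 0.027]
contact_force: [0.3, -0.0, -2.3]
opening: 0.64
```

Run:
```python
from pl import *
chk()
```

```text
t 8.1 q [-0.36  0.08  2.37  2.62  0.49 -1.22] dp mm [ 3.  -1.1  5.2] dr [ 0.     0.008 -0.002] op 0.640 F [ 0.3 -0.  -2.3]
```

Run:
```python
from pl import *
sync(); p,r=load(); store(p,r)
r2=rot(HY,65); t=tcpfor(S+[0,0,.0705+.006],r2); move(t,r2,4.5)
C=cloud("scene",np.load("scene6.npz")["d"])
# fit FK
L=[json.loads(l) for l in open("log.jsonl")]
from scipy.optimize import least_squares
def fk(q,k):
    a0,d0,l1,e,l2,l3,lat=k
    Rz=R.from_euler('z',q[0]); ry=lambda a:R.from_euler('y',a)
    p=np.array([a0,lat,d0])+ry(q[1]).apply([0,0,l1]); Rf=ry(q[1]+q[2]); p=p+Rf.apply([e,0,l2])
    Rw=Rf*R.from_euler('z',q[3])*ry(q[4])*R.from_euler('z',q[5]); p=p+Rw.apply([0,0,l3])
    return Rz.apply(p),Rz*Rw
def res(k): return np.concatenate([fk(l["q"],k)[0]-l["p"] for l in L])
o=least_squares(res,[0,.35,.45,0,.4,.25,.1]); print(o.x.round(4),np.abs(o.fun).max())
for l in L[:2]+L[-2:]:
    print((R.from_quat(l["r"]).inv()*fk(l["q"],o.x)[1]).as_rotvec().round(3))
np.save("k.npy",o.x)
```

```text
rows 1.4 | -0 -0.008 0.002 -5.52 -0.09 2.18 4.5
[-0.      0.2403  0.443   0.0206  0.5725  0.2627  0.1009] 7.557381664913265e-10
[ 0.     0.    -1.571]
[ 0.    -0.    -1.571]
[ 0.    -0.    -1.571]
[-0.    -0.    -1.571]
```

{"fn": "servo_tool", "kwargs": {
  "increments": "0 -0.008 0.002 -2.7 -0.05 1.1 4.5; 0 -0.008 0.002 -4.2 -0.07 1.6 4.5; 0 -0.008 0.002 -5.52 -0.09 2.18 4.5; 0 -0.008 0.002 -5.52 -0.09 2.18 4.5; 0 -0.008 0.002 -5.52 -0.09 2.18 4.5"
}}

```text
time: 8.5
eef_pos: [0.6308, -0.0629, 0.0604]
tcp_rot: [0.843, -0.043, 0.536, 0.026]
contact_force: [-0.2, 0.6, -2.6]
opening: 0.639
```

```bash
cat >> pl.py <<'E'
K=np.load("k.npy")
def fk(q,k=K):
    a0,d0,l1,e,l2,l3,lat=k
    Rz=R.from_euler('z',q[0]); ry=lambda a:R.from_euler('y',a)
    p=np.array([a0,lat,d0])+ry(q[1]).apply([0,0,l1]); Rf=ry(q[1]+q[2]); p=p+Rf.apply([e,0,l2])
    Rw=Rf*R.from_euler('z',q[3])*ry(q[4])*R.from_euler('z',q[5]+np.pi/2); p=p+Rw.apply([0,0,l3])
    return Rz.apply(p),Rz*Rw
LO=np.array([-2.77,-.9,.21,-1.53,.24,-2.84]);HI=np.array([2.77,2.22,2.48,4.67,2.81,2.84])
from scipy.optimize import least_squares
def ik(p,r,q0=None):
    s0=[q0] if q0 is not None else [[np.arctan2(p[1],p[0])-.1,.3,1.9,a,1.,b] for a in(0,1.5,3.1) for b in (-2,-.7,.7,2)]
    out=[]
    for s in s0:
        f=lambda q:np.concatenate([(fk(q)[0]-p)*5,(r.inv()*fk(q)[1]).as_rotvec()])
        o=least_squares(f,np.clip(s,LO+.01,HI-.01),bounds=(LO,HI))
        if o.cost<1e-7 and not any(np.abs(o.x-x).max()<.02 for x in out): out.append(o.x)
    return out
E
python3 - <<'E'
from pl import *
chk()
im,d=ctrl.read_camera("scene"); save("scene7",cv2.resize(im[160:310,180:380],None,fx=4,fy=4))
for phi in(-35,-45,-55):
  for roll in (0,180):
    r=rot(HY,phi)*R.from_euler('z',roll,degrees=True); g=S+[0,0,.055]; print("pickB",phi,roll,[x.round(2).tolist() for x in ik(tcpfor(g,r),r)])
ty=-.085; c=np.array([.4545,.252,.0])
for b in(-132,-44,44,132):
  yv=np.array([-np.sin(ty),np.cos(ty),0])*b/1000
  for phi in(-35,-45,-55):
    r=rot(ty,phi)*R.from_euler('z',180,degrees=True); g=c+yv+[0,0,.032]; print("place",b,phi,[x.round(2).tolist() for x in ik(tcpfor(g,r),r)])
E
```

```text
t 8.5 q [-0.36  0.23  2.36  2.73  0.61 -1.34] dp mm [-0.8  0.3 -1.3] dr [ 0.    -0.002  0.001] op 0.639 F [-0.2  0.6 -2.6]
pickB -35 0 [[-0.24, 0.66, 1.53, -0.08, 1.56, 1.46]]
pickB -35 180 [[-0.24, 0.66, 1.53, -0.08, 1.56, -1.68]]
pickB -45 0 [[-0.23, 0.75, 1.44, -0.09, 1.73, 1.46]]
pickB -45 180 [[-0.23, 0.75, 1.44, -0.09, 1.73, -1.68]]
pickB -55 0 [[-0.23, 0.84, 1.35, -0.11, 1.9, 1.46]]
pickB -55 180 [[-0.23, 0.84, 1.35, -0.11, 1.9, -1.68]]
place -132 -35 [[0.01, 0.44, 1.93, 0.06, 1.39, -1.5]]
place -132 -45 [[0.01, 0.53, 1.85, 0.07, 1.54, -1.51]]
place -132 -55 [[0.01, 0.63, 1.78, 0.08, 1.7, -1.51]]
place -44 -35 [[0.16, 0.49, 1.85, 0.14, 1.4, -1.39]]
place -44 -45 [[0.15, 0.58, 1.78, 0.17, 1.56, -1.4]]
place -44 -55 [[0.14, 0.67, 1.71, 0.19, 1.71, -1.41]]
place 44 -35 [[0.3, 0.56, 1.75, 0.22, 1.42, -1.29]]
place 44 -45 [[0.28, 0.64, 1.67, 0.25, 1.58, -1.31]]
place 44 -55 [[0.27, 0.73, 1.6, 0.29, 1.73, -1.32]]
place 132 -35 [[0.41, 0.64, 1.61, 0.28, 1.44, -1.19]]
place 132 -45 [[0.39, 0.72, 1.54, 0.33, 1.6, -1.21]]
place 132 -55 [[0.38, 0.8, 1.47, 0.38, 1.76, -1.22]]
```

{"fn": "servo_tool", "kwargs": {
  "increments": "0 0 0 -0.27 0 0.13 4.5; 0 0 0 -0.27 0 0.13 4.5; 0 0 0 -0.45 0 0.21 4.5; 0 0 0 -0.45 0 0.21 4.5"
}}

```text
time: 8.88
eef_pos: [0.6311, -0.063, 0.0563]
tcp_rot: [0.842, -0.043, 0.537, 0.027]
contact_force: [0.3, 0.3, -2.3]
opening: 0.639
```

{"fn": "servo_tool", "kwargs": {
  "increments": "0 0 0 -0.27 0 0.13 4.5; 0 0 0 -0.27 0 0.13 4.5; 0 0 0 -0.27 0 0.13 4.5"
}}

```text
time: 9.13
eef_pos: [0.6318, -0.0631, 0.0541]
tcp_rot: [0.842, -0.042, 0.538, 0.027]
contact_force: [-0.5, 0.6, 1.0]
opening: 0.638
```

{"fn": "servo_tool", "kwargs": {
  "increments": "0 0 0 -0.18 0 0.08 4.5; 0 0 0 -0.18 0 0.08 4.5; 0 0 0 -0.18 0 0.08 4.5"
}}

```text
time: 9.38
eef_pos: [0.6326, -0.0631, 0.0541]
tcp_rot: [0.84, -0.042, 0.54, 0.027]
contact_force: [-4.7, 2.1, 8.8]
opening: 0.638
```

{"fn": "servo_tool", "kwargs": {
  "increments": "0 0 0 0.1 0 -0.05 4.5; 0 0 0 0.1 0 -0.05 4.5; 0 0 0 0.1 0 -0.05 7.2; 0 0 0 0.1 0 -0.05 7.2; 0 0 0 0.1 0 -0.05 7.2; 0 0 0 0.1 0 -0.05 7.2; 0 0 0 0.1 0 -0.05 7.2"
}}

```text
time: 9.97
eef_pos: [0.6305, -0.0629, 0.0515]
tcp_rot: [0.843, -0.043, 0.536, 0.027]
contact_force: [-0.2, -0.3, 0.6]
opening: 0.839
```

{"fn": "servo_tool", "kwargs": {
  "increments": "0 0 0 0 0 -1 7.2; 0 0 0 0 0 -3 7.2; 0 0 0 0 0 -6 7.2; 0 0 0 0 0 -8 7.2; 0 0 0 0 0 -8 7.2; 0 0 0 0 0 -8 7.2"
}}

```text
time: 10.47
eef_pos: [0.581, -0.058, 0.0828]
tcp_rot: [0.844, -0.043, 0.535, 0.027]
contact_force: [-0.6, -0.1, 0.7]
opening: 0.846
```

Run:
```python
from pl import *
for n in ("scene","top"):
    im,d=ctrl.read_camera(n); np.savez(n+"8.npz",im=im,d=d)
    c=im[170:290,200:360] if n=="scene" else im[150:270,260:420]
    save(n+"8",cv2.resize(c,None,fx=4,fy=4,interpolation=cv2.INTER_CUBIC))
sync(); chk()
```

```text
t 10.6 q [-0.39  0.07  2.48  2.64  0.58 -1.27] dp mm [0. 0. 0.] dr [0. 0. 0.] op 0.842 F [-0.1 -0.7 -0.7]
```

Run:
```python
from pl import *
P=ray("top",np.array([[296,181],[255,158],[340,165],[252,203],[338,208]])/4+[260,150],.095); print(P.round(4))
v=P[4]-P[3]; print(np.arctan2(v[1],v[0])+np.pi/2, np.linalg.norm(v[:2]))
Q=ray("scene",np.array([[278,283],[342,322],[325,350],[250,303]])/4+[200,170],.095); print(Q.round(4),Q.mean(0))
q=ctrl.get_state()["qpos"]; print(q.round(3))
```

```text
[[ 0.6106 -0.0646  0.095 ]
 [ 0.6265 -0.0375  0.095 ]
 [ 0.6219 -0.0939  0.095 ]
 [ 0.5952 -0.0355  0.095 ]
 [ 0.592  -0.0923  0.095 ]]
-0.056004149288312766 0.05694710513191471
[[ 0.596  -0.083   0.095 ]
 [ 0.597  -0.0331  0.095 ]
 [ 0.619  -0.0271  0.095 ]
 [ 0.6176 -0.0854  0.095 ]] [ 0.60741666 -0.05715758  0.095     ]
[-0.394  0.07   2.485  2.644  0.581 -1.272]
```

```bash
cat >> pl.py <<'E'
def sim(q,wps,n=14):
    """continuity check: wps list of (p,r)"""
    p0,r0=fk(q); worst=0
    for p,r in wps:
        rv=(r0.inv()*r).as_rotvec(); qs=[]
        for i in range(1,n+1):
            pp=p0+(np.array(p)-p0)*i/n; rr=r0*R.from_rotvec(rv*i/n)
            f=lambda x:np.concatenate([(fk(x)[0]-pp)*5,(rr.inv()*fk(x)[1]).as_rotvec(),(x-q)*1e-3])
            o=least_squares(f,np.clip(q,LO+1e-4,HI-1e-4),bounds=(LO,HI)); st=np.abs(o.x-q).max(); 
            e=np.abs(f(o.x)[:6]).max(); worst=max(worst,e)
            qs.append((round(st,2),round(e,3))); q=o.x
        print("end",q.round(2),"maxstep",max(a for a,_ in qs),"maxerr",max(b for _,b in qs)); p0,r0=np.array(p),r
    return q
E
python3 - <<'E'
from pl import *
q=ctrl.get_state()["qpos"]
rB=rot(-.09,-50); C=np.array([.608,-.061,0]); h=np.array([np.cos(-.09),np.sin(-.09),0])
g=C+[0,0,.058]+.007*h; tB=tcpfor(g,rB); print(tB)
r2=rot(HY,65)
print("A direct"); sim(q,[([.58,-.06,.25],r2),([.62,-.06,.25],rot(-.09,10)),(tB-rB.apply([0,0,.12]),rB)])
print("B lateral"); sim(q,[([.58,-.06,.25],r2),([.62,-.06,.25],rot(1.0,-25)),(tB-rB.apply([0,0,.12]),rB)])
print("C lateral2"); sim(q,[([.58,-.06,.25],r2),([.62,-.06,.25],rot(.7,20)),(tB-rB.apply([0,0,.12]),rB)])
E
```

```text
[ 0.58826863 -0.05921937  0.03550243]
A direct
end [-0.4  -0.38  2.45  1.72  0.28 -0.29] maxstep 0.11 maxerr 0.02
end [-0.27  0.05  1.79  0.03  1.13  1.38] maxstep 0.36 maxerr 0.0
end [-0.21  0.92  1.02 -0.11  2.07  1.44] maxstep 0.07 maxerr 0.0
B lateral
end [-0.4  -0.38  2.45  1.72  0.28 -0.29] maxstep 0.11 maxerr 0.02
end [-0.1   0.29  1.55 -0.39  1.51  0.54] maxstep 0.5 maxerr 0.0
end [-0.21  0.92  1.02 -0.11  2.07  1.44] maxstep 0.07 maxerr 0.0
C lateral2
end [-0.4  -0.38  2.45  1.72  0.28 -0.29] maxstep 0.11 maxerr 0.02
end [-0.39  0.03  1.84  0.34  1.13  0.36] maxstep 0.28 maxerr 0.0
end [-0.21  0.92  1.02 -0.11  2.07  1.44] maxstep 0.12 maxerr 0.0
```

Run:
```python
from pl import *
sync(); r2=rot(HY,65); rB=rot(-.09,-50); tB=np.array([ 0.5883,-0.0592,0.0355])
move([.57,-.06,.25],r2,7.5); move([.62,-.06,.25],rot(-.09,10),7.5); move(tB-rB.apply([0,0,.12]),rB,7.5)
```

```text
rows 4.1 | 0 0.007 -0.002 14.8 0.32 -8.15 7.5
rows 7.7 | 0.007 -0.96 -0.008 2.1 -0.49 4.51 7.5
rows 8.4 | -0 -1.047 0 3.56 0.21 14.57 7.5
```

{"fn": "servo_tool", "kwargs": {
  "increments": "0 0.007 -0.002 14.8 0.32 -8.15 7.5; 0 0.007 -0.002 14.8 0.32 -8.15 7.5; 0 0.007 -0.002 14.8 0.32 -8.15 7.5; 0 0.007 -0.002 14.8 0.32 -8.15 7.5; 0 0.007 -0.002 14.8 0.32 -8.15 7.5; 0 0.007 -0.002 14.8 0.32 -8.15 7.5; 0 0.007 -0.002 14.8 0.32 -8.15 7.5; 0 0.007 -0.002 14.8 0.32 -8.15 7.5"
}}

```text
time: 11.23
eef_pos: [0.5704, -0.06, 0.2513]
tcp_rot: [0.842, -0.042, 0.538, 0.027]
contact_force: [0.6, 0.1, 1.0]
opening: 0.876
```

Run:
```python
from pl import *
s=ctrl.get_state(); print(s["eef_pos"],s["qpos"].round(2)); r2=rot(HY,65); rB=rot(-.09,-50); tB=np.array([ 0.5883,-0.0592,0.0355])
sync(); move([.62,-.06,.25],rot(-.09,10),7.5)
```

```text
[ 0.57041233 -0.0600284   0.25132892] [-0.41 -0.41  2.47  1.67  0.29 -0.25]
rows 7.7 | 0.007 -0.963 -0.007 1.95 -0.49 4.53 7.5
```

{"fn": "servo_tool", "kwargs": {
  "increments": "0.007 -0.963 -0.007 1.95 -0.49 4.53 7.5; 0.007 -0.963 -0.007 1.95 -0.49 4.53 7.5; 0.007 -0.963 -0.007 1.95 -0.49 4.53 7.5; 0.007 -0.963 -0.007 1.95 -0.49 4.53 7.5; 0.007 -0.963 -0.007 1.95 -0.49 4.53 7.5; 0.007 -0.963 -0.007 1.95 -0.49 4.53 7.5; 0.007 -0.963 -0.007 1.95 -0.49 4.53 7.5; 0.007 -0.963 -0.007 1.95 -0.49 4.53 7.5; 0.007 -0.963 -0.007 1.95 -0.49 4.53 7.5; 0.007 -0.963 -0.007 1.95 -0.49 4.53 7.5"
}}

```text
time: 12.07
eef_pos: [0.619, -0.0593, 0.2468]
tcp_rot: [0.986, -0.041, 0.163, 0.001]
contact_force: [0.3, 0.2, -1.2]
opening: 0.876
```

Run:
```python
from pl import *
chk(); s=ctrl.get_state(); rB=rot(-.09,-50); tB=np.array([ 0.5883,-0.0592,0.0355])
sync(); move(tB-rB.apply([0,0,.12]),rB,7.5)
```

```text
t 12.1 q [-0.29 -0.03  1.9   0.1   0.96  1.32] dp mm [-1.   0.8 -3.2] dr [ 0.014  0.153 -0.005] op 0.876 F [ 0.3  0.2 -1.2]
rows 4.8 | -0.005 -0.6 0.006 0.75 0.24 7.34 7.5
rows 4.8 | -0.005 -0.6 0.006 4.76 0.19 5.63 7.5
```

{"fn": "servo_tool", "kwargs": {
  "increments": "-0.005 -0.6 0.006 0.75 0.24 7.34 7.5; -0.005 -0.6 0.006 0.75 0.24 7.34 7.5; -0.005 -0.6 0.006 0.75 0.24 7.34 7.5; -0.005 -0.6 0.006 0.75 0.24 7.34 7.5; -0.005 -0.6 0.006 0.75 0.24 7.34 7.5; -0.005 -0.6 0.006 0.75 0.24 7.34 7.5"
}}

```text
time: 12.57
eef_pos: [0.6514, -0.0634, 0.176]
tcp_rot: [0.99, -0.042, -0.136, -0.011]
contact_force: [-1.0, -0.0, -1.4]
opening: 0.875
```

{"fn": "servo_tool", "kwargs": {
  "increments": "-0.005 -0.6 0.006 4.76 0.19 5.63 7.5; -0.005 -0.6 0.006 4.76 0.19 5.63 7.5; -0.005 -0.6 0.006 4.76 0.19 5.63 7.5; -0.005 -0.6 0.006 4.76 0.19 5.63 7.5; -0.005 -0.6 0.006 4.76 0.19 5.63 7.5; -0.005 -0.6 0.006 4.76 0.19 5.63 7.5; -0.005 -0.6 0.006 4.76 0.19 5.63 7.5; -0.005 -0.6 0.006 4.76 0.19 5.63 7.5"
}}

```text
time: 13.23
eef_pos: [0.6816, -0.0685, 0.116]
tcp_rot: [0.908, -0.041, -0.417, -0.019]
contact_force: [-0.0, 0.0, 1.1]
opening: 0.879
```

Run:
```python
from pl import *
chk(); s=ctrl.get_state(); rB=rot(-.09,-50); tB=np.array([ 0.5883,-0.0592,0.0355])
for n in ("scene","top"):
    im,d=ctrl.read_camera(n); np.savez(n+"9.npz",im=im,d=d)
    c=im[170:290,200:360] if n=="scene" else im[120:270,230:430]
    save(n+"9",cv2.resize(c,None,fx=4,fy=4,interpolation=cv2.INTER_CUBIC))
r=R.from_quat(s["tcp_rot"])
for n in("scene","top"):
    C=cloud(n,np.load(n+"9.npz")["d"]).reshape(-1,3); T=r.inv().apply(C-s["eef_pos"])*1000
    m=(abs(T[:,0])<25)&(abs(T[:,1])<75)&(T[:,2]>-70)&(T[:,2]<25)&(C[:,2]>.1)
    T=T[m]
    for lo in range(-68,25,8):
        k=T[(T[:,2]>=lo)&(T[:,2]<lo+8)]
        if len(k): print(n,lo,len(k),"x",k[:,0].min().round(),k[:,0].max().round(),"y",np.percentile(k[:,1],[5,25,75,95]).round())
sync(); p,r=load(); store(p+[0,0,.001],r); move(tB,rB,7.5)
```

```text
t 13.2 q [-0.21  0.91  1.02 -0.1   2.06  1.44] dp mm [ 1.7 -1.1  3.4] dr [0.001 0.012 0.001] op 0.879 F [-0.   0.   1.1]
scene -68 17 x -14.0 -0.0 y [-48. -43.  41.  43.]
scene -60 35 x -12.0 5.0 y [-47. -40.  39.  42.]
scene -52 47 x -12.0 8.0 y [-51. -44.  38.  41.]
scene -44 48 x -12.0 10.0 y [-51. -49.  38.  41.]
scene -36 52 x -12.0 11.0 y [-50. -48.  39.  40.]
scene -28 22 x -12.0 11.0 y [-43.  37.  40.  41.]
scene -20 1 x 2.0 2.0 y [41. 41. 41. 41.]
top -68 14 x -15.0 -0.0 y [43. 45. 53. 56.]
top -60 20 x -16.0 3.0 y [40. 43. 49. 53.]
top -52 15 x -14.0 -4.0 y [41. 44. 50. 52.]
top -44 14 x -15.0 -1.0 y [42. 45. 50. 53.]
top -36 13 x -15.0 6.0 y [40. 41. 46. 49.]
top -28 2 x -12.0 -6.0 y [46. 46. 46. 46.]
rows 3.0 | -0 -0.015 -0.002 0.19 -0.12 12.67 7.5
```

{"fn": "servo_tool", "kwargs": {
  "increments": "0 -0.015 -0.002 0.19 -0.12 4 7.5; 0 -0.015 -0.002 0.19 -0.12 8 7.5; 0 -0.015 -0.002 0.19 -0.12 10 7.5; 0 -0.015 -0.002 0.19 -0.12 12.67 7.5; 0 -0.015 -0.002 0.19 -0.12 12.67 7.5; 0 -0.015 -0.002 0.19 -0.12 12.67 7.5"
}}

```text
time: 13.83
eef_pos: [0.5871, -0.0591, 0.0339]
tcp_rot: [0.905, -0.041, -0.424, -0.019]
contact_force: [0.7, -0.3, 0.9]
opening: 0.878
```

{"fn": "servo_tool", "kwargs": {
  "increments": "0 0 0 0 0 0 4.5; 0 0 0 0 0 0 4.5; 0 0 0 0 0 0 4.5; 0 0 0 0 0 0 4.5; 0 0 0 0 0 0 4.5"
}}

```text
time: 14.25
eef_pos: [0.5906, -0.0599, 0.0358]
tcp_rot: [0.906, -0.041, -0.421, -0.018]
contact_force: [2.8, -0.5, 6.3]
opening: 0.635
```

Run:
```python
from pl import *
chk(); 
for n in ("scene",):
    im,d=ctrl.read_camera(n); np.savez(n+"10.npz",im=im,d=d)
    c=im[170:290,200:360]
    save(n+"10",cv2.resize(c,None,fx=4,fy=4,interpolation=cv2.INTER_CUBIC))
```

```text
t 14.2 q [-0.23  0.82  1.34 -0.11  1.84  1.46] dp mm [ 2.3 -0.7  0.3] dr [-0.001  0.001  0.002] op 0.635 F [ 2.8 -0.5  6.3]
```

```bash
cat > place.py <<'E'
from pl import *
def frames(C,hy):  # standing module: returns R_mod
    z=-np.array([np.cos(hy),np.sin(hy),0]); x=np.array([0,0,1.]); return R.from_matrix(np.c_[x,np.cross(z,x),z])
TC=np.array([.4545,.252,0]); TY=-.085
def bay(b): return TC+np.array([-np.sin(TY),np.cos(TY),0])*b
def target(rel,b,dz):
    """rel=(Rrel,trel): module in tool frame"""
    x=np.array([np.cos(TY),np.sin(TY),0]); z=np.array([0,0,-1.]); Rm=R.from_matrix(np.c_[x,np.cross(z,x),z])
    r=Rm*rel[0].inv(); p=bay(b)+[0,0,.023+dz]-r.apply(rel[1]); return p,r
E
python3 - <<'E'
from place import *
s=ctrl.get_state(); rt=R.from_quat(s["tcp_rot"]); pt=s["eef_pos"]
C=np.array([.608,-.061,.0475]); Rm=frames(C,-.09)
Rrel=rt.inv()*Rm; trel=rt.inv().apply(C-pt); trel[1]=0  # centred between jaws
print("trel",trel.round(4)); np.savez("rel.npz",R=Rrel.as_quat(),t=trel)
p,r=target((Rrel,trel),.132,.002); print(p,r.as_matrix().round(2), (r.apply([0,0,1])).round(2))
print(ik(p,r)); 
q=s["qpos"]; mid=r.as_quat()
sim(q,[(pt+[0,0,.13],rt),(p+[0,0,.10],r),(p,r)])
p0,r0=load(); plan(p0+[0,0,.13],r0,4.5); move(p+[0,0,.10],r,4.5)
E
```

```text
trel [ 0.0023  0.     -0.0209]
[0.45402608 0.38453252 0.0075797 ] [[-0.76  0.09 -0.64]
 [ 0.07  1.    0.06]
 [ 0.64 -0.   -0.76]] [-0.64  0.06 -0.76]
[array([ 0.39636982,  0.69123205,  1.55280868,  0.30373541,  1.53979883,
       -1.19851974])]
end [-0.23  0.67  1.33 -0.12  2.01  1.44] maxstep 0.01 maxerr 0.0
end [0.5  0.16 2.38 2.54 0.24 2.84] maxstep 1.04 maxerr 1.334
end [0.48 0.35 2.32 2.48 0.24 2.84] maxstep 0.01 maxerr 1.249
rows 3.1 | 0 0 0 -9.95 0 -8.36 4.5
rows 8.4 | 0.09 0.001 1.043 -2.25 -14.33 5.67 4.5
rows 8.4 | 0.09 0.001 1.042 -13.25 -4.8 6.62 4.5
rows 8.4 | 0.091 0.001 1.043 -10.56 9.52 6.36 4.5
```

Run:
```python
from place import *
s=ctrl.get_state(); rt=R.from_quat(s["tcp_rot"]); pt=s["eef_pos"]
d=np.load("rel.npz"); p,r=target((R.from_quat(d["R"]),d["t"]),.132,.002)
rz=lambda a:R.from_euler('z',a,degrees=True)
A=pt+[0,0,.13]; B=p+[0,0,.10]
w=[(A,rt),(A+(B-A)/3,rt*rz(-60)),(A+(B-A)*2/3,rt*rz(-120)),(B,r),(p,r)]
sim(s["qpos"],w,8)
p0,r0=load(); plan(p0+[0,0,.13],r0,4.5)
for x in w[1:4]: move(*x,4.5)
```

```text
end [-0.23  0.67  1.33 -0.12  2.01  1.44] maxstep 0.02 maxerr 0.0
end [-0.04  0.6   1.47  0.04  1.94  0.57] maxstep 0.11 maxerr 0.0
end [ 0.16  0.59  1.52  0.2   1.88 -0.29] maxstep 0.11 maxerr 0.0
end [ 0.4   0.56  1.55  0.31  1.68 -1.16] maxstep 0.11 maxerr 0.0
end [ 0.4   0.69  1.55  0.3   1.54 -1.2 ] maxstep 0.02 maxerr 0.0
rows 3.1 | 0 0 0 8.37 -0.01 -9.95 4.5
rows 8.4 | 0.089 0.053 1.046 -7.4 -14.36 -0.25 4.5
rows 8.4 | 0.089 0.052 1.046 -16.14 -0.8 -0.19 4.5
rows 8.4 | 0 0 -1.047 11.26 -9.19 5.72 4.5
rows 4.3 | -0.044 -0.078 -0.524 6.8 2.58 2.86 4.5
rows 4.3 | -0.044 -0.078 -0.524 4.82 5.57 2.58 4.5
```

Run:
```python
from place import *
s=ctrl.get_state(); rt=R.from_quat(s["tcp_rot"]); pt=s["eef_pos"]; sync()
d=np.load("rel.npz"); p,r=target((R.from_quat(d["R"]),d["t"]),.132,.002)
rz=lambda a:R.from_euler('z',a,degrees=True)
A=pt+[0,0,.13]; B=p+[0,0,.10]
w=[(A,rt),(A+(B-A)/3,rt*rz(-60)),(A+(B-A)*2/3,rt*rz(-120)),(B,r)]
for x in w: move(*x,4.5)
```

```text
rows 3.1 | 0 0 0 -9.94 0.02 -8.37 4.5
rows 8.4 | 0 0 -1.047 -2.32 -14.34 5.72 4.5
rows 8.4 | -0 0 -1.047 11.26 -9.19 5.73 4.5
rows 4.3 | -0.044 -0.078 -0.524 6.79 2.58 2.86 4.5
rows 4.3 | -0.044 -0.078 -0.524 4.82 5.58 2.58 4.5
```

{"fn": "servo_tool", "kwargs": {
  "increments": "0 0 0 -3 0.01 -2.5 4.5; 0 0 0 -6 0.01 -5 4.5; 0 0 0 -9.94 0.02 -8.37 4.5; 0 0 0 -9.94 0.02 -8.37 4.5; 0 0 0 -9.94 0.02 -8.37 4.5"
}}

```text
time: 14.72
eef_pos: [0.5916, -0.0601, 0.1672]
tcp_rot: [0.907, -0.042, -0.418, -0.018]
contact_force: [1.5, 0.2, -2.4]
opening: 0.64
```

{"fn": "servo_tool", "kwargs": {
  "increments": "0 0 -1.047 -2.32 -14.34 5.72 4.5; 0 0 -1.047 -2.32 -14.34 5.72 4.5; 0 0 -1.047 -2.32 -14.34 5.72 4.5; 0 0 -1.047 -2.32 -14.34 5.72 4.5; 0 0 -1.047 -2.32 -14.34 5.72 4.5; 0 0 -1.047 -2.32 -14.34 5.72 4.5; 0 0 -1.047 -2.32 -14.34 5.72 4.5; 0 0 -1.047 -2.32 -14.34 5.72 4.5; 0 0 -1.047 -2.32 -14.34 5.72 4.5; 0 0 -1.047 -2.32 -14.34 5.72 4.5"
}}

```text
time: 15.55
eef_pos: [0.542, 0.0888, 0.1405]
tcp_rot: [0.803, 0.417, -0.359, -0.229]
contact_force: [1.2, -0.5, -2.6]
opening: 0.639
```

{"fn": "servo_tool", "kwargs": {
  "increments": "0 0 -1.047 11.26 -9.19 5.73 4.5; 0 0 -1.047 11.26 -9.19 5.73 4.5; 0 0 -1.047 11.26 -9.19 5.73 4.5; 0 0 -1.047 11.26 -9.19 5.73 4.5; 0 0 -1.047 11.26 -9.19 5.73 4.5; 0 0 -1.047 11.26 -9.19 5.73 4.5; 0 0 -1.047 11.26 -9.19 5.73 4.5; 0 0 -1.047 11.26 -9.19 5.73 4.5; 0 0 -1.047 11.26 -9.19 5.73 4.5; 0 0 -1.047 11.26 -9.19 5.73 4.5"
}}

```text
time: 16.38
eef_pos: [0.4965, 0.2367, 0.1226]
tcp_rot: [0.488, 0.762, -0.197, -0.377]
contact_force: [0.3, 0.2, -2.3]
opening: 0.637
```

{"fn": "servo_tool", "kwargs": {
  "increments": "-0.044 -0.078 -0.524 6.79 2.58 2.86 4.5; -0.044 -0.078 -0.524 6.79 2.58 2.86 4.5; -0.044 -0.078 -0.524 6.79 2.58 2.86 4.5; -0.044 -0.078 -0.524 6.79 2.58 2.86 4.5; -0.044 -0.078 -0.524 6.79 2.58 2.86 4.5; -0.044 -0.078 -0.524 6.79 2.58 2.86 4.5"
}}

```text
time: 16.88
eef_pos: [0.4737, 0.3111, 0.1141]
tcp_rot: [0.275, 0.881, -0.095, -0.374]
contact_force: [-0.3, 0.5, -3.8]
opening: 0.638
```

{"fn": "servo_tool", "kwargs": {
  "increments": "-0.044 -0.078 -0.524 4.82 5.58 2.58 4.5; -0.044 -0.078 -0.524 4.82 5.58 2.58 4.5; -0.044 -0.078 -0.524 4.82 5.58 2.58 4.5; -0.044 -0.078 -0.524 4.82 5.58 2.58 4.5; -0.044 -0.078 -0.524 4.82 5.58 2.58 4.5; -0.044 -0.078 -0.524 4.82 5.58 2.58 4.5; -0.044 -0.078 -0.524 4.82 5.58 2.58 4.5; -0.044 -0.078 -0.524 4.82 5.58 2.58 4.5"
}}

```text
time: 17.55
eef_pos: [0.4516, 0.3846, 0.105]
tcp_rot: [0.042, 0.937, 0.014, -0.346]
contact_force: [1.2, -0.6, -3.5]
opening: 0.634
```

Run:
```python
from place import *
chk(); d=np.load("rel.npz"); p,r=target((R.from_quat(d["R"]),d["t"]),.132,.002)
for n in ("scene","top"):
    im,dd=ctrl.read_camera(n)
    c=im[220:380,310:520] if n=="scene" else im[170:310,110:310]
    save(n+"11",cv2.resize(c,None,fx=3.8,fy=3.8,interpolation=cv2.INTER_CUBIC)); np.savez(n+"11.npz",d=dd,im=im)
sync(); plan(p+[0,0,.01],r,4.5); plan(p,r,4.5)
```

```text
t 17.6 q [ 0.4   0.56  1.55  0.31  1.67 -1.15] dp mm [-2.4  0.1 -2.5] dr [-0.     0.006  0.002] op 0.634 F [ 1.2 -0.6 -3.5]
rows 2.1 | 0 -0.006 -0.002 -5.86 0.02 6.52 4.5
rows 0.2 | 0 -0 0 -0.65 -0 0.76 4.5
```

Placing in the outer bay would bring the fingers close to the handle post. I'll put this module in an inner bay (y=+44) instead.

Run:
```python
from place import *
sync(); d=np.load("rel.npz"); p,r=target((R.from_quat(d["R"]),d["t"]),.044,.002); print(p)
plan(p+[0,0,.08],r,4.5); plan(p+[0,0,.012],r,4.5); plan(p,r,4.5)
```

```text
[0.44655508 0.29685023 0.0075797 ]
rows 2.2 | 0 -0.006 -0.002 -1.35 -8.79 1.18 4.5
rows 1.6 | 0 -0 0 -4.38 -0 5.2 4.5
rows 0.3 | 0 -0 0 -0.78 -0 0.92 4.5
```

{"fn": "servo_tool", "kwargs": {
  "increments": "0 -0.006 -0.002 -1.35 -8.79 1.18 4.5; 0 -0.006 -0.002 -1.35 -8.79 1.18 4.5; 0 -0.006 -0.002 -1.35 -8.79 1.18 4.5; 0 -0.006 -0.002 -1.35 -8.79 1.18 4.5; 0 -0.006 -0.002 -1.35 -8.79 1.18 4.5; 0 -0.006 -0.002 -1.35 -8.79 1.18 4.5"
}}

```text
time: 18.15
eef_pos: [0.4472, 0.2981, 0.0884]
tcp_rot: [0.04, 0.939, 0.016, -0.342]
contact_force: [0.0, 0.3, -3.2]
opening: 0.639
```

Run:
```python
from place import *
s=ctrl.get_state(); print(s["eef_pos"])
for n in ("scene","top"):
    im,dd=ctrl.read_camera(n)
    c=im[220:380,310:520] if n=="scene" else im[170:310,110:310]
    save(n+"12",cv2.resize(c,None,fx=3.8,fy=3.8,interpolation=cv2.INTER_CUBIC)); np.savez(n+"12.npz",d=dd,im=im)
sync(); d=np.load("rel.npz"); p,r=target((R.from_quat(d["R"]),d["t"]),.044,.002); print(p)
plan(p+[0,0,.010],r,4.5); plan(p,r,4.5)
```

```text
[0.44717044 0.29809968 0.08843855]
[0.44655508 0.29685023 0.0075797 ]
rows 1.7 | 0 0.002 0.003 -4.53 -0.17 5.44 4.5
rows 0.2 | 0 -0 0 -0.64 0 0.77 4.5
```

Run:
```python
from place import *
s=ctrl.get_state(); d=np.load("rel.npz"); r=R.from_quat(s["tcp_rot"]); Rm=r*R.from_quat(d["R"]); c=s["eef_pos"]+r.apply(d["t"])
print(c, Rm.as_matrix().round(2)[:,2])
for sx in(-1,):
  for sy in(-1,1):
    for sz in(-1,1): print(sx,sy,sz,((proj("scene",[c+Rm.apply([sx*.0475,sy*.028,sz*.015])])-[310,220])*3.8).round())
```

```text
[0.45863333 0.29731579 0.10582966] [ 0.  0. -1.]
-1 -1 -1 [[613. 177.]]
-1 -1 1 [[600. 211.]]
-1 1 -1 [[525. 128.]]
-1 1 1 [[514. 162.]]
```

{"fn": "servo_tool", "kwargs": {
  "increments": "0 0.002 0.003 -2.2 -0.1 2.7 4.5; 0 0.002 0.003 -4 -0.17 4.8 4.5; 0 0.002 0.003 -4.53 -0.17 5.44 4.5; 0 0.002 0.003 -4.53 -0.17 5.44 4.5; 0 0.002 0.003 -4.53 -0.17 5.44 4.5"
}}

```text
time: 18.67
eef_pos: [0.446, 0.2963, 0.0176]
tcp_rot: [0.041, 0.938, 0.015, -0.344]
contact_force: [0.8, 0.2, -1.9]
opening: 0.636
```

{"fn": "servo_tool", "kwargs": {
  "increments": "0 0 0 -0.3 0 0.38 4.5; 0 0 0 -0.64 0 0.77 4.5; 0 0 0 -0.64 0 0.77 4.5; 0 0 0 -0.64 0 0.77 4.5"
}}

```text
time: 19.0
eef_pos: [0.4463, 0.2957, 0.0076]
tcp_rot: [0.041, 0.938, 0.015, -0.343]
contact_force: [0.1, -0.0, -3.6]
opening: 0.635
```

Run:
```python
from place import *
chk()
```

```text
t 19.0 q [ 0.28  0.61  1.69  0.23  1.51 -1.3 ] dp mm [-0.2 -1.1  0. ] dr [-0.     0.001  0.001] op 0.635 F [ 0.1 -0.  -3.6]
```

{"fn": "servo_tool", "kwargs": {
  "increments": "0 0 0 -0.1 0 0.12 4.5; 0 0 0 -0.1 0 0.12 4.5; 0 0 0 -0.19 0 0.23 4.5; 0 0 0 -0.19 0 0.23 4.5"
}}

```text
time: 19.33
eef_pos: [0.4459, 0.2956, 0.004]
tcp_rot: [0.041, 0.938, 0.015, -0.343]
contact_force: [0.4, -0.7, -2.6]
opening: 0.635
```

{"fn": "servo_tool", "kwargs": {
  "increments": "0 0 0 -0.1 0 0.12 4.5; 0 0 0 -0.1 0 0.12 4.5; 0 0 0 -0.15 0 0.18 4.5; 0 0 0 -0.15 0 0.18 4.5"
}}

```text
time: 19.67
eef_pos: [0.4459, 0.2956, 0.0023]
tcp_rot: [0.041, 0.938, 0.015, -0.344]
contact_force: [-0.6, -0.4, 0.8]
opening: 0.633
```

Contact with the bay floor. Releasing a little, then retreating along the tool axis.

{"fn": "servo_tool", "kwargs": {
  "increments": "0 0 0 0.05 0 -0.05 6.4; 0 0 0 0.05 0 -0.05 6.4; 0 0 0 0.05 0 -0.05 6.8; 0 0 0 0.05 0 -0.05 6.8; 0 0 0 0.05 0 -0.05 6.8"
}}

```text
time: 20.08
eef_pos: [0.446, 0.2957, 0.0027]
tcp_rot: [0.041, 0.938, 0.015, -0.343]
contact_force: [-0.2, 0.3, 0.3]
opening: 0.797
```

{"fn": "servo_tool", "kwargs": {
  "increments": "0 0 0 0 0 -1.5 6.8; 0 0 0 0 0 -4 6.8; 0 0 0 0 0 -8 6.8; 0 0 0 0 0 -12 6.8; 0 0 0 0 0 -16 6.8; 0 0 0 0 0 -20 6.8; 0 0 0 0 0 -20 6.8; 0 0 0 0 0 -20 6.8"
}}

```text
time: 20.75
eef_pos: [0.5771, 0.2844, 0.158]
tcp_rot: [0.042, 0.939, 0.016, -0.34]
contact_force: [-0.5, -0.3, 0.1]
opening: 0.798
```

Run:
```python
from place import *
sync();chk()
for n in ("scene","top"):
    im,dd=ctrl.read_camera(n)
    c=im[220:380,310:520] if n=="scene" else im[170:310,110:310]
    save(n+"13",cv2.resize(c,None,fx=3.8,fy=3.8,interpolation=cv2.INTER_CUBIC)); np.savez(n+"13.npz",d=dd,im=im)
    save(n+"13f",im)
```

```text
t 20.8 q [ 0.22  0.64  1.32  0.2   1.85 -1.28] dp mm [0. 0. 0.] dr [0. 0. 0.] op 0.798 F [-0.5 -0.3  0.1]
```

Run:
```python
from place import *
from mods import find
find(np.load("top13.npz")["im"])
yaw=1.098;u=np.array([np.cos(yaw),np.sin(yaw),0]); t=np.array([.5226,-.2245,0])
r=rot(yaw,-25); g=t+.02*u+[0,0,.026]; tcp=tcpfor(g,r); print(tcp)
q=ctrl.get_state()["qpos"]; p0,r0=load()
w=[([.55,.20,.30],r0),([.54,0,.25],rot(yaw+.5,-30,0)),(tcp-r.apply([0,0,.09]),r),(tcp,r)]
sim(q,w)
for x in w: move(*x,8.5)
yaw=1.207;u=np.array([np.cos(yaw),np.sin(yaw),0]); t=np.array([.3336,-.312,0])
for yy in (yaw,yaw-np.pi):
  for ph in(-25,-10,0):
    r=rot(yy,ph); u=np.array([np.cos(yy),np.sin(yy),0]); g=t+.02*u+[0,0,.026]; print("M3",yy,ph,[x.round(2).tolist() for x in ik(tcpfor(g,r),r)])
```

```text
px [427. 302.] xy 0.3352 -0.3134 L 94 W 56 yaw 1.208
px [374. 277.] xy 0.4018 -0.1737 L 119 W 56 yaw 1.302
px [331. 254.] xy 0.4642 -0.0575 L 70 W 56 yaw 1.131
px [250. 264.] xy 0.4408 0.1591 L 131 W 52 yaw 0.223
px [165. 251.] xy 0.4651 0.3958 L 125 W 76 yaw 0.002
px [392. 233.] xy 0.5239 -0.2259 L 95 W 56 yaw 1.096
px [566. 104.] xy 0.9272 -0.7651 L 262 W 45 yaw 0.199
[ 0.52497177 -0.219863   -0.00572077]
end [ 0.12  0.42  1.37  0.15  2.03 -1.35] maxstep 0.02 maxerr 0.0
end [ 0.06  0.02  1.88 -0.55  1.3   0.19] maxstep 0.14 maxerr 0.0
end [-0.32  0.31  1.88 -0.49  1.08  0.42] maxstep 0.03 maxerr 0.0
end [-0.38  0.42  1.92 -0.55  0.93  0.46] maxstep 0.01 maxerr 0.0
rows 4.0 | 0 0 0 10.59 -8.62 -9.67 8.5
rows 7.3 | -0.065 -0.494 0.764 -1.89 -10.01 1.66 8.5
rows 7.3 | -0.065 -0.493 0.764 -7.27 -6.43 3.52 8.5
rows 6.1 | 0.231 0.085 0.444 -7.4 -0.28 24.38 8.5
rows 2.2 | 0 0 -0 -0 -0 9 8.5
M3 1.207 -25 [[-0.74, 0.13, 2.3, -0.69, 0.66, 0.17]]
M3 1.207 -10 [[-0.86, 0.11, 2.28, -0.24, 0.69, -0.31]]
M3 1.207 0 [[-0.94, 0.13, 2.25, -0.0, 0.77, -0.57]]
M3 -1.934592653589793 -25 [[-1.16, 0.29, 2.1, 0.34, 1.1, 2.14]]
M3 -1.934592653589793 -10 [[-1.08, 0.2, 2.17, 0.17, 0.89, 2.31]]
M3 -1.934592653589793 0 [[-1.01, 0.16, 2.21, 0.0, 0.77, 2.49]]
```

{"fn": "servo_tool", "kwargs": {
  "increments": "0 0 0 10.59 -8.62 -9.67 8.5; 0 0 0 10.59 -8.62 -9.67 8.5; 0 0 0 10.59 -8.62 -9.67 8.5; 0 0 0 10.59 -8.62 -9.67 8.5; 0 0 0 10.59 -8.62 -9.67 8.5; 0 0 0 10.59 -8.62 -9.67 8.5"
}}

```text
time: 21.35
eef_pos: [0.5483, 0.1998, 0.2991]
tcp_rot: [0.042, 0.939, 0.015, -0.342]
contact_force: [0.1, 1.1, 0.2]
opening: 0.993
```

{"fn": "servo_tool", "kwargs": {
  "increments": "-0.065 -0.494 0.764 -1.89 -10.01 1.66 8.5; -0.065 -0.494 0.764 -1.89 -10.01 1.66 8.5; -0.065 -0.494 0.764 -1.89 -10.01 1.66 8.5; -0.065 -0.494 0.764 -1.89 -10.01 1.66 8.5; -0.065 -0.494 0.764 -1.89 -10.01 1.66 8.5; -0.065 -0.494 0.764 -1.89 -10.01 1.66 8.5; -0.065 -0.494 0.764 -1.89 -10.01 1.66 8.5; -0.065 -0.494 0.764 -1.89 -10.01 1.66 8.5; -0.065 -0.494 0.764 -1.89 -10.01 1.66 8.5"
}}

```text
time: 22.1
eef_pos: [0.5412, 0.1018, 0.2696]
tcp_rot: [0.396, 0.909, -0.095, -0.091]
contact_force: [0.2, -0.0, 0.4]
opening: 0.991
```

{"fn": "servo_tool", "kwargs": {
  "increments": "-0.065 -0.493 0.764 -7.27 -6.43 3.52 8.5; -0.065 -0.493 0.764 -7.27 -6.43 3.52 8.5; -0.065 -0.493 0.764 -7.27 -6.43 3.52 8.5; -0.065 -0.493 0.764 -7.27 -6.43 3.52 8.5; -0.065 -0.493 0.764 -7.27 -6.43 3.52 8.5; -0.065 -0.493 0.764 -7.27 -6.43 3.52 8.5; -0.065 -0.493 0.764 -7.27 -6.43 3.52 8.5; -0.065 -0.493 0.764 -7.27 -6.43 3.52 8.5; -0.065 -0.493 0.764 -7.27 -6.43 3.52 8.5"
}}

```text
time: 22.85
eef_pos: [0.5367, 0.0014, 0.2441]
tcp_rot: [0.671, 0.695, -0.185, 0.182]
contact_force: [-0.8, -0.3, 0.7]
opening: 0.992
```

{"fn": "servo_tool", "kwargs": {
  "increments": "0.231 0.085 0.444 -7.4 -0.28 24.38 8.5; 0.231 0.085 0.444 -7.4 -0.28 24.38 8.5; 0.231 0.085 0.444 -7.4 -0.28 24.38 8.5; 0.231 0.085 0.444 -7.4 -0.28 24.38 8.5; 0.231 0.085 0.444 -7.4 -0.28 24.38 8.5; 0.231 0.085 0.444 -7.4 -0.28 24.38 8.5; 0.231 0.085 0.444 -7.4 -0.28 24.38 8.5; 0.231 0.085 0.444 -7.4 -0.28 24.38 8.5; 0.231 0.085 0.444 -7.4 -0.28 24.38 8.5"
}}

```text
time: 23.6
eef_pos: [0.5393, -0.1859, 0.0733]
tcp_rot: [0.832, 0.51, -0.188, 0.111]
contact_force: [-0.0, 0.1, -0.2]
opening: 0.994
```

Run:
```python
from place import *
im,d=ctrl.read_camera("top"); save("top14",cv2.resize(im[170:310,110:310],None,fx=3.8,fy=3.8,interpolation=cv2.INTER_CUBIC)); im,d=ctrl.read_camera("scene"); save("scene14",cv2.resize(im[220:380,310:520],None,fx=3.8,fy=3.8,interpolation=cv2.INTER_CUBIC))
from mods import find
find(im) if 0 else None
yaw=1.098;u=np.array([np.cos(yaw),np.sin(yaw),0]); t=np.array([.5230,-.225,0])
r=rot(yaw,-25); g=t+.02*u+[0,0,.026]; tcp=tcpfor(g,r)
s=ctrl.get_state(); print(s["eef_pos"],tcp-r.apply([0,0,.09]))
sync(); p,r0=load(); store(p+[0,0,.001],r0); plan(tcp,r,8.5)
```

```text
[ 0.54074552 -0.18528728  0.0753245 ] [ 0.54269235 -0.18649993  0.07584693]
rows 2.2 | -0.002 0.004 0.004 0.04 0.24 9.05 8.5
```

Module 1 lies flat in its bay with terminals up; its centre is at top crop (352,328). Now picking module 2.

{"fn": "servo_tool", "kwargs": {
  "increments": "-0.002 0.004 0.004 0.04 0.24 3 8.5; -0.002 0.004 0.004 0.04 0.24 6 8.5; -0.002 0.004 0.004 0.04 0.24 8 8.5; -0.002 0.004 0.004 0.04 0.24 9.05 8.5; -0.002 0.004 0.004 0.04 0.24 9.05 8.5; -0.002 0.004 0.004 0.04 0.24 9.05 8.5"
}}

```text
time: 24.2
eef_pos: [0.5251, -0.2206, -0.0068]
tcp_rot: [0.833, 0.509, -0.185, 0.113]
contact_force: [-0.4, 0.2, 0.6]
opening: 0.996
```

{"fn": "servo_tool", "kwargs": {
  "increments": "0 0 0 0 0 0 4.5; 0 0 0 0 0 0 4.5; 0 0 0 0 0 0 4.5; 0 0 0 0 0 0 4.5; 0 0 0 0 0 0 4.5; 0 0 0 0 0 0 4.5"
}}

```text
time: 24.7
eef_pos: [0.5262, -0.2211, -0.0058]
tcp_rot: [0.833, 0.509, -0.184, 0.114]
contact_force: [1.7, 3.9, 6.6]
opening: 0.64
```

Run:
```python
from place import *
chk(); s=ctrl.get_state(); r=R.from_quat(s["tcp_rot"]); M=np.array([.5230,-.225,.015]); u=np.array([np.cos(1.098),np.sin(1.098),0])
c=s["eef_pos"]-M; print("TCP from module: along u",(c@u).round(4)," z",c[2].round(4), "tilt",np.rad2deg(np.arcsin(r.apply([1,0,0])[2])))
sync(); p,r0=load(); plan(p+[0,0,.11],r0,4.5)
```

```text
t 24.7 q [-0.38  0.42  1.91 -0.56  0.93  0.46] dp mm [ 0.8 -0.7 -0.1] dr [-0.002 -0.     0.002] op 0.640 F [1.7 3.9 6.6]
TCP from module: along u 0.005  z -0.0208 tilt -24.996358003862728
rows 2.6 | 0 0 0 -4.65 0.03 -9.97 4.5
```

{"fn": "servo_tool", "kwargs": {
  "increments": "0 0 0 -1.5 0.01 -3.2 4.5; 0 0 0 -3 0.02 -6.5 4.5; 0 0 0 -4.65 0.03 -9.97 4.5; 0 0 0 -4.65 0.03 -9.97 4.5; 0 0 0 -4.65 0.03 -9.97 4.5; 0 0 0 -4.65 0.03 -9.97 4.5"
}}

```text
time: 25.2
eef_pos: [0.5237, -0.2206, 0.1011]
tcp_rot: [0.833, 0.509, -0.185, 0.111]
contact_force: [-0.1, -0.2, -2.7]
opening: 0.641
```

Run:
```python
from place import *
sync(); s=ctrl.get_state(); print(s["eef_pos"],s["opening"]); p,r0=load()
r2=rot(HY,65); tgt=tcpfor(S+[0,0,.0673+.05],r2); tgt2=tcpfor(S+[0,0,.0673+.005],r2); print(tgt2)
w=[(p+(tgt-p)*.5+[0,0,.02],rot(.4,20)),(tgt,r2),(tgt2,r2)]
sim(s["qpos"],w,10)
for x in w: move(*x,4.5)
```

```text
[ 0.52370982 -0.22063871  0.10107338] 0.6407810305145504
[ 0.6315623  -0.06316679  0.05750836]
end [-0.54  0.08  2.03  0.37  0.85  0.41] maxstep 0.1 maxerr 0.0
end [-0.36  0.12  2.37  2.66  0.52 -1.25] maxstep 0.38 maxerr 0.0
end [-0.36  0.24  2.36  2.74  0.62 -1.34] maxstep 0.01 maxerr 0.0
rows 8.3 | 0.028 0.754 0.713 7.7 1.19 -5.88 4.5
rows 7.4 | -0.346 0.768 0.378 6.89 -5.16 4.56 4.5
rows 1.1 | -0 0 -0 -4.08 0 1.9 4.5
```

{"fn": "servo_tool", "kwargs": {
  "increments": "0.028 0.754 0.713 7.7 1.19 -5.88 4.5; 0.028 0.754 0.713 7.7 1.19 -5.88 4.5; 0.028 0.754 0.713 7.7 1.19 -5.88 4.5; 0.028 0.754 0.713 7.7 1.19 -5.88 4.5; 0.028 0.754 0.713 7.7 1.19 -5.88 4.5; 0.028 0.754 0.713 7.7 1.19 -5.88 4.5; 0.028 0.754 0.713 7.7 1.19 -5.88 4.5; 0.028 0.754 0.713 7.7 1.19 -5.88 4.5; 0.028 0.754 0.713 7.7 1.19 -5.88 4.5; 0.028 0.754 0.713 7.7 1.19 -5.88 4.5"
}}

```text
time: 26.03
eef_pos: [0.5747, -0.1419, 0.1182]
tcp_rot: [0.966, 0.194, 0.168, -0.036]
contact_force: [-0.0, -0.7, -2.6]
opening: 0.64
```

{"fn": "servo_tool", "kwargs": {
  "increments": "-0.346 0.768 0.378 6.89 -5.16 4.56 4.5; -0.346 0.768 0.378 6.89 -5.16 4.56 4.5; -0.346 0.768 0.378 6.89 -5.16 4.56 4.5; -0.346 0.768 0.378 6.89 -5.16 4.56 4.5; -0.346 0.768 0.378 6.89 -5.16 4.56 4.5; -0.346 0.768 0.378 6.89 -5.16 4.56 4.5; -0.346 0.768 0.378 6.89 -5.16 4.56 4.5; -0.346 0.768 0.378 6.89 -5.16 4.56 4.5; -0.346 0.768 0.378 6.89 -5.16 4.56 4.5; -0.346 0.768 0.378 6.89 -5.16 4.56 4.5"
}}

```text
time: 26.87
eef_pos: [0.6334, -0.0575, 0.1018]
tcp_rot: [0.88, 0.015, 0.475, -0.001]
contact_force: [0.7, 0.6, -1.7]
opening: 0.639
```

Run:
```python
from place import *
chk(); sync(); r2=rot(HY,65); move(tcpfor(S+[0,0,.0673+.05],r2),r2,4.5); move([ 0.6315623,-0.06316679,0.05750836],r2,4.5)
```

```text
t 26.9 q [-0.39  0.08  2.32  2.1   0.4  -0.81] dp mm [ 1.9  5.7 44.3] dr [ 0.105 -0.144 -0.073] op 0.639 F [ 0.7  0.6 -1.7]
rows 1.5 | -0.106 0.144 0.073 -0.06 0.56 -0.21 4.5
rows 1.1 | 0 0 -0 -4.08 0 1.91 4.5
```

{"fn": "servo_tool", "kwargs": {
  "increments": "-0.106 0.144 0.073 -0.06 0.56 -0.21 4.5; -0.106 0.144 0.073 -0.06 0.56 -0.21 4.5; -0.106 0.144 0.073 -0.06 0.56 -0.21 4.5; -0.106 0.144 0.073 -0.06 0.56 -0.21 4.5; -0.106 0.144 0.073 -0.06 0.56 -0.21 4.5; -0.106 0.144 0.073 -0.06 0.56 -0.21 4.5; -0.106 0.144 0.073 -0.06 0.56 -0.21 4.5; -0.106 0.144 0.073 -0.06 0.56 -0.21 4.5"
}}

```text
time: 27.53
eef_pos: [0.6332, -0.064, 0.1055]
tcp_rot: [0.842, -0.042, 0.538, 0.027]
contact_force: [0.4, -0.4, -3.5]
opening: 0.639
```

Run:
```python
from place import *
chk(); sync(); r2=rot(HY,65); move([ 0.6315623,-0.06316679,0.05750836],r2,4.5)
im,d=ctrl.read_camera("scene"); save("scene15",cv2.resize(im[160:310,180:380],None,fx=4,fy=4))
```

```text
t 27.5 q [-0.36  0.11  2.37  2.65  0.52 -1.25] dp mm [ 1.6 -0.9 48. ] dr [ 0.001  0.003 -0.001] op 0.639 F [ 0.4 -0.4 -3.5]
rows 1.2 | -0 -0.003 0.001 -4.42 -0.07 1.86 4.5
```

{"fn": "servo_tool", "kwargs": {
  "increments": "0 -0.003 0.001 -2.2 -0.03 0.9 4.5; 0 -0.003 0.001 -3.5 -0.05 1.5 4.5; 0 -0.003 0.001 -4.42 -0.07 1.86 4.5; 0 -0.003 0.001 -4.65 -0.07 1.97 4.5; 0 -0.003 0.001 -4.65 -0.07 1.97 4.5; 0 -0.003 0.001 -4.65 -0.07 1.97 4.5"
}}

```text
time: 28.08
eef_pos: [0.6315, -0.0631, 0.0551]
tcp_rot: [0.842, -0.043, 0.537, 0.027]
contact_force: [0.3, -0.2, -2.3]
opening: 0.641
```

{"fn": "servo_tool", "kwargs": {
  "increments": "0 0 0 -0.14 0 0.06 4.5; 0 0 0 -0.14 0 0.06 4.5; 0 0 0 -0.22 0 0.1 4.5; 0 0 0 -0.22 0 0.1 4.5"
}}

```text
time: 28.42
eef_pos: [0.631, -0.0629, 0.0523]
tcp_rot: [0.842, -0.043, 0.537, 0.027]
contact_force: [-1.0, 1.1, -3.8]
opening: 0.636
```

{"fn": "servo_tool", "kwargs": {
  "increments": "0 0 0 -0.12 0 0.05 4.5; 0 0 0 -0.12 0 0.05 4.5; 0 0 0 -0.12 0 0.05 4.5"
}}

```text
time: 28.67
eef_pos: [0.6313, -0.0629, 0.0513]
tcp_rot: [0.842, -0.042, 0.537, 0.027]
contact_force: [-0.4, -0.3, 0.5]
opening: 0.638
```

Contact with the bench. Releasing, backing off, then straight up.

{"fn": "servo_tool", "kwargs": {
  "increments": "0 0 0 0 0 0 6.2; 0 0 0 0 0 0 7.2; 0 0 0 0 0 0 7.2; 0 0 0 0 0 0 7.2; 0 0 0 0 0 0 7.2"
}}

```text
time: 29.08
eef_pos: [0.6309, -0.0629, 0.0507]
tcp_rot: [0.842, -0.043, 0.537, 0.026]
contact_force: [-0.1, -0.4, -0.3]
opening: 0.846
```

{"fn": "servo_tool", "kwargs": {
  "increments": "0 0 0 0 0 -1 7.2; 0 0 0 0 0 -3 7.2; 0 0 0 0 0 -6.5 7.2; 0 0 0 0 0 -6.5 7.2; 0 0 0 3.6 0 -8.2 7.2; 0 0 0 7.2 0 -9.9 7.2; 0 0 0 14.5 0 -10 7.5; 0 0 0 17.2 0 -11 7.5; 0 0 0 17.2 0 -11 7.5; 0 0 0 17.2 0 -11 7.5"
}}

```text
time: 29.92
eef_pos: [0.6055, -0.0605, 0.257]
tcp_rot: [0.841, -0.042, 0.538, 0.027]
contact_force: [-0.5, 0.4, -0.4]
opening: 0.878
```

Run:
```python
from pl import *
for n in ("scene","top"):
    im,d=ctrl.read_camera(n); np.savez(n+"16.npz",im=im,d=d)
    c=im[170:290,200:360] if n=="scene" else im[150:270,260:420]
    save(n+"16",cv2.resize(c,None,fx=4,fy=4,interpolation=cv2.INTER_CUBIC))
s=ctrl.get_state(); print(s["eef_pos"],s["qpos"].round(2))
```

```text
[ 0.60526958 -0.06047334  0.25594966] [-0.38 -0.31  2.39  1.8   0.26 -0.36]
```

Run:
```python
from place import *
sync(); s=ctrl.get_state(); rB=rot(-.09,-50); tB=np.array([ 0.5875,-0.0592,0.0355]); H=tB-rB.apply([0,0,.12])
w=[([.625,-.062,.25],rot(-.09,15)),([.655,-.065,.19],rot(-.09,-17)),(H,rB)]
sim(s["qpos"],w,8)
for x in w: move(*x,7.5)
```

```text
end [-0.28  0.02  1.84  0.06  1.03  1.36] maxstep 0.63 maxerr 0.0
end [-0.24  0.45  1.44 -0.04  1.55  1.43] maxstep 0.07 maxerr 0.0
end [-0.21  0.92  1.02 -0.11  2.06  1.44] maxstep 0.07 maxerr 0.0
rows 7.0 | 0.006 -0.876 -0.008 0.29 -0.04 2.05 7.5
rows 4.5 | 0 -0.559 0 1.35 0.02 6.57 7.5
rows 4.6 | 0.001 -0.576 -0 4.58 0.03 6.69 7.5
```

{"fn": "servo_tool", "kwargs": {
  "increments": "0.006 -0.876 -0.008 0.29 -0.04 2.05 7.5; 0.006 -0.876 -0.008 0.29 -0.04 2.05 7.5; 0.006 -0.876 -0.008 0.29 -0.04 2.05 7.5; 0.006 -0.876 -0.008 0.29 -0.04 2.05 7.5; 0.006 -0.876 -0.008 0.29 -0.04 2.05 7.5; 0.006 -0.876 -0.008 0.29 -0.04 2.05 7.5; 0.006 -0.876 -0.008 0.29 -0.04 2.05 7.5; 0.006 -0.876 -0.008 0.29 -0.04 2.05 7.5; 0.006 -0.876 -0.008 0.29 -0.04 2.05 7.5; 0.006 -0.876 -0.008 0.29 -0.04 2.05 7.5"
}}

```text
time: 30.85
eef_pos: [0.6223, -0.0616, 0.2442]
tcp_rot: [0.98, -0.041, 0.197, 0.002]
contact_force: [0.0, 0.5, -0.4]
opening: 0.877
```

Run:
```python
from place import *
s=ctrl.get_state(); print(s["qpos"].round(2)); sync(); rB=rot(-.09,-50); tB=np.array([ 0.5875,-0.0592,0.0355]); H=tB-rB.apply([0,0,.12])
w=[([.655,-.065,.19],rot(-.09,-17)),(H,rB)]
for x in w: move(*x,7.5)
```

```text
[-0.3  -0.05  1.94  0.12  0.88  1.29]
rows 5.5 | -0.013 -0.693 0.008 0.94 0.14 6.26 7.5
rows 4.6 | -0 -0.576 -0 4.57 0.03 6.7 7.5
```

{"fn": "servo_tool", "kwargs": {
  "increments": "-0.013 -0.693 0.008 0.94 0.14 6.26 7.5; -0.013 -0.693 0.008 0.94 0.14 6.26 7.5; -0.013 -0.693 0.008 0.94 0.14 6.26 7.5; -0.013 -0.693 0.008 0.94 0.14 6.26 7.5; -0.013 -0.693 0.008 0.94 0.14 6.26 7.5; -0.013 -0.693 0.008 0.94 0.14 6.26 7.5; -0.013 -0.693 0.008 0.94 0.14 6.26 7.5"
}}

```text
time: 31.43
eef_pos: [0.657, -0.0646, 0.1875]
tcp_rot: [0.988, -0.043, -0.147, -0.008]
contact_force: [-0.7, 0.1, -0.3]
opening: 0.877
```

{"fn": "servo_tool", "kwargs": {
  "increments": "0 -0.576 0 4.57 0.03 6.7 7.5; 0 -0.576 0 4.57 0.03 6.7 7.5; 0 -0.576 0 4.57 0.03 6.7 7.5; 0 -0.576 0 4.57 0.03 6.7 7.5; 0 -0.576 0 4.57 0.03 6.7 7.5; 0 -0.576 0 4.57 0.03 6.7 7.5; 0 -0.576 0 4.57 0.03 6.7 7.5; 0 -0.576 0 4.57 0.03 6.7 7.5"
}}

```text
time: 32.1
eef_pos: [0.6814, -0.0679, 0.1161]
tcp_rot: [0.908, -0.041, -0.417, -0.019]
contact_force: [-0.0, -0.1, -0.0]
opening: 0.88
```

Run:
```python
from place import *
chk(); sync(); p,r=load(); store(p+[0,0,.001],r); rB=rot(-.09,-50); tB=np.array([ 0.5875,-0.0592,0.0355]); move(tB,rB,7.5)
```

```text
t 32.1 q [-0.21  0.91  1.02 -0.1   2.06  1.44] dp mm [ 2.3 -0.4  3.4] dr [ 0.     0.012 -0.001] op 0.880 F [-0.  -0.1 -0. ]
rows 3.0 | -0 -0.012 0 0.04 -0.02 12.47 7.5
```

{"fn": "servo_tool", "kwargs": {
  "increments": "0 -0.012 0 0.04 -0.02 4 7.5; 0 -0.012 0 0.04 -0.02 8 7.5; 0 -0.012 0 0.04 -0.02 10 7.5; 0 -0.012 0 0.04 -0.02 12.47 7.5; 0 -0.012 0 0.04 -0.02 12.47 7.5; 0 -0.012 0 0.04 -0.02 12.47 7.5"
}}

```text
time: 32.6
eef_pos: [0.5872, -0.0592, 0.0359]
tcp_rot: [0.905, -0.041, -0.422, -0.019]
contact_force: [0.7, -0.3, 1.0]
opening: 0.878
```

{"fn": "servo_tool", "kwargs": {
  "increments": "0 0 0 0 0 0 4.5; 0 0 0 0 0 0 4.5; 0 0 0 0 0 0 4.5; 0 0 0 0 0 0 4.5; 0 0 0 0 0 0 4.5"
}}

```text
time: 33.02
eef_pos: [0.5887, -0.0597, 0.0349]
tcp_rot: [0.905, -0.041, -0.422, -0.018]
contact_force: [0.3, 1.0, -0.4]
opening: 0.527
```

```bash
cat >> place.py <<'E'
def graspB(C,hy,b,yb=0.,lift=.13,hov=.08):
    s=ctrl.get_state(); rt=R.from_quat(s["tcp_rot"]); pt=s["eef_pos"]; sync()
    C=np.array(C); Rm=frames(C,hy); Rrel=rt.inv()*Rm; trel=rt.inv().apply(C-pt); trel[1]=0
    print("op",s["opening"].round(3),"F",s["contact_force"].round(1),"trel",trel.round(4)); np.savez("rel.npz",R=Rrel.as_quat(),t=trel)
    p,r=target((Rrel,trel),b+yb,0.); rz=lambda a:R.from_euler('z',a,degrees=True)
    A=pt+[0,0,lift]; B=p+[0,0,hov]
    w=[(A,rt),(A+(B+[0,0,.05]-A)/3,rt*rz(-59)),(A+(B+[0,0,.03]-A)*2/3,rt*rz(-118)),(B,r)]
    sim(s["qpos"],w+[(p,r)],8)
    for x in w: move(*x,4.5)
E
python3 - <<'E'
from place import *
graspB([.607,-.061,.0475],-.09,-.044)
E
```

```text
Traceback (most recent call last):
  File "place.py", line 13, in graspB
    print("op",s["opening"].round(3),"F",s["contact_force"].round(1),"trel",trel.round(4)); np.savez("rel.npz",R=Rrel.as_quat(),t=trel)
               ^^^^^^^^^^^^^^^^^^
AttributeError: 'float' object has no attribute 'round'
```

```bash
sed -i 's/s\["opening"\].round(3)/round(s["opening"],3)/' place.py
python3 - <<'E'
from pl import *
for n in ("scene","top"):
    im,d=ctrl.read_camera(n); np.savez(n+"17.npz",im=im,d=d)
    c=im[170:290,200:360] if n=="scene" else im
    save(n+"17",cv2.resize(c,None,fx=4,fy=4,interpolation=cv2.INTER_CUBIC) if n=="scene" else c)
E
```

```text
(no output)
```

Something knocked module 2 over while the arm was away from it; my closing never touched it. It now lies terminals up on the bench near the tray, so it only needs a straight pick and place. I'll back out and locate it.

{"fn": "servo_tool", "kwargs": {
  "increments": "0 0 0 0 0 -4 7.5; 0 0 0 0 0 -8 7.5; 0 0 0 0 0 -12 7.5; 0 0 0 -6 -4 -18 7.5; 0 0 0 -12 -8 -19 7.5; 0 0 0 -14 12 -19 7.5; 0 0 0 -14 20 -19 7.5; 0 0 0 -14 24 -19 8.5; 0 0 0 -14 24 -19 8.5; 0 0 0 -14 24 -19 8.5"
}}

```text
time: 33.95
eef_pos: [0.6363, -0.2237, 0.2444]
tcp_rot: [0.905, -0.041, -0.423, -0.018]
contact_force: [0.9, 0.2, -0.8]
opening: 0.993
```

Run:
```python
from pl import *
from mods import find
for n in ("top","scene"):
    im,d=ctrl.read_camera(n); np.savez(n+"18.npz",im=im,d=d)
    c=im[170:290,240:400] if n=="top" else im[190:310,260:420]
    save(n+"18",cv2.resize(c,None,fx=4,fy=4,interpolation=cv2.INTER_CUBIC))
s=ctrl.get_state(); print(s["eef_pos"],s["qpos"].round(2)); find(np.load("top18.npz")["im"])
```

```text
[ 0.63553907 -0.22902673  0.24594741] [-0.4   0.78  1.01 -0.29  2.18  1.2 ]
px [427. 302.] xy 0.3352 -0.3132 L 94 W 56 yaw 1.212
px [198. 256.] xy 0.4579 0.2973 L 266 W 124 yaw 1.482
px [566. 104.] xy 0.9272 -0.765 L 262 W 45 yaw 0.199
```

Run:
```python
from pl import *
P=ray("scene",np.array([[133,252],[162,324],[274,218],[303,282]])/4+[260,190],.03)
print(P.round(4),P.mean(0)); 
for a,b in((0,1),(0,2),(1,3),(2,3)): v=P[b]-P[a]; print(np.linalg.norm(v).round(4),np.arctan2(v[1],v[0]).round(3))
print(ctrl.get_state()["time"])
d=np.load("scene18.npz")["im"]; g=cv2.resize(d[225:290,285:345],None,fx=9,fy=9,interpolation=cv2.INTER_CUBIC); save("scene18b",g)
```

```text
[[ 0.5496 -0.0538  0.03  ]
 [ 0.5835 -0.0034  0.03  ]
 [ 0.4745 -0.001   0.03  ]
 [ 0.5066  0.0445  0.03  ]] [ 0.52856777 -0.00343023  0.03      ]
0.0607 0.978
0.0918 2.529
0.0906 2.585
0.0557 0.956
34.05
```

Run:
```python
from place import *
k=lambda a:ray("scene",np.array(a,float)/9+[285,225],.031)
sc=k([[103,262],[152,375],[375,190],[428,300]]); print(sc.round(4)); C=sc.mean(0); v=(sc[2]+sc[3]-sc[0]-sc[1])/2; w=(sc[1]-sc[0]),(sc[3]-sc[2])
yl=np.arctan2(v[1],v[0]); print("C",C.round(4),"yaw",yl.round(3),[ (np.arctan2(a[1],a[0])).round(3) for a in w],np.linalg.norm(v))
# bay1 module for comparison in scene14: same bias check
x=yl-np.pi; print(x)
```

```text
[[ 0.5484 -0.0445  0.031 ]
 [ 0.5717 -0.0086  0.031 ]
 [ 0.4824 -0.0009  0.031 ]
 [ 0.5064  0.0347  0.031 ]]
C [ 0.5272 -0.0048  0.031 ] yaw 2.557 [np.float64(0.995), np.float64(0.978)] 0.07872397978090424
-0.5848106263731507
```

Run:
```python
from place import *
sync(); s=ctrl.get_state(); r=rot(-.585,0); u=np.array([np.cos(-.585),np.sin(-.585),0]); C=np.array([.528,-.006,0]); g=C+.025*u+[0,0,.024]; t=tcpfor(g,r); print(t)
w=[([.60,-.10,.20],rot(-.4,-20)),(t+[0,0,.08],r),(t,r)]
sim(s["qpos"],w,8)
for x in w: move(*x,7.0)
```

```text
[ 0.5488428  -0.01980498 -0.011     ]
end [-0.34  0.36  1.55  0.02  1.58  1.63] maxstep 0.08 maxerr 0.0
end [-0.22  0.19  1.99  0.    0.96  1.93] maxstep 0.08 maxerr 0.0
end [-0.22  0.32  2.01  0.    0.81  1.93] maxstep 0.02 maxerr 0.0
rows 4.8 | 0.179 0.517 0.248 0.37 -12.51 6.59 7
rows 3.9 | 0.032 0.348 0.183 -2.89 -5.4 14.99 7
rows 1.9 | 0 -0 -0 -0 0 8 7
```

{"fn": "servo_tool", "kwargs": {
  "increments": "0.179 0.517 0.248 0.37 -12.51 6.59 7; 0.179 0.517 0.248 0.37 -12.51 6.59 7; 0.179 0.517 0.248 0.37 -12.51 6.59 7; 0.179 0.517 0.248 0.37 -12.51 6.59 7; 0.179 0.517 0.248 0.37 -12.51 6.59 7; 0.179 0.517 0.248 0.37 -12.51 6.59 7; 0.179 0.517 0.248 0.37 -12.51 6.59 7"
}}

```text
time: 34.63
eef_pos: [0.5998, -0.0929, 0.1996]
tcp_rot: [0.966, -0.191, -0.172, -0.035]
contact_force: [0.3, -1.2, -0.3]
opening: 0.818
```

{"fn": "servo_tool", "kwargs": {
  "increments": "0.032 0.348 0.183 -2.89 -5.4 14.99 7; 0.032 0.348 0.183 -2.89 -5.4 14.99 7; 0.032 0.348 0.183 -2.89 -5.4 14.99 7; 0.032 0.348 0.183 -2.89 -5.4 14.99 7; 0.032 0.348 0.183 -2.89 -5.4 14.99 7; 0.032 0.348 0.183 -2.89 -5.4 14.99 7; 0.032 0.348 0.183 -2.89 -5.4 14.99 7; 0.032 0.348 0.183 -2.89 -5.4 14.99 7"
}}

```text
time: 35.3
eef_pos: [0.5513, -0.0144, 0.0701]
tcp_rot: [0.959, -0.285, 0.0, -0.001]
contact_force: [0.4, -0.2, 0.9]
opening: 0.814
```

Run:
```python
from place import *
chk(); r=rot(-.585,0); u=np.array([np.cos(-.585),np.sin(-.585),0]); C=np.array([.528,-.006,0]); g=C+.025*u+[0,0,.024]; t=tcpfor(g,r)
for n in ("top","scene"):
    im,d=ctrl.read_camera(n); np.savez(n+"19.npz",im=im,d=d)
    c=im[150:270,260:420] if n=="top" else im[190:310,240:400]
    save(n+"19",cv2.resize(c,None,fx=4,fy=4,interpolation=cv2.INTER_CUBIC))
sync(); p,q=load(); store(p+[0,0,.001],q); move(t,r,7.0)
```

```text
t 35.3 q [-0.21  0.19  1.99  0.    0.97  1.94] dp mm [ 2.4  5.4 81.1] dr [ 0.003 -0.001 -0.007] op 0.814 F [ 0.4 -0.2  0.9]
rows 2.0 | -0.003 0.001 0.007 0.14 0.58 8.2 7
```

{"fn": "servo_tool", "kwargs": {
  "increments": "-0.003 0.001 0.007 0.14 0.58 2 7; -0.003 0.001 0.007 0.14 0.58 4 7; -0.003 0.001 0.007 0.14 0.58 5 7; -0.003 0.001 0.007 0.14 0.58 5 7; -0.003 0.001 0.007 0.14 0.58 6 7; -0.003 0.001 0.007 0.14 0.58 6 7"
}}

```text
time: 35.9
eef_pos: [0.5458, -0.0186, 0.0075]
tcp_rot: [0.958, -0.288, -0.002, 0.0]
contact_force: [0.4, 0.6, -0.4]
opening: 0.82
```

{"fn": "servo_tool", "kwargs": {
  "increments": "0 0 0 0 0 0.5 7; 0 0 0 0 0 1 7; 0 0 0 0 0 1.7 7; 0 0 0 0 0 2.2 7; 0 0 0 0 0 2.2 7"
}}

```text
time: 36.32
eef_pos: [0.5446, -0.0182, -0.0154]
tcp_rot: [0.958, -0.288, -0.003, 0.0]
contact_force: [-0.6, 0.2, 0.5]
opening: 0.821
```

{"fn": "servo_tool", "kwargs": {
  "increments": "0 0 0 0 0 -0.2 4.5; 0 0 0 0 0 -0.2 4.5; 0 0 0 0 0 -0.2 4.5; 0 0 0 0 0 -0.2 4.5; 0 0 0 0 0 -0.2 4.5"
}}

```text
time: 36.73
eef_pos: [0.5462, -0.0185, -0.0116]
tcp_rot: [0.958, -0.288, -0.001, 0.0]
contact_force: [1.1, 1.0, 0.6]
opening: 0.633
```

Run:
```python
from place import *
chk(); im,d=ctrl.read_camera("scene"); c=im[190:310,240:400]; save("scene20",cv2.resize(c,None,fx=4,fy=4,interpolation=cv2.INTER_CUBIC))
```

```text
t 36.7 q [-0.22  0.32  2.02 -0.    0.81  1.94] dp mm [-2.6  1.3 -0.6] dr [-0.001 -0.003 -0.001] op 0.633 F [1.1 1.  0.6]
```

{"fn": "servo_tool", "kwargs": {
  "increments": "0 0 0 0 0 -0.4 4.5; 0 0 0 1.5 0 -0.5 4.5; 0 0 0 3 0 -0.5 4.5; 0 0 0 5.5 0 -0.5 4.5; 0 0 0 5.5 0 -0.5 4.5; 0 0 0 5.5 0 -4 4.5; 0 0 0 5.5 0 -8 4.5; 0 0 0 5.5 0 -11 4.5; 0 0 0 5.5 0 -11 4.5; 0 0 0 5.5 0 -11 4.5"
}}

```text
time: 37.62
eef_pos: [0.593, -0.049, 0.0999]
tcp_rot: [0.958, -0.288, 0.0, 0.0]
contact_force: [0.4, -0.3, -3.8]
opening: 0.634
```

Run:
```python
from place import *
s=ctrl.get_state(); print(s["opening"],s["eef_pos"],s["contact_force"].round(1))
sync(); p0,r0=load()
for n in ("top","scene"):
    im,d=ctrl.read_camera(n); save(n+"21",im)
r=rot(TY,0); c=bay(-.044); p=c+[0,0,.023]-r.apply([-.0221,0,-.0266]); print(p, bay(-.044))
w=[(p+[.05,-.08,.13],rot(-.3,0)),(p+[0,0,.08],r),(p+[0,0,.005],r)]
sim(s["qpos"],w,8)
for x in w: move(*x,4.5)
```

```text
0.6341300883689236 [ 0.59302448 -0.04904416  0.09994141] [ 0.4 -0.3 -3.8]
[ 0.47278471  0.20628262 -0.0036    ] [0.4507645  0.20815885 0.        ]
end [0.05 0.08 1.99 0.   1.07 1.92] maxstep 0.04 maxerr 0.0
end [0.21 0.1  2.07 0.   0.97 1.87] maxstep 0.02 maxerr 0.0
end [0.21 0.23 2.09 0.   0.82 1.87] maxstep 0.02 maxerr 0.0
rows 4.6 | 0 -0.001 -0.284 -15.53 -10.75 -2.66 4.5
rows 2.6 | 0 0.001 -0.215 -7.14 -6.16 5 4.5
rows 1.8 | 0 -0 -0 -0 -0 7.5 4.5
```

{"fn": "servo_tool", "kwargs": {
  "increments": "0 -0.001 -0.284 -15.53 -10.75 -2.66 4.5; 0 -0.001 -0.284 -15.53 -10.75 -2.66 4.5; 0 -0.001 -0.284 -15.53 -10.75 -2.66 4.5; 0 -0.001 -0.284 -15.53 -10.75 -2.66 4.5; 0 -0.001 -0.284 -15.53 -10.75 -2.66 4.5; 0 -0.001 -0.284 -15.53 -10.75 -2.66 4.5; 0 -0.001 -0.284 -15.53 -10.75 -2.66 4.5"
}}

```text
time: 38.3
eef_pos: [0.5197, 0.1275, 0.1223]
tcp_rot: [0.989, -0.148, -0.004, 0.001]
contact_force: [-0.3, 0.3, -2.9]
opening: 0.633
```

{"fn": "servo_tool", "kwargs": {
  "increments": "0 0.001 -0.215 -7.14 -6.16 5 4.5; 0 0.001 -0.215 -7.14 -6.16 5 4.5; 0 0.001 -0.215 -7.14 -6.16 5 4.5; 0 0.001 -0.215 -7.14 -6.16 5 4.5; 0 0.001 -0.215 -7.14 -6.16 5 4.5; 0 0.001 -0.215 -7.14 -6.16 5 4.5; 0 0.001 -0.215 -7.14 -6.16 5 4.5"
}}

```text
time: 38.88
eef_pos: [0.4731, 0.2054, 0.0755]
tcp_rot: [0.999, -0.044, -0.001, -0.0]
contact_force: [0.5, -0.1, -1.8]
opening: 0.634
```

Run:
```python
from place import *
chk(); s=ctrl.get_state(); rr=R.from_quat(s["tcp_rot"])
r=rot(TY,0); c=bay(-.044); p=c+[0,0,.023]-r.apply([-.0221,0,-.0266]); print(s["eef_pos"]-p)
for n in ("scene","top"):
    im,d=ctrl.read_camera(n); np.savez(n+"22.npz",im=im)
    o=[310,220] if n=="scene" else [140,190]
    cc=cv2.resize(im[o[1]:o[1]+130,o[0]:o[0]+190],None,fx=4,fy=4,interpolation=cv2.INTER_CUBIC)
    for sx in(-1,1):
      for sy in(-1,1):
        q=(proj(n,[s["eef_pos"]+rr.apply([-.0221+sx*.0475,sy*.028,-.0266-.015])])[0]-o)*4; cv2.circle(cc,tuple(q.astype(int)),3,(255,0,0),-1)
    save(n+"22",cc)
sync(); p0,q=load(); store(p0+[0,0,.001],q); move(p+[0,0,.005],r,4.5)
```

```text
t 38.9 q [0.21 0.11 2.07 0.   0.97 1.87] dp mm [ 0.3 -0.8 74.1] dr [ 0.001 -0.003  0.002] op 0.634 F [ 0.5 -0.1 -1.8]
[ 0.00032259 -0.00086786  0.07908135]
rows 1.8 | -0.001 0.002 -0.002 -0.02 -0.06 7.54 4.5
```

{"fn": "servo_tool", "kwargs": {
  "increments": "-0.001 0.002 -0.002 0.35 -0.06 2 4.5; -0.001 0.002 -0.002 0.35 -0.06 4 4.5; -0.001 0.002 -0.002 0.35 -0.06 6 4.5; -0.001 0.002 -0.002 0.35 -0.06 7.4 4.5; -0.001 0.002 -0.002 0.35 -0.06 7.4 4.5; -0.001 0.002 -0.002 0.35 -0.06 7.4 4.5"
}}

```text
time: 39.48
eef_pos: [0.475, 0.2063, 0.0009]
tcp_rot: [0.999, -0.042, -0.001, 0.0]
contact_force: [-0.6, 0.6, -1.7]
opening: 0.63
```

{"fn": "servo_tool", "kwargs": {
  "increments": "0 0 0 0 0 0.25 4.5; 0 0 0 0 0 0.25 4.5; 0 0 0 0 0 0.45 4.5; 0 0 0 0 0 0.45 4.5"
}}

```text
time: 39.82
eef_pos: [0.4755, 0.207, -0.0028]
tcp_rot: [0.999, -0.042, -0.0, 0.0]
contact_force: [0.3, 0.5, -2.4]
opening: 0.627
```

{"fn": "servo_tool", "kwargs": {
  "increments": "0 0 0 0 0 0.15 4.5; 0 0 0 0 0 0.15 4.5; 0 0 0 0 0 0.15 4.5"
}}

```text
time: 40.07
eef_pos: [0.4756, 0.207, -0.0036]
tcp_rot: [0.999, -0.042, -0.001, 0.0]
contact_force: [-2.4, -0.3, 6.0]
opening: 0.632
```

{"fn": "servo_tool", "kwargs": {
  "increments": "0 0 0 0 0 -0.1 6.2; 0 0 0 0 0 -0.1 6.6; 0 0 0 0 0 -0.1 6.6; 0 0 0 0 0 -0.1 6.6; 0 0 0 0 0 -0.1 6.6"
}}

```text
time: 40.48
eef_pos: [0.475, 0.2069, -0.004]
tcp_rot: [0.999, -0.042, -0.001, 0.0]
contact_force: [0.3, 0.2, -0.3]
opening: 0.774
```

{"fn": "servo_tool", "kwargs": {
  "increments": "0 0 0 0 0 -2 6.6; 0 0 0 0 0 -5 6.6; 0 0 0 0 0 -9 6.6; 0 0 0 0 0 -13 8.5; 0 0 0 0 10 -17 8.5; 0 0 0 0 14 -18 8.5; 0 0 0 0 20 -18 8.5; 0 0 0 0 24 -18 8.5; 0 0 0 0 24 -18 8.5; 0 0 0 0 24 -18 8.5"
}}

```text
time: 41.32
eef_pos: [0.4547, -0.0341, 0.1767]
tcp_rot: [0.999, -0.042, -0.0, 0.0]
contact_force: [0.7, -0.6, 0.2]
opening: 0.998
```

Run:
```python
from place import *
s=ctrl.get_state(); print(s["eef_pos"],s["qpos"].round(2))
from mods import find
for n in ("top","scene"):
    im,d=ctrl.read_camera(n); np.savez(n+"23.npz",im=im,d=d)
    c=im[190:300,140:330] if n=="top" else im[220:370,310:510]
    save(n+"23",cv2.resize(c,None,fx=4,fy=4,interpolation=cv2.INTER_CUBIC)); save(n+"23f",im)
find(np.load("top23.npz")["im"])
```

```text
[ 0.45472297 -0.03412485  0.17671832] [-0.3  -0.17  2.14 -0.    1.18  1.36]
px [426. 302.] xy 0.3351 -0.313 L 92 W 54 yaw 1.213
px [388. 281.] xy 0.3914 -0.2107 L 54 W 42 yaw -0.247
px [208. 254.] xy 0.4539 0.2516 L 357 W 122 yaw 1.482
px [566. 104.] xy 0.927 -0.7652 L 260 W 45 yaw 0.199
```

Both modules lie terminals up in the middle bays, at top crop (250,265) and (375,270). Module 3 is next.

Run:
```python
from place import *
sync(); s=ctrl.get_state()
yaw=1.211;u=np.array([np.cos(yaw),np.sin(yaw),0]); t=np.array([.3343,-.312,0])
r=rot(yaw,-25); g=t+.02*u+[0,0,.026]; tcp=tcpfor(g,r); print(tcp)
H=tcp-r.apply([0,0,.09])
w=[(H+[.05,.10,.06],rot(.5,-12)),(H,r),(tcp,r),(tcp+[0,0,.12],r)]
sim(s["qpos"],w,8)
for x in w[:3]: move(*x,8.5)
```

```text
[ 0.33613378 -0.30712514 -0.00572077]
end [-0.53 -0.08  2.14 -0.19  1.19  0.62] maxstep 0.1 maxerr 0.0
end [-0.65 -0.06  2.3  -0.56  0.86  0.08] maxstep 0.07 maxerr 0.0
end [-0.74  0.13  2.3  -0.69  0.66  0.17] maxstep 0.03 maxerr 0.0
end [-0.74 -0.13  2.27 -0.53  0.9  -0.06] maxstep 0.04 maxerr 0.0
rows 5.0 | -0.059 -0.203 -0.589 -4.37 13.9 4.18 8.5
rows 6.0 | -0.226 -0.218 -0.675 -7.74 6.38 7.78 8.5
rows 2.2 | 0 0 -0 0.01 -0 9 8.5
```

{"fn": "servo_tool", "kwargs": {
  "increments": "-0.059 -0.203 -0.589 -4.37 13.9 4.18 8.5; -0.059 -0.203 -0.589 -4.37 13.9 4.18 8.5; -0.059 -0.203 -0.589 -4.37 13.9 4.18 8.5; -0.059 -0.203 -0.589 -4.37 13.9 4.18 8.5; -0.059 -0.203 -0.589 -4.37 13.9 4.18 8.5; -0.059 -0.203 -0.589 -4.37 13.9 4.18 8.5; -0.059 -0.203 -0.589 -4.37 13.9 4.18 8.5"
}}

```text
time: 42.0
eef_pos: [0.4002, -0.1663, 0.1341]
tcp_rot: [0.963, 0.249, -0.102, 0.024]
contact_force: [0.5, -0.0, 0.6]
opening: 0.999
```

{"fn": "servo_tool", "kwargs": {
  "increments": "-0.226 -0.218 -0.675 -7.74 6.38 7.78 8.5; -0.226 -0.218 -0.675 -7.74 6.38 7.78 8.5; -0.226 -0.218 -0.675 -7.74 6.38 7.78 8.5; -0.226 -0.218 -0.675 -7.74 6.38 7.78 8.5; -0.226 -0.218 -0.675 -7.74 6.38 7.78 8.5; -0.226 -0.218 -0.675 -7.74 6.38 7.78 8.5; -0.226 -0.218 -0.675 -7.74 6.38 7.78 8.5; -0.226 -0.218 -0.675 -7.74 6.38 7.78 8.5; -0.226 -0.218 -0.675 -7.74 6.38 7.78 8.5"
}}

```text
time: 42.75
eef_pos: [0.3515, -0.2672, 0.0751]
tcp_rot: [0.802, 0.558, -0.177, 0.123]
contact_force: [-0.4, 0.6, 0.1]
opening: 0.993
```

Run:
```python
from place import *
chk(); sync(); p,q=load(); store(p+[0,0,.001],q)
yaw=1.211;u=np.array([np.cos(yaw),np.sin(yaw),0]); t=np.array([.3343,-.312,0])
r=rot(yaw,-25); g=t+.02*u+[0,0,.026]; tcp=tcpfor(g,r); move(tcp,r,8.5)
im,d=ctrl.read_camera("top"); save("top24",cv2.resize(im[220:340,340:500],None,fx=4,fy=4,interpolation=cv2.INTER_CUBIC))
```

```text
t 42.8 q [-0.64 -0.06  2.3  -0.56  0.86  0.08] dp mm [15.3 39.9 80.8] dr [-0.002  0.002 -0.005] op 0.993 F [-0.4  0.6  0.1]
rows 2.2 | 0.002 -0.001 0.004 -0.43 -0.05 9.22 8.5
```

{"fn": "servo_tool", "kwargs": {
  "increments": "0.002 -0.001 0.004 -0.43 -0.05 3 8.5; 0.002 -0.001 0.004 -0.43 -0.05 6 8.5; 0.002 -0.001 0.004 -0.43 -0.05 8 8.5; 0.002 -0.001 0.004 -0.43 -0.05 9.22 8.5; 0.002 -0.001 0.004 -0.43 -0.05 9.22 8.5; 0.002 -0.001 0.004 -0.43 -0.05 9.22 8.5"
}}

```text
time: 43.3
eef_pos: [0.3351, -0.3076, -0.0075]
tcp_rot: [0.802, 0.556, -0.179, 0.122]
contact_force: [0.8, -0.5, 0.7]
opening: 0.996
```

{"fn": "servo_tool", "kwargs": {
  "increments": "0 0 0 0 0 0 4.5; 0 0 0 0 0 0 4.5; 0 0 0 0 0 0 4.5; 0 0 0 0 0 0 4.5; 0 0 0 0 0 0 4.5; 0 0 0 0 0 0 4.5"
}}

```text
time: 43.8
eef_pos: [0.3365, -0.3079, -0.0057]
tcp_rot: [0.802, 0.557, -0.178, 0.124]
contact_force: [1.7, 3.6, 7.4]
opening: 0.638
```

Run:
```python
from place import *
chk(); s=ctrl.get_state(); r=R.from_quat(s["tcp_rot"]); M=np.array([.3343,-.312,.015]); u=np.array([np.cos(1.211),np.sin(1.211),0])
c=s["eef_pos"]-M; print("along u",(c@u).round(4)," z",c[2].round(4), "tilt",np.rad2deg(np.arcsin(r.apply([1,0,0])[2])))
sync(); p,r0=load(); plan(p+[0,0,.11],r0,4.5)
hh=.0475+(c@u)+.035*np.sin(np.deg2rad(25)); print("h",hh)
r2=rot(HY,65); tgt=tcpfor(S+[0,0,hh+.05],r2); q=ctrl.get_state()["qpos"]
w=[(p+[0,0,.11],r0),([.42,-.25,.15],rot(.6,0)),([.55,-.14,.15],rot(.1,30)),(tgt,r2)]
sim(q,w,10)
for x in w[1:]: move(*x,4.5)
```

```text
t 43.8 q [-0.74  0.13  2.3  -0.7   0.66  0.17] dp mm [ 0.4 -0.8 -0. ] dr [-0.002 -0.002 -0.002] op 0.638 F [1.7 3.6 7.4]
along u 0.0046  z -0.0207 tilt -25.082078885473774
rows 2.6 | 0 0 0 -4.66 0 -9.96 4.5
h 0.06692195218711156
end [-0.74 -0.11  2.27 -0.54  0.88 -0.05] maxstep 0.03 maxerr 0.0
end [-0.74 -0.06  2.09 -0.    1.12  0.23] maxstep 0.06 maxerr 0.0
end [-0.58 -0.12  2.21  0.51  0.69  0.55] maxstep 0.06 maxerr 0.0
end [-0.36  0.12  2.37  2.66  0.52 -1.25] maxstep 0.34 maxerr 0.0
rows 6.0 | 0.134 0.424 0.604 5.61 5.8 -7.68 4.5
rows 5.8 | -0.131 0.512 0.488 16.94 -1.74 0 4.5
rows 5.1 | -0.149 0.609 0.138 5.3 -6.84 8.59 4.5
```

Gripped (opening 0.638). Lifting and moving to the standing spot.

{"fn": "servo_tool", "kwargs": {
  "increments": "0 0 0 -1.5 0 -3.2 4.5; 0 0 0 -3 0 -6.5 4.5; 0 0 0 -4.66 0 -9.96 4.5; 0 0 0 -4.66 0 -9.96 4.5; 0 0 0 -4.66 0 -9.96 4.5; 0 0 0 -4.66 0 -9.96 4.5"
}}

```text
time: 44.3
eef_pos: [0.3348, -0.3066, 0.1018]
tcp_rot: [0.802, 0.557, -0.179, 0.122]
contact_force: [-0.5, -0.3, -1.6]
opening: 0.64
```

{"fn": "servo_tool", "kwargs": {
  "increments": "0.134 0.424 0.604 5.61 5.8 -7.68 4.5; 0.134 0.424 0.604 5.61 5.8 -7.68 4.5; 0.134 0.424 0.604 5.61 5.8 -7.68 4.5; 0.134 0.424 0.604 5.61 5.8 -7.68 4.5; 0.134 0.424 0.604 5.61 5.8 -7.68 4.5; 0.134 0.424 0.604 5.61 5.8 -7.68 4.5; 0.134 0.424 0.604 5.61 5.8 -7.68 4.5; 0.134 0.424 0.604 5.61 5.8 -7.68 4.5"
}}

```text
time: 44.97
eef_pos: [0.4174, -0.2494, 0.1458]
tcp_rot: [0.955, 0.295, -0.003, -0.003]
contact_force: [0.3, -0.0, -2.2]
opening: 0.641
```

{"fn": "servo_tool", "kwargs": {
  "increments": "-0.131 0.512 0.488 16.94 -1.74 0 4.5; -0.131 0.512 0.488 16.94 -1.74 0 4.5; -0.131 0.512 0.488 16.94 -1.74 0 4.5; -0.131 0.512 0.488 16.94 -1.74 0 4.5; -0.131 0.512 0.488 16.94 -1.74 0 4.5; -0.131 0.512 0.488 16.94 -1.74 0 4.5; -0.131 0.512 0.488 16.94 -1.74 0 4.5; -0.131 0.512 0.488 16.94 -1.74 0 4.5"
}}

```text
time: 45.63
eef_pos: [0.5476, -0.1384, 0.1461]
tcp_rot: [0.966, 0.05, 0.255, -0.014]
contact_force: [0.2, 0.1, -1.8]
opening: 0.638
```

{"fn": "servo_tool", "kwargs": {
  "increments": "-0.149 0.609 0.138 5.3 -6.84 8.59 4.5; -0.149 0.609 0.138 5.3 -6.84 8.59 4.5; -0.149 0.609 0.138 5.3 -6.84 8.59 4.5; -0.149 0.609 0.138 5.3 -6.84 8.59 4.5; -0.149 0.609 0.138 5.3 -6.84 8.59 4.5; -0.149 0.609 0.138 5.3 -6.84 8.59 4.5; -0.149 0.609 0.138 5.3 -6.84 8.59 4.5; -0.149 0.609 0.138 5.3 -6.84 8.59 4.5; -0.149 0.609 0.138 5.3 -6.84 8.59 4.5; -0.149 0.609 0.138 5.3 -6.84 8.59 4.5"
}}

```text
time: 46.47
eef_pos: [0.6335, -0.0572, 0.1027]
tcp_rot: [0.863, -0.018, 0.504, -0.0]
contact_force: [0.5, 0.4, -0.9]
opening: 0.637
```

Run:
```python
from place import *
chk(); sync(); r2=rot(HY,65); move(tcpfor(S+[0,0,.0669+.05],r2),r2,4.5); move(tcpfor(S+[0,0,.0669+.003],r2),r2,4.5); print(load()[0])
```

```text
t 46.5 q [-0.38  0.09  2.35  2.35  0.45 -0.99] dp mm [1.9 5.9 0.6] dr [ 0.07  -0.078 -0.016] op 0.637 F [ 0.5  0.4 -0.9]
rows 0.8 | -0.07 0.078 0.016 -0.13 0.6 -0.13 4.5
rows 1.1 | -0 0 -0 -4.26 0.01 1.99 4.5
[ 0.63156388 -0.06321614  0.05511299]
```

{"fn": "servo_tool", "kwargs": {
  "increments": "-0.07 0.078 0.016 -0.13 0.6 -0.13 4.5; -0.07 0.078 0.016 -0.13 0.6 -0.13 4.5; -0.07 0.078 0.016 -0.13 0.6 -0.13 4.5; -0.07 0.078 0.016 -0.13 0.6 -0.13 4.5; -0.07 0.078 0.016 -0.13 0.6 -0.13 4.5; -0.07 0.078 0.016 -0.13 0.6 -0.13 4.5; -0.07 0.078 0.016 -0.13 0.6 -0.13 4.5"
}}

```text
time: 47.05
eef_pos: [0.6311, -0.0631, 0.1027]
tcp_rot: [0.843, -0.043, 0.536, 0.026]
contact_force: [-0.5, 0.4, -2.1]
opening: 0.639
```

Run:
```python
from place import *
s=ctrl.get_state(); sync(); r2=rot(HY,65); move(tcpfor(S+[0,0,.0669+.003],r2),r2,4.5); print(s["eef_pos"])
im,d=ctrl.read_camera("scene"); save("scene25",cv2.resize(im[160:310,180:380],None,fx=4,fy=4))
```

```text
rows 1.1 | -0.001 0.001 -0.003 -4.29 0.02 2.06 4.5
[ 0.63111378 -0.06305102  0.10269921]
```

{"fn": "servo_tool", "kwargs": {
  "increments": "-0.001 0.001 -0.003 -2.2 0.01 1 4.5; -0.001 0.001 -0.003 -3.5 0.02 1.7 4.5; -0.001 0.001 -0.003 -4.29 0.02 2.06 4.5; -0.001 0.001 -0.003 -4.4 0.02 2.1 4.5; -0.001 0.001 -0.003 -4.4 0.02 2.1 4.5; -0.001 0.001 -0.003 -4.5 0.02 2.15 4.5; -0.001 0.001 -0.003 -4.5 0.02 2.15 4.5"
}}

```text
time: 47.68
eef_pos: [0.6311, -0.0629, 0.0528]
tcp_rot: [0.842, -0.042, 0.537, 0.027]
contact_force: [-0.2, -0.4, -2.9]
opening: 0.638
```

{"fn": "servo_tool", "kwargs": {
  "increments": "0 0 0 -0.1 0 0.05 4.5; 0 0 0 -0.1 0 0.05 4.5; 0 0 0 -0.1 0 0.05 4.5"
}}

```text
time: 47.93
eef_pos: [0.6308, -0.0627, 0.0511]
tcp_rot: [0.843, -0.042, 0.536, 0.027]
contact_force: [-0.8, -0.6, -2.3]
opening: 0.637
```

{"fn": "servo_tool", "kwargs": {
  "increments": "0 0 0 -0.1 0 0.05 4.5; 0 0 0 -0.1 0 0.05 4.5; 0 0 0 -0.1 0 0.05 4.5"
}}

```text
time: 48.18
eef_pos: [0.6315, -0.0627, 0.0511]
tcp_rot: [0.842, -0.042, 0.538, 0.027]
contact_force: [-3.4, 0.8, 4.8]
opening: 0.637
```

{"fn": "servo_tool", "kwargs": {
  "increments": "0 0 0 0.04 0 -0.02 4.5; 0 0 0 0.04 0 -0.02 6.2; 0 0 0 0.04 0 -0.02 7.2; 0 0 0 0.04 0 -0.02 7.2; 0 0 0 0.04 0 -0.02 7.2; 0 0 0 0.04 0 -0.02 7.2"
}}

```text
time: 48.68
eef_pos: [0.6305, -0.0627, 0.0498]
tcp_rot: [0.843, -0.042, 0.536, 0.027]
contact_force: [0.4, -0.7, 0.4]
opening: 0.842
```

{"fn": "servo_tool", "kwargs": {
  "increments": "0 0 0 0 0 -1 7.2; 0 0 0 0 0 -3 7.2; 0 0 0 0 0 -6.5 7.2; 0 0 0 0 0 -6.5 7.2; 0 0 0 3.6 0 -8.2 7.2; 0 0 0 7.2 0 -9.9 7.2; 0 0 0 14.5 0 -10 7.5; 0 0 0 17.2 0 -11 7.5; 0 0 0 17.2 0 -11 7.5; 0 0 0 17.2 0 -11 7.5"
}}

```text
time: 49.52
eef_pos: [0.6054, -0.0602, 0.2564]
tcp_rot: [0.841, -0.042, 0.538, 0.027]
contact_force: [-0.0, -0.3, 0.2]
opening: 0.885
```

Run:
```python
from place import *
for n in ("scene","top"):
    im,d=ctrl.read_camera(n); np.savez(n+"26.npz",im=im,d=d)
    c=im[170:290,200:360] if n=="scene" else im[150:270,260:420]
    save(n+"26",cv2.resize(c,None,fx=4,fy=4,interpolation=cv2.INTER_CUBIC))
sync(); s=ctrl.get_state(); w=[([.625,-.062,.25],rot(-.09,12))]
sim(s["qpos"],w,8)
for x in w: move(*x,7.5)
```

```text
end [-0.28  0.04  1.8   0.04  1.09  1.37] maxstep 0.67 maxerr 0.0
rows 7.4 | 0.006 -0.928 -0.007 0.35 -0.01 2.02 7.5
```

{"fn": "servo_tool", "kwargs": {
  "increments": "0.006 -0.928 -0.007 0.35 -0.01 2.02 7.5; 0.006 -0.928 -0.007 0.35 -0.01 2.02 7.5; 0.006 -0.928 -0.007 0.35 -0.01 2.02 7.5; 0.006 -0.928 -0.007 0.35 -0.01 2.02 7.5; 0.006 -0.928 -0.007 0.35 -0.01 2.02 7.5; 0.006 -0.928 -0.007 0.35 -0.01 2.02 7.5; 0.006 -0.928 -0.007 0.35 -0.01 2.02 7.5; 0.006 -0.928 -0.007 0.35 -0.01 2.02 7.5; 0.006 -0.928 -0.007 0.35 -0.01 2.02 7.5; 0.006 -0.928 -0.007 0.35 -0.01 2.02 7.5"
}}

```text
time: 50.45
eef_pos: [0.6224, -0.0616, 0.2443]
tcp_rot: [0.98, -0.04, 0.196, 0.001]
contact_force: [0.7, 0.1, 0.4]
opening: 0.877
```

Run:
```python
from place import *
s=ctrl.get_state(); print(s["qpos"].round(2)); sync(); rB=rot(-.09,-50); h=np.array([np.cos(-.09),np.sin(-.09),0]); tB=tcpfor(np.array([.607,-.061,.075])+.007*h,rB); H=tB-rB.apply([0,0,.12]); print(tB)
w=[([.655,-.065,.205],rot(-.09,-17)),(H,rB)]
for x in w: move(*x,7.5)
```

```text
[-0.3  -0.05  1.94  0.13  0.88  1.29]
[ 0.58726863 -0.05921937  0.05250243]
rows 5.5 | -0.016 -0.691 0.01 1.52 0.14 4.89 7.5
rows 4.6 | 0 -0.576 -0 4.49 0.03 6.51 7.5
```

{"fn": "servo_tool", "kwargs": {
  "increments": "-0.016 -0.691 0.01 1.52 0.14 4.89 7.5; -0.016 -0.691 0.01 1.52 0.14 4.89 7.5; -0.016 -0.691 0.01 1.52 0.14 4.89 7.5; -0.016 -0.691 0.01 1.52 0.14 4.89 7.5; -0.016 -0.691 0.01 1.52 0.14 4.89 7.5; -0.016 -0.691 0.01 1.52 0.14 4.89 7.5; -0.016 -0.691 0.01 1.52 0.14 4.89 7.5"
}}

```text
time: 51.03
eef_pos: [0.6569, -0.0646, 0.2024]
tcp_rot: [0.988, -0.043, -0.147, -0.008]
contact_force: [0.2, 0.2, -0.8]
opening: 0.882
```

{"fn": "servo_tool", "kwargs": {
  "increments": "0 -0.576 0 4.49 0.03 6.51 7.5; 0 -0.576 0 4.49 0.03 6.51 7.5; 0 -0.576 0 4.49 0.03 6.51 7.5; 0 -0.576 0 4.49 0.03 6.51 7.5; 0 -0.576 0 4.49 0.03 6.51 7.5; 0 -0.576 0 4.49 0.03 6.51 7.5; 0 -0.576 0 4.49 0.03 6.51 7.5; 0 -0.576 0 4.49 0.03 6.51 7.5"
}}

```text
time: 51.7
eef_pos: [0.681, -0.0679, 0.1331]
tcp_rot: [0.908, -0.041, -0.417, -0.019]
contact_force: [-0.0, 0.3, 0.7]
opening: 0.881
```

Run:
```python
from place import *
im,d=ctrl.read_camera("scene"); save("scene27",cv2.resize(im[170:290,200:360],None,fx=4,fy=4,interpolation=cv2.INTER_CUBIC))
chk(); sync(); p,r=load(); store(p+[0,0,.001],r); rB=rot(-.09,-50); tB=np.array([ 0.58727,-0.05922,0.0525]); move(tB,rB,7.5)
```

```text
t 51.8 q [-0.21  0.89  1.02 -0.11  2.08  1.44] dp mm [ 2.5 -0.5  4.7] dr [0.    0.014 0.   ] op 0.877 F [ 0.2  0.  -0.2]
rows 3.0 | 0 -0.014 -0 0.1 -0.03 12.57 7.5
```

Still standing; going in.

{"fn": "servo_tool", "kwargs": {
  "increments": "0 -0.014 0 0.1 -0.03 4 7.5; 0 -0.014 0 0.1 -0.03 8 7.5; 0 -0.014 0 0.1 -0.03 10 7.5; 0 -0.014 0 0.1 -0.03 12.57 7.5; 0 -0.014 0 0.1 -0.03 12.57 7.5; 0 -0.014 0 0.1 -0.03 12.57 7.5"
}}

```text
time: 52.25
eef_pos: [0.5864, -0.0592, 0.0516]
tcp_rot: [0.905, -0.041, -0.423, -0.019]
contact_force: [-0.0, 0.5, 0.5]
opening: 0.878
```

{"fn": "servo_tool", "kwargs": {
  "increments": "0 0 0 0 0 0 4.5; 0 0 0 0 0 0 4.5; 0 0 0 0 0 0 4.5; 0 0 0 0 0 0 4.5; 0 0 0 0 0 0 4.5"
}}

```text
time: 52.67
eef_pos: [0.5896, -0.0598, 0.0533]
tcp_rot: [0.906, -0.041, -0.421, -0.018]
contact_force: [3.6, 1.5, 6.1]
opening: 0.639
```

Run:
```python
from place import *
graspB([.607,-.061,.0475],-.09,-.132,yb=.004)
```

```text
op 0.639 F [3.6 1.5 6.1] trel [ 0.0157  0.     -0.0096]
end [-0.23  0.65  1.32 -0.12  2.04  1.43] maxstep 0.02 maxerr 0.0
end [-0.16  0.56  1.48 -0.06  1.97  0.48] maxstep 0.12 maxerr 0.0
end [-0.08  0.51  1.62  0.01  1.88 -0.48] maxstep 0.12 maxerr 0.0
end [ 0.01  0.41  1.81  0.06  1.62 -1.49] maxstep 0.13 maxerr 0.0
end [ 0.01  0.53  1.81  0.07  1.49 -1.5 ] maxstep 0.02 maxerr 0.0
rows 3.1 | 0 0 0 -9.94 0.03 -8.37 4.5
rows 8.2 | 0 -0 -1.03 -2.15 -5.68 4.99 4.5
rows 8.2 | -0 0 -1.029 4.3 -3.89 5.86 4.5
rows 4.4 | -0.046 -0.077 -0.542 2.36 1.63 3.68 4.5
rows 4.4 | -0.046 -0.077 -0.541 1.49 2.52 3.62 4.5
```

{"fn": "servo_tool", "kwargs": {
  "increments": "0 0 0 -3 0.01 -2.5 4.5; 0 0 0 -6 0.02 -5 4.5; 0 0 0 -9.94 0.03 -8.37 4.5; 0 0 0 -9.94 0.03 -8.37 4.5; 0 0 0 -9.94 0.03 -8.37 4.5; 0 0 0 -9.94 0.03 -8.37 4.5"
}}

```text
time: 53.17
eef_pos: [0.5883, -0.0597, 0.1799]
tcp_rot: [0.905, -0.041, -0.422, -0.018]
contact_force: [0.5, -0.3, -2.2]
opening: 0.641
```

{"fn": "servo_tool", "kwargs": {
  "increments": "0 0 -1.03 -2.15 -5.68 4.99 4.5; 0 0 -1.03 -2.15 -5.68 4.99 4.5; 0 0 -1.03 -2.15 -5.68 4.99 4.5; 0 0 -1.03 -2.15 -5.68 4.99 4.5; 0 0 -1.03 -2.15 -5.68 4.99 4.5; 0 0 -1.03 -2.15 -5.68 4.99 4.5; 0 0 -1.03 -2.15 -5.68 4.99 4.5; 0 0 -1.03 -2.15 -5.68 4.99 4.5; 0 0 -1.03 -2.15 -5.68 4.99 4.5; 0 0 -1.03 -2.15 -5.68 4.99 4.5"
}}

```text
time: 54.0
eef_pos: [0.5395, 0.0018, 0.1611]
tcp_rot: [0.807, 0.41, -0.361, -0.226]
contact_force: [0.5, -0.2, -1.6]
opening: 0.645
```

{"fn": "servo_tool", "kwargs": {
  "increments": "0 0 -1.029 4.3 -3.89 5.86 4.5; 0 0 -1.029 4.3 -3.89 5.86 4.5; 0 0 -1.029 4.3 -3.89 5.86 4.5; 0 0 -1.029 4.3 -3.89 5.86 4.5; 0 0 -1.029 4.3 -3.89 5.86 4.5; 0 0 -1.029 4.3 -3.89 5.86 4.5; 0 0 -1.029 4.3 -3.89 5.86 4.5; 0 0 -1.029 4.3 -3.89 5.86 4.5; 0 0 -1.029 4.3 -3.89 5.86 4.5; 0 0 -1.029 4.3 -3.89 5.86 4.5"
}}

```text
time: 54.83
eef_pos: [0.493, 0.063, 0.1336]
tcp_rot: [0.501, 0.753, -0.203, -0.374]
contact_force: [0.8, -0.2, -1.6]
opening: 0.644
```

Run:
```python
from place import *
s=ctrl.get_state(); print(s["opening"],s["eef_pos"],s["qpos"].round(2)); sync()
d=np.load("rel.npz"); p,r=target((R.from_quat(d["R"]),d["t"]),-.128,0.); print(p)
move(p+[0,0,.08],r,4.5)
im,_=ctrl.read_camera("scene"); save("scene28",cv2.resize(im[190:340,290:490],None,fx=4,fy=4,interpolation=cv2.INTER_CUBIC))
```

```text
0.6437325787413264 [0.49299706 0.06298961 0.13356711] [-0.08  0.51  1.63  0.01  1.88 -0.48]
[0.44944238 0.12394973 0.00551759]
rows 4.4 | -0.048 -0.081 -0.542 2.38 1.59 3.41 4.5
rows 4.4 | -0.048 -0.081 -0.541 1.52 2.5 3.35 4.5
```

{"fn": "servo_tool", "kwargs": {
  "increments": "-0.048 -0.081 -0.542 2.38 1.59 3.41 4.5; -0.048 -0.081 -0.542 2.38 1.59 3.41 4.5; -0.048 -0.081 -0.542 2.38 1.59 3.41 4.5; -0.048 -0.081 -0.542 2.38 1.59 3.41 4.5; -0.048 -0.081 -0.542 2.38 1.59 3.41 4.5; -0.048 -0.081 -0.542 2.38 1.59 3.41 4.5"
}}

```text
time: 55.38
eef_pos: [0.4718, 0.0936, 0.1111]
tcp_rot: [0.282, 0.88, -0.098, -0.371]
contact_force: [0.8, -0.4, -1.2]
opening: 0.637
```

{"fn": "servo_tool", "kwargs": {
  "increments": "-0.048 -0.081 -0.541 1.52 2.5 3.35 4.5; -0.048 -0.081 -0.541 1.52 2.5 3.35 4.5; -0.048 -0.081 -0.541 1.52 2.5 3.35 4.5; -0.048 -0.081 -0.541 1.52 2.5 3.35 4.5; -0.048 -0.081 -0.541 1.52 2.5 3.35 4.5; -0.048 -0.081 -0.541 1.52 2.5 3.35 4.5; -0.048 -0.081 -0.541 1.52 2.5 3.35 4.5"
}}

```text
time: 55.97
eef_pos: [0.4504, 0.1238, 0.0872]
tcp_rot: [0.042, 0.939, 0.014, -0.341]
contact_force: [-0.1, 0.1, -1.7]
opening: 0.643
```

Run:
```python
from place import *
chk(); s=ctrl.get_state(); sync(); d=np.load("rel.npz"); rel=(R.from_quat(d["R"]),d["t"]); p,r=target(rel,-.128,0.)
rr=R.from_quat(s["tcp_rot"]); Rm=rr*rel[0]; c=s["eef_pos"]+rr.apply(rel[1]); print("modz",Rm.as_matrix()[:,2].round(3),c)
for n in ("scene","top"):
    im,_=ctrl.read_camera(n); o=[290,190] if n=="scene" else [200,180]
    cc=cv2.resize(im[o[1]:o[1]+150,o[0]:o[0]+190],None,fx=4,fy=4,interpolation=cv2.INTER_CUBIC)
    for sx in(-1,1):
      for sy in(-1,1):
        q=(proj(n,[c+Rm.apply([sx*.0475,sy*.028,-.015])])[0]-o)*4; cv2.circle(cc,tuple(q.astype(int)),3,(255,0,0),-1)
    save(n+"29",cc)
p0,q=load(); store(p0+[0,0,.001],q); move(p+[0,0,.012],r,4.5)
```

```text
t 56.0 q [ 0.01  0.4   1.81  0.06  1.62 -1.49] dp mm [ 0.9 -0.1  1.6] dr [-0.    -0.002  0.003] op 0.643 F [-0.1  0.1 -1.7]
modz [ 0.002 -0.002 -1.   ] [0.44452607 0.12436501 0.10462128]
rows 1.7 | -0 0.002 -0.003 -4.47 0.02 5.47 4.5
```

Run:
```python
from place import *
for z in(.12,.15,.18): print(z,ray("top",np.array([[360,150],[345,240]])/4+[200,180],z).round(4))
print(ray("top",np.array([[352,350],[366,150]])/4+[200,180],.05).round(4))
im=np.load("top23.npz")["im"]
# handle arm right: in traycrop (763,122)-(740,370)/5+(140,190)
print(ray("top",np.array([[763,122],[740,370]])/5+[140,190],[.066,.036]).round(4))
d=ctrl.read_camera("top")[1]; C=cloud("top",d); 
s=ctrl.get_state(); r=R.from_quat(s["tcp_rot"]); T=r.inv().apply(C.reshape(-1,3)-s["eef_pos"])*1000; P=C.reshape(-1,3)
m=(T[:,2]>-130)&(T[:,2]<0)&(abs(T[:,0])<45)&(abs(T[:,1])<90)&(abs(T[:,1])>35); 
for k in np.where(m)[0][::3]: print(T[k].round(),P[k].round(3))
```

```text
0.12 [[0.5421 0.0501 0.12  ]
 [0.4824 0.0589 0.12  ]]
0.15 [[0.5338 0.0488 0.15  ]
 [0.4753 0.0574 0.15  ]]
0.18 [[0.5256 0.0475 0.18  ]
 [0.4683 0.056  0.18  ]]
[[0.4239 0.0567 0.05  ]
 [0.5614 0.0491 0.05  ]]
[[0.5656 0.0456 0.066 ]
 [0.436  0.0574 0.036 ]]
[  -6.  -49. -120.] [0.528 0.068 0.175]
[ -10.  -66. -120.] [0.529 0.05  0.172]
[  -1.  -52. -121.] [0.524 0.065 0.179]
[  -2.  -60. -122.] [0.524 0.057 0.179]
[  -2.  -67. -122.] [0.525 0.05  0.179]
[   1.  -53. -120.] [0.522 0.065 0.18 ]
[  -1.  -60. -119.] [0.522 0.057 0.178]
[  -3.  -67. -119.] [0.523 0.05  0.177]
[   4.  -53. -119.] [0.519 0.065 0.181]
[   7.  -61. -121.] [0.518 0.057 0.185]
[   2.  -68. -119.] [0.519 0.05  0.18 ]
[   3.  -53. -115.] [0.517 0.065 0.177]
[   5.  -61. -117.] [0.516 0.057 0.181]
[  10.  -68. -122.] [0.515 0.05  0.187]
[   2.  -53. -111.] [0.516 0.065 0.174]
[  17.  -62. -123.] [0.511 0.057 0.192]
[   7.  -68. -116.] [0.514 0.05  0.181]
[   5.  -56. -110.] [0.513 0.062 0.175]
[  12.  -64. -117.] [0.51  0.055 0.184]
[   7.  -51. -109.] [0.51  0.067 0.175]
[   5.  -58. -108.] [0.511 0.06  0.174]

[... 362 characters left out ...]
 9. -57. -95.] [0.5   0.063 0.166]
[  8. -64. -95.] [0.5   0.055 0.166]
[ 10. -57. -93.] [0.497 0.063 0.165]
[  9. -64. -93.] [0.498 0.055 0.164]
[ 11. -60. -91.] [0.495 0.06  0.164]
[-15. -50. -68.] [0.501 0.07  0.13 ]
[  8. -59. -85.] [0.494 0.06  0.158]
[ -4. -51. -73.] [0.496 0.069 0.141]
[ 16. -60. -88.] [0.49  0.06  0.165]
[  6. -52. -77.] [0.491 0.068 0.15 ]
[ 10. -60. -81.] [0.489 0.06  0.156]
[ 11. -55. -78.] [0.487 0.066 0.154]
[  9. -62. -77.] [0.488 0.058 0.152]
[ 11. -57. -75.] [0.485 0.063 0.152]
[ 11. -55. -72.] [0.483 0.066 0.15 ]
[ 13. -53. -70.] [0.481 0.068 0.149]
[ 16. -61. -73.] [0.48  0.06  0.153]
[  9. -58. -64.] [0.48  0.064 0.143]
[  9. -58. -61.] [0.478 0.064 0.14 ]
```

{"fn": "servo_tool", "kwargs": {
  "increments": "0 0.002 -0.003 -2 0.1 2.5 4.5; 0 0.002 -0.003 -2.8 0.1 3.4 4.5; 0 0.002 -0.003 -3.2 0.1 3.9 4.5; 0 0.002 -0.003 -3.2 0.1 3.9 4.5"
}}

```text
time: 56.45
eef_pos: [0.4486, 0.1249, 0.0355]
tcp_rot: [0.04, 0.938, 0.015, -0.344]
contact_force: [-0.8, -0.1, -1.7]
opening: 0.643
```

{"fn": "servo_tool", "kwargs": {
  "increments": "0 0 0 -0.4 0 0.5 4.5; 0 0 0 -0.7 0 0.85 4.5; 0 0 0 -0.95 0 1.15 4.5; 0 0 0 -1.2 0 1.45 4.5; 0 0 0 -1.2 0 1.45 4.5"
}}

```text
time: 56.87
eef_pos: [0.4499, 0.125, 0.0179]
tcp_rot: [0.039, 0.939, 0.015, -0.342]
contact_force: [0.2, -0.3, -1.0]
opening: 0.644
```

Run:
```python
from place import *
d=np.load("rel.npz"); rel=(R.from_quat(d["R"]),d["t"]); p,r=target(rel,-.128,0.); s=ctrl.get_state(); print(s["eef_pos"]-p)
im,_=ctrl.read_camera("scene"); o=[290,190]; save("scene30",cv2.resize(im[o[1]:o[1]+150,o[0]:o[0]+190],None,fx=4,fy=4,interpolation=cv2.INTER_CUBIC))
```

```text
[0.00045003 0.00102561 0.01235181]
```

{"fn": "servo_tool", "kwargs": {
  "increments": "0 0 0 -0.25 0 0.3 4.5; 0 0 0 -0.5 0 0.6 4.5; 0 0 0 -0.64 0 0.77 4.5; 0 0 0 -0.64 0 0.77 4.5"
}}

```text
time: 57.25
eef_pos: [0.4497, 0.125, 0.0077]
tcp_rot: [0.039, 0.939, 0.015, -0.342]
contact_force: [-0.9, -0.3, -2.3]
opening: 0.638
```

{"fn": "servo_tool", "kwargs": {
  "increments": "0 0 0 -0.12 0 0.15 4.5; 0 0 0 -0.19 0 0.23 4.5; 0 0 0 -0.19 0 0.23 4.5"
}}

```text
time: 57.5
eef_pos: [0.4502, 0.1254, 0.0052]
tcp_rot: [0.039, 0.939, 0.016, -0.342]
contact_force: [0.2, 1.4, -2.7]
opening: 0.641
```

{"fn": "servo_tool", "kwargs": {
  "increments": "0 0 0 -0.12 0 0.15 4.5; 0 0 0 -0.12 0 0.15 4.5; 0 0 0 -0.12 0 0.15 4.5"
}}

```text
time: 57.75
eef_pos: [0.4503, 0.1255, 0.0034]
tcp_rot: [0.039, 0.939, 0.016, -0.341]
contact_force: [0.6, 2.4, -1.2]
opening: 0.645
```

{"fn": "servo_tool", "kwargs": {
  "increments": "0 0 0 -0.1 0 0.12 4.5; 0 0 0 -0.1 0 0.12 4.5; 0 0 0 -0.1 0 0.12 4.5"
}}

```text
time: 58.0
eef_pos: [0.4503, 0.1254, 0.0031]
tcp_rot: [0.039, 0.939, 0.016, -0.342]
contact_force: [0.1, 4.2, 6.4]
opening: 0.639
```

{"fn": "servo_tool", "kwargs": {
  "increments": "0 0 0 0.05 0 -0.06 6; 0 0 0 0.05 0 -0.06 6.2; 0 0 0 0.05 0 -0.06 6.2; 0 0 0 0.05 0 -0.06 6.2; 0 0 0 0.05 0 -0.06 6.2"
}}

```text
time: 58.42
eef_pos: [0.45, 0.1286, 0.0029]
tcp_rot: [0.04, 0.939, 0.019, -0.342]
contact_force: [1.5, 13.2, 0.9]
opening: 0.723
```

Run:
```python
from place import *
s=ctrl.get_state(); print(s["opening"],s["contact_force"],s["eef_pos"])
im,_=ctrl.read_camera("scene"); o=[290,190]; save("scene31",cv2.resize(im[o[1]:o[1]+150,o[0]:o[0]+190],None,fx=4,fy=4,interpolation=cv2.INTER_CUBIC))
```

```text
0.722994500302263 [ 1.53024091 13.24447873  0.90021527] [0.45001507 0.12855064 0.00290779]
```

{"fn": "servo_tool", "kwargs": {
  "increments": "0 0 0 0 0.2 0 6; 0 0 0 0 0.2 0 6; 0 0 0 0 0.2 0 6; 0 0 0 0 0.2 0 6"
}}

```text
time: 58.8
eef_pos: [0.4501, 0.1277, 0.0026]
tcp_rot: [0.04, 0.939, 0.016, -0.342]
contact_force: [0.6, 5.9, -0.2]
opening: 0.705
```

{"fn": "servo_tool", "kwargs": {
  "increments": "0 0 0 0 0 -0.3 6; 0 0 0 0 0 -0.6 6; 0 0 0 0 0 -1 6; 0 0 0 0 0 -1 6"
}}

```text
time: 59.13
eef_pos: [0.4578, 0.1257, 0.011]
tcp_rot: [0.04, 0.939, 0.015, -0.341]
contact_force: [0.9, -0.1, 0.4]
opening: 0.703
```

Force is gone and the fingers are free. Continuing out along the axis, then up and away.

{"fn": "servo_tool", "kwargs": {
  "increments": "0 0 0 0 0 -1.5 6; 0 0 0 0 0 -3 6; 0 0 0 0 0 -6 6; 0 0 0 2 0 -9 6; 0 0 0 5 0 -12 6; 0 0 0 9 0 -14 6; 0 0 0 11 0 -15 6; 0 0 0 13 0 -15 6; 0 0 0 13 0 -15 6"
}}

```text
time: 59.88
eef_pos: [0.4537, 0.1263, 0.2125]
tcp_rot: [0.039, 0.94, 0.015, -0.339]
contact_force: [0.3, 0.8, 0.3]
opening: 0.702
```

Run:
```python
from place import *
s=ctrl.get_state(); print(s["eef_pos"],s["qpos"].round(2))
sync(); w=[([.50,-.12,.27],rot(-.2,-10,180))]
sim(s["qpos"],w,8); 
for x in w: move(*x,6)
```

```text
[0.45372981 0.12626733 0.21254928] [ 0.02  0.25  1.75  0.07  1.83 -1.48]
end [-0.41 -0.    1.81 -0.04  1.5  -1.78] maxstep 0.06 maxerr 0.0
rows 6.2 | -0.047 -0.517 0.107 -1.44 -24.14 -8.73 6
```

{"fn": "servo_tool", "kwargs": {
  "increments": "-0.047 -0.517 0.107 -1.44 -24.14 -8.73 6; -0.047 -0.517 0.107 -1.44 -24.14 -8.73 6; -0.047 -0.517 0.107 -1.44 -24.14 -8.73 6; -0.047 -0.517 0.107 -1.44 -24.14 -8.73 6; -0.047 -0.517 0.107 -1.44 -24.14 -8.73 6; -0.047 -0.517 0.107 -1.44 -24.14 -8.73 6; -0.047 -0.517 0.107 -1.44 -24.14 -8.73 6; -0.047 -0.517 0.107 -1.44 -24.14 -8.73 6"
}}

```text
time: 60.55
eef_pos: [0.5003, -0.1228, 0.2656]
tcp_rot: [0.102, 0.991, 0.008, -0.09]
contact_force: [-0.3, 0.9, -0.0]
opening: 0.703
```

Run:
```python
from place import *
from mods import find
s=ctrl.get_state(); print(s["time"],s["eef_pos"],s["qpos"].round(2)); sync()
for n in ("top","scene"):
    im,d=ctrl.read_camera(n); np.savez(n+"32.npz",im=im,d=d)
    c=im[190:300,140:330] if n=="top" else im[220:370,310:510]
    save(n+"32",cv2.resize(c,None,fx=4,fy=4,interpolation=cv2.INTER_CUBIC)); save(n+"32f",im)
im=np.load("top32.npz")["im"]; find(im)
# green boards
hsv=cv2.cvtColor(im,cv2.COLOR_RGB2HSV); m=((hsv[...,0]>50)&(hsv[...,0]<85)&(hsv[...,1]>80)).astype(np.uint8); m[:,300:]=0
hx=np.array([np.cos(TY),np.sin(TY)]); hy=np.array([-np.sin(TY),np.cos(TY)])
for c in cv2.findContours(m,0,1)[0]:
    if cv2.contourArea(c)<60: continue
    P=ray("top",cv2.convexHull(c).reshape(-1,2),.038)[:,:2]; (x,y),wh,a=cv2.minAreaRect((P*1000).astype(np.float32)); q=np.array([x,y])/1000-TC[:2]
    print("board",x,y,wh,a,"tray frame",(q@hx).round(4),(q@hy).round(4))
```

```text
60.55 [ 0.50030989 -0.12284213  0.26555813] [-0.42  0.01  1.81 -0.04  1.5  -1.78]
px [220. 258.] xy 0.4534 0.2487 L 363 W 124 yaw 1.484
px [566. 104.] xy 0.9272 -0.7651 L 262 W 45 yaw 0.199
board 445.06671142578125 122.43295288085938 (46.43763732910156, 60.52812194824219) 86.34369659423828 tray frame 0.0016 -0.1299
board 453.8292541503906 204.55543518066406 (44.99249267578125, 62.433589935302734) 85.78921508789062 tray frame 0.0034 -0.0473
board 457.833740234375 289.08758544921875 (46.725494384765625, 61.49777603149414) 85.64875030517578 tray frame 0.0002 0.0372
```

Run:
```python
from place import *
for n in("scene","top"):
    d=np.load(n+"32.npz"); C=cloud(n,d["d"]); 
    for (x,y) in ((.4451,.1245),(.4535,.207),(.4575,.2915)):
        for dx in(-.038,0,.038):
            row=[]
            for dy in(-.02,0,.02):
                uv=proj(n,[[x+dx,y+dy,.038]])[0].round().astype(int); w=C[uv[1]-1:uv[1]+2,uv[0]-1:uv[0]+2,2]; row.append(np.median(w).round(4))
            print(n,(x,y),dx,row)
```

```text
scene (0.4451, 0.1245) -0.038 [np.float64(0.0363), np.float64(0.0369), np.float64(0.0378)]
scene (0.4451, 0.1245) 0 [np.float64(0.0287), np.float64(0.029), np.float64(0.0278)]
scene (0.4451, 0.1245) 0.038 [np.float64(0.0383), np.float64(0.0362), np.float64(0.0379)]
scene (0.4535, 0.207) -0.038 [np.float64(0.0378), np.float64(0.0384), np.float64(0.037)]
scene (0.4535, 0.207) 0 [np.float64(0.0274), np.float64(0.0281), np.float64(0.0286)]
scene (0.4535, 0.207) 0.038 [np.float64(0.0378), np.float64(0.037), np.float64(0.0361)]
scene (0.4575, 0.2915) -0.038 [np.float64(0.0363), np.float64(0.038), np.float64(0.037)]
scene (0.4575, 0.2915) 0 [np.float64(0.0281), np.float64(0.0276), np.float64(0.0269)]
scene (0.4575, 0.2915) 0.038 [np.float64(0.0364), np.float64(0.0365), np.float64(0.0371)]
top (0.4451, 0.1245) -0.038 [np.float64(0.0367), np.float64(0.0371), np.float64(0.0373)]
top (0.4451, 0.1245) 0 [np.float64(0.0253), np.float64(0.0265), np.float64(0.0284)]
top (0.4451, 0.1245) 0.038 [np.float64(0.0364), np.float64(0.0394), np.float64(0.0363)]
top (0.4535, 0.207) -0.038 [np.float64(0.0366), np.float64(0.036), np.float64(0.0345)]
top (0.4535, 0.207) 0 [np.float64(0.0272), np.float64(0.0281), np.float64(0.0287)]
top (0.4535, 0.207) 0.038 [np.float64(0.0351), np.float64(0.0364), np.float64(0.0365)]
top (0.4575, 0.2915) -0.038 [np.float64(0.0365), np.float64(0.0372), np.float64(0.0363)]
top (0.4575, 0.2915) 0 [np.float64(0.0268), np.float64(0.0284), np.float64(0.0283)]
top (0.4575, 0.2915) 0.038 [np.float64(0.0351), np.float64(0.0389), np.float64(0.0364)]
```

All three modules lie level, with the terminal strips at z ≈ 0.037, and they sit well within their bays. Next is the handle: grip the bar, then swing it along its arc.

```bash
cat > hd.py <<'E'
from place import *
hx=np.array([np.cos(TY),np.sin(TY),0]); HC=np.array([.4545,.250,.036]); GH=np.array([0,0,-.030])
def bar(th,yo=0.): return HC+.13*(np.cos(th)*hx+np.sin(th)*np.array([0,0,1]))+yo*np.array([-np.sin(TY),np.cos(TY),0])
def hp(th,phi,yo=0.,back=0.):
    r=rot(TY,phi)*R.from_euler('z',90,degrees=True); return bar(th,yo)-r.apply(GH)-r.apply([0,0,back]),r
E
python3 - <<'E'
from hd import *
# bar position from latest pictures
im=np.load("top32.npz")["im"]; 
def blk(n,box):
    im=np.load(n+"32.npz")["im"]; g=im.max(2); m=np.zeros(g.shape,np.uint8); x0,y0,x1,y1=box; m[y0:y1,x0:x1]=(g[y0:y1,x0:x1]<45); 
    c=max(cv2.findContours(m,0,1)[0],key=cv2.contourArea); return cv2.minAreaRect(c),m.sum()
a,na=blk("top",(195,198,250,220)); b,nb=blk("scene",(365,295,420,340)); print(a,b)
def tri(ut,us):
    A=ray("top",[ut],0)[0],ray("top",[ut],.1)[0]; B=ray("scene",[us],0)[0],ray("scene",[us],.1)[0]
    da=A[1]-A[0]; db=B[1]-B[0]; x=np.linalg.lstsq(np.c_[da,-db],B[0]-A[0],rcond=None)[0]; return (A[0]+da*x[0]),(B[0]+db*x[1])
print(tri(a[0],b[0])); print(bar(.23))
print("can",ray("top",[[240,141]],.15),ray("scene",[[328,330]],.15))
q=ctrl.get_state()["qpos"]
for th,phi in ((.23,-38),(.6,-20),(1.0,0),(1.3,15),(1.6,30)):
    p,r=hp(th,phi); print(th,phi,p.round(3),[x.round(2).tolist() for x in ik(p,r)])
E
```

```text
((220.52871704101562, 210.18443298339844), (35.12786865234375, 2.6255362033843994), 5.19442892074585) ((392.44000244140625, 316.9200134277344), (47.181175231933594, 7.336483478546143), 34.695152282714844)
(array([0.58026431, 0.24207134, 0.05444407]), array([0.57978265, 0.2431468 , 0.05448332]))
[0.58061965 0.23925394 0.06563708]
can [[0.74199561 0.1832694  0.15      ]] [[0.73463851 0.18854472 0.15      ]]
0.23 -38 [0.562 0.241 0.042] []
0.6 -20 [0.551 0.242 0.081] []
1.0 0 [0.524 0.244 0.115] [[0.26, 0.18, 1.9, -0.0, 1.06, -2.8]]
1.3 15 [0.497 0.246 0.132] [[0.33, -0.01, 2.09, -0.14, 0.83, -2.65]]
1.6 30 [0.466 0.249 0.14 ] [[0.42, -0.16, 2.27, -0.44, 0.61, -2.33]]
```

```bash
sed -i "s/'z',90,degrees/'z',-90,degrees/" hd.py
python3 - <<'E'
from hd import *
def tri(ut,us):
    A=ray("top",[ut],0)[0],ray("top",[ut],.1)[0]; B=ray("scene",[us],0)[0],ray("scene",[us],.1)[0]
    da=A[1]-A[0]; db=B[1]-B[0]; x=np.linalg.lstsq(np.c_[da,-db],B[0]-A[0],rcond=None)[0]; return (A[0]+da*x[0]),(B[0]+db*x[1])
print(tri([221.25,208.8],[393.2,317.5]))
for th in (0.,.15,.23): print(th,proj("top",[bar(th)]),proj("scene",[bar(th)]))
D=np.load("scene32.npz")["d"]; C=cloud("scene",D); print([C[v,u].round(3) for u,v in ((393,317),(392,316),(388,313),(398,321))]); D=np.load("top32.npz")["d"]; C=cloud("top",D); print([C[v,u].round(3) for u,v in ((221,209),(218,209),(226,209))])
for th,phi in ((.2,-38),(.6,-20),(1.0,0),(1.3,15),(1.6,30)):
    p,r=hp(th,phi,.03); print(th,phi,p.round(3),[x.round(2).tolist() for x in ik(p,r)])
E
```

```text
(array([0.58370339, 0.23999284, 0.05607661]), array([0.58121863, 0.24560442, 0.05627674]))
0.0 [[222.73122138 210.72974525]] [[388.74009541 322.1292934 ]]
0.15 [[221.59987697 209.26621249]] [[390.13251233 316.58937636]]
0.23 [[220.93876971 208.90768289]] [[391.21732702 313.25178751]]
[array([0.586, 0.247, 0.066]), array([0.586, 0.244, 0.067]), array([0.585, 0.234, 0.067]), array([0.588, 0.26 , 0.064])]
[array([0.58 , 0.239, 0.067]), array([0.58 , 0.247, 0.067]), array([0.579, 0.225, 0.071])]
0.2 -38 [0.566 0.271 0.038] [[0.21, 0.72, 1.42, 0.18, 1.64, 0.25]]
0.6 -20 [0.554 0.272 0.081] [[0.24, 0.48, 1.62, 0.11, 1.38, 0.29]]
1.0 0 [0.527 0.274 0.115] [[0.31, 0.21, 1.86, 0.0, 1.07, 0.39]]
1.3 15 [0.499 0.276 0.132] [[0.38, 0.04, 2.04, -0.16, 0.83, 0.56]]
1.6 30 [0.468 0.279 0.14 ] [[0.48, -0.1, 2.22, -0.47, 0.63, 0.9]]
```

Run:
```python
from hd import *
s=ctrl.get_state(); sync()
p0,r0=hp(.165,-38,.03,.09); p1,r1=hp(.165,-38,.03,0.)
A=np.array([.52,.10,.30])
w=[(A,rot(TY,-25,-150)),(p0+[0,0,.08],r0),(p0,r0),(p1,r1)]
for a in((rot(TY,-25,-140),),(rot(TY,-25,180),)):
    pass
w=[(A,rot(TY,-25,180)*R.from_euler('z',45,degrees=True)),(p0+[0,0,.08],r0),(p0,r0),(p1,r1)]
sim(s["qpos"],w,8)
for x in w: move(*x,4.5)
```

```text
end [-0.02  0.17  1.61  0.03  1.8  -0.72] maxstep 0.14 maxerr 0.0
end [0.19 0.68 1.2  0.18 1.9  0.28] maxstep 0.13 maxerr 0.0
end [0.19 0.75 1.24 0.17 1.79 0.26] maxstep 0.01 maxerr 0.0
end [0.21 0.73 1.41 0.18 1.64 0.25] maxstep 0.02 maxerr 0.0
rows 5.8 | 0.132 0.224 0.67 3 21.94 -3.07 4.5
rows 6.5 | 0.215 0.089 0.782 3.26 21.33 6.77 4.5
rows 1.9 | -0 0 0 -0 4.93 6.3 4.5
rows 2.2 | -0 0 0 0 0 9 4.5
```

{"fn": "servo_tool", "kwargs": {
  "increments": "0.132 0.224 0.67 3 21.94 -3.07 4.5; 0.132 0.224 0.67 3 21.94 -3.07 4.5; 0.132 0.224 0.67 3 21.94 -3.07 4.5; 0.132 0.224 0.67 3 21.94 -3.07 4.5; 0.132 0.224 0.67 3 21.94 -3.07 4.5; 0.132 0.224 0.67 3 21.94 -3.07 4.5; 0.132 0.224 0.67 3 21.94 -3.07 4.5; 0.132 0.224 0.67 3 21.94 -3.07 4.5",
  "grip_force": 40
}}

```text
time: 61.32
eef_pos: [0.5194, 0.1021, 0.2997]
tcp_rot: [0.408, 0.887, -0.076, -0.203]
contact_force: [-0.9, 0.4, -0.8]
opening: 0.523
```

{"fn": "servo_tool", "kwargs": {
  "increments": "0.215 0.089 0.782 3.26 21.33 6.77 4.5; 0.215 0.089 0.782 3.26 21.33 6.77 4.5; 0.215 0.089 0.782 3.26 21.33 6.77 4.5; 0.215 0.089 0.782 3.26 21.33 6.77 4.5; 0.215 0.089 0.782 3.26 21.33 6.77 4.5; 0.215 0.089 0.782 3.26 21.33 6.77 4.5; 0.215 0.089 0.782 3.26 21.33 6.77 4.5; 0.215 0.089 0.782 3.26 21.33 6.77 4.5; 0.215 0.089 0.782 3.26 21.33 6.77 4.5"
}}

```text
time: 62.07
eef_pos: [0.6215, 0.2648, 0.1849]
tcp_rot: [0.696, 0.641, -0.22, -0.239]
contact_force: [-0.5, -0.3, 0.7]
opening: 0.531
```

Run:
```python
from hd import *
s=ctrl.get_state(); sync(); p0,r0=hp(.165,-38,.03,.09); print(s["eef_pos"]-p0-[0,0,.08])
move(p0,r0,4.5)
for n in ("top","scene"):
    im,d=ctrl.read_camera(n); c=im[120:270,160:360] if n=="top" else im[220:370,310:510]
    save(n+"33",cv2.resize(c,None,fx=4,fy=4,interpolation=cv2.INTER_CUBIC))
```

```text
[-0.00012212 -0.00107927  0.00022753]
rows 1.9 | 0.001 0.002 0.002 0.11 4.94 6.33 4.5
```

{"fn": "servo_tool", "kwargs": {
  "increments": "0.001 0.002 0.002 0.11 2 2.6 4.5; 0.001 0.002 0.002 0.11 4 5.1 4.5; 0.001 0.002 0.002 0.11 4.94 6.33 4.5; 0.001 0.002 0.002 0.11 4.94 6.33 4.5; 0.001 0.002 0.002 0.11 4.94 6.33 4.5"
}}

```text
time: 62.58
eef_pos: [0.6215, 0.2662, 0.1057]
tcp_rot: [0.697, 0.639, -0.221, -0.24]
contact_force: [0.7, 0.1, 0.6]
opening: 0.526
```

Run:
```python
from hd import *
chk(); s=ctrl.get_state(); sync(); p1,r1=hp(.165,-38,.03); move(p1,r1,4.5)
for n in ("scene",):
    im,d=ctrl.read_camera(n); c=im[220:400,280:510]
    save(n+"34",cv2.resize(c,None,fx=3.3,fy=3.3,interpolation=cv2.INTER_CUBIC))
    C=cloud(n,d).reshape(-1,3); r=R.from_quat(s["tcp_rot"]); T=r.inv().apply(C-s["eef_pos"])*1000
    m=(abs(T[:,0])<14)&(abs(T[:,1])<45)&(T[:,2]>-50)&(T[:,2]<110)&(C[:,2]>.03); print(np.c_[T[m][::6],C[m][::6]*1000].round())
```

```text
t 62.6 q [0.19 0.75 1.24 0.17 1.79 0.26] dp mm [-0.2  0.3  1.1] dr [0.001 0.    0.002] op 0.526 F [0.7 0.1 0.6]
rows 2.2 | -0.001 -0 -0.002 -0.03 0.08 9.07 4.5
[[ -0. -36. -26. 609. 267. 148.]
 [  7. -34. -23. 609. 274. 144.]
 [ 11. -29. -42. 626. 277. 157.]
 [ 11. -28. -30. 619. 277. 146.]
 [ 10. -25. -23. 617. 277. 140.]
 [-11.  -7.  54. 582. 258.  67.]
 [ -8.  -6.  54. 583. 261.  67.]
 [ -8.  -3.  52. 586. 261.  67.]
 [-14.   3.  50. 592. 255.  65.]
 [ -3.  -4.  51. 587. 266.  68.]
 [-11.   3.  52. 591. 257.  63.]
 [ -1.  -3.  53. 586. 268.  66.]
 [-10.   5.  53. 592. 258.  61.]
 [ -1.  -1.  56. 586. 268.  62.]
 [  8.  -8.  62. 578. 278.  62.]
 [ -0.   1.  51. 591. 269.  65.]
 [ 10.  -6.  53. 585. 279.  67.]
 [ -3.   5.  54. 592. 265.  60.]
 [  7.  -2.  52. 588. 276.  66.]
 [ -0.   6.  54. 593. 268.  60.]
 [ 10.  -1.  55. 588. 279.  63.]
 [  5.   5.  52. 594. 273.  62.]
 [  3.   8.  57. 593. 271.  56.]
 [  5.   9.  58. 593. 274.  54.]
 [ 13.   6.  52. 596. 281.  61.]
 [ 11.  24. -32. 660. 274. 116.]
 [ 11.  28. -37. 667. 273. 117.]]
```

{"fn": "servo_tool", "kwargs": {
  "increments": "0 0 -0.001 0 0.02 3 4.5; -0.001 0 -0.002 -0.02 0.05 5.5 4.5; -0.001 0 -0.002 -0.03 0.08 7.5 4.5; -0.001 0 -0.002 -0.03 0.08 9 4.5; -0.001 0 -0.002 -0.03 0.08 9.07 4.5; -0.001 0 -0.002 -0.03 0.08 9.07 4.5",
  "grip_force": 40
}}

```text
time: 63.13
eef_pos: [0.5679, 0.2713, 0.0354]
tcp_rot: [0.697, 0.64, -0.219, -0.239]
contact_force: [0.4, -0.5, 0.2]
opening: 0.524
```

{"fn": "servo_tool", "kwargs": {
  "increments": "0 0 0 0 0 0 1; 0 0 0 0 0 0 1; 0 0 0 0 0 0 1; 0 0 0 0 0 0 1; 0 0 0 0 0 0 1; 0 0 0 0 0 0 1",
  "grip_force": 40
}}

```text
time: 63.63
eef_pos: [0.5692, 0.2712, 0.0348]
tcp_rot: [0.697, 0.64, -0.217, -0.238]
contact_force: [6.3, 0.7, 2.9]
opening: 0.19
```

```bash
cat hd.py; cat pl.py | head -80
```

```text
from place import *
hx=np.array([np.cos(TY),np.sin(TY),0]); HC=np.array([.4545,.250,.036]); GH=np.array([0,0,-.030])
def bar(th,yo=0.): return HC+.13*(np.cos(th)*hx+np.sin(th)*np.array([0,0,1]))+yo*np.array([-np.sin(TY),np.cos(TY),0])
def hp(th,phi,yo=0.,back=0.):
    r=rot(TY,phi)*R.from_euler('z',-90,degrees=True); return bar(th,yo)-r.apply(GH)-r.apply([0,0,back]),r
from h import *
import json,sys,os
def load(): 
    d=json.load(open("cmd.json")); return np.array(d["p"]),R.from_quat(d["q"])
def store(p,r): json.dump({"p":list(map(float,p)),"q":list(map(float,r.as_quat()))},open("cmd.json","w"))
def rot(yaw,phi=0.,roll=0.):
    """tool with x axis (horizontal dir) at yaw, tilted about tool y by phi deg (z toward +x_tool), then roll about z deg"""
    x=np.array([np.cos(yaw),np.sin(yaw),0]); z=np.array([0,0,-1.]); y=np.cross(z,x)
    return R.from_matrix(np.c_[x,y,z])*R.from_euler('y',phi,degrees=True)*R.from_euler('z',roll,degrees=True)
def plan(p,r,claw,n=None):
    p0,r0=load(); rv=(r0.inv()*r).as_rotvec().round(3); d=(r0.inv().apply(np.array(p)-p0)*100).round(2)
    rows=max(np.l
[... 1964 characters left out ...]
rn out
def sim(q,wps,n=14):
    """continuity check: wps list of (p,r)"""
    p0,r0=fk(q); worst=0
    for p,r in wps:
        rv=(r0.inv()*r).as_rotvec(); qs=[]
        for i in range(1,n+1):
            pp=p0+(np.array(p)-p0)*i/n; rr=r0*R.from_rotvec(rv*i/n)
            f=lambda x:np.concatenate([(fk(x)[0]-pp)*5,(rr.inv()*fk(x)[1]).as_rotvec(),(x-q)*1e-3])
            o=least_squares(f,np.clip(q,LO+1e-4,HI-1e-4),bounds=(LO,HI)); st=np.abs(o.x-q).max(); 
            e=np.abs(f(o.x)[:6]).max(); worst=max(worst,e)
            qs.append((round(st,2),round(e,3))); q=o.x
        print("end",q.round(2),"maxstep",max(a for a,_ in qs),"maxerr",max(b for _,b in qs)); p0,r0=np.array(p),r
    return q
```

```bash
cat > sw.py <<'E'
from hd import *
def rows(ths,claw):
    p0,r0=load(); out=[]
    for th in ths:
        phi=np.interp(th,[.165,.6,1.0,1.3,1.6],[-38,-20,0,15,30]); p,r=hp(th,phi,.03)
        rv=(r0.inv()*r).as_rotvec().round(3); d=(r0.inv().apply(p-p0)*100).round(2)
        out.append(" ".join("%g"%v for v in [*rv,*d,claw]))
    store(p0+r0.apply(d/100),r0*R.from_rotvec(rv)); print("; ".join(out))
E
python3 - <<'E'
from sw import *
chk()
a=np.linspace(.165,1.61,25)[1:]
for k in range(3): rows(a[8*k:8*k+8],1)
E
```

```text
t 63.6 q [0.21 0.73 1.41 0.18 1.63 0.25] dp mm [2.9 0.7 1. ] dr [-0.007  0.002 -0.   ] op 0.190 F [6.3 0.7 2.9]
-0.043 -0 0 0 -0.46 -0.51 1; -0.086 -0 0 0 -0.95 -1 1; -0.13 -0 0 0 -1.47 -1.45 1; -0.173 -0 0 0 -2.01 -1.86 1; -0.217 -0 0 0 -2.58 -2.25 1; -0.26 -0 0 0 -3.17 -2.59 1; -0.304 -0 0 0 -3.78 -2.9 1; -0.354 -0 0 0 -4.39 -3.17 1
-0.053 -0 0 0 -0.49 -0.44 1; -0.105 -0 0 0 -1.01 -0.84 1; -0.158 -0 0 0 -1.56 -1.21 1; -0.211 -0 -0 0 -2.12 -1.55 1; -0.263 -0 -0 0 -2.7 -1.85 1; -0.316 -0 -0 0 -3.3 -2.11 1; -0.368 -0 -0 0 -3.92 -2.34 1; -0.421 -0 -0 0 -4.55 -2.53 1
-0.052 -0 -0 0 -0.52 -0.39 1; -0.105 -0 -0 0 -1.06 -0.76 1; -0.157 -0 -0 0 -1.62 -1.08 1; -0.21 -0 -0 0 -2.2 -1.38 1; -0.262 -0 -0 0 -2.8 -1.63 1; -0.315 -0 -0 0 -3.41 -1.85 1; -0.368 -0 -0 0 -4.04 -2.03 1; -0.411 -0 -0 0 -4.69 -2.16 1
```

{"fn": "servo_tool", "kwargs": {
  "increments": "-0.043 0 0 0 -0.46 -0.51 1; -0.086 0 0 0 -0.95 -1 1; -0.13 0 0 0 -1.47 -1.45 1; -0.173 0 0 0 -2.01 -1.86 1; -0.217 0 0 0 -2.58 -2.25 1; -0.26 0 0 0 -3.17 -2.59 1; -0.304 0 0 0 -3.78 -2.9 1; -0.354 0 0 0 -4.39 -3.17 1; -0.354 0 0 0 -4.39 -3.17 1"
}}

```text
time: 64.38
eef_pos: [0.5545, 0.2726, 0.0877]
tcp_rot: [0.728, 0.669, -0.099, -0.109]
contact_force: [4.9, 0.4, 2.1]
opening: 0.197
```

{"fn": "servo_tool", "kwargs": {
  "increments": "-0.053 0 0 0 -0.49 -0.44 1; -0.105 0 0 0 -1.01 -0.84 1; -0.158 0 0 0 -1.56 -1.21 1; -0.211 0 0 0 -2.12 -1.55 1; -0.263 0 0 0 -2.7 -1.85 1; -0.316 0 0 0 -3.3 -2.11 1; -0.368 0 0 0 -3.92 -2.34 1; -0.421 0 0 0 -4.55 -2.53 1; -0.421 0 0 0 -4.55 -2.53 1"
}}

```text
time: 65.13
eef_pos: [0.5185, 0.2758, 0.1264]
tcp_rot: [0.734, 0.676, 0.043, 0.045]
contact_force: [4.1, -0.4, 3.6]
opening: 0.192
```

{"fn": "servo_tool", "kwargs": {
  "increments": "-0.052 0 0 0 -0.52 -0.39 1; -0.105 0 0 0 -1.06 -0.76 1; -0.157 0 0 0 -1.62 -1.08 1; -0.21 0 0 0 -2.2 -1.38 1; -0.262 0 0 0 -2.8 -1.63 1; -0.315 0 0 0 -3.41 -1.85 1; -0.368 0 0 0 -4.04 -2.03 1; -0.411 0 0 0 -4.69 -2.16 1; -0.411 0 0 0 -4.69 -2.16 1; -0.411 0 0 0 -4.69 -2.16 1"
}}

```text
time: 65.97
eef_pos: [0.4715, 0.28, 0.1437]
tcp_rot: [0.71, 0.653, 0.18, 0.194]
contact_force: [10.5, -1.6, 3.0]
opening: 0.186
```

```bash
grep -n "def " h.py
python3 - <<'E'
from sw import *
chk()
import cv2
for n in("scene","top"):
    im,d=ctrl.read_camera(n); cv2.imwrite("pics/swing_%s.png"%n,im[:,:,::-1])
E
```

```text
4:def cam(n):
6:def ray(n,uv,z):
10:def cloud(n,dep):
14:def proj(n,P):
16:def save(name,im): cv2.imwrite("pics/"+name+".png",im[:,:,::-1])
t 66.0 q [ 0.48 -0.11  2.21 -0.48  0.62  0.9 ] dp mm [4.6 1.  3.8] dr [-0.012  0.003 -0.001] op 0.186 F [10.5 -1.6  3. ]
```

View pics/swing_scene.png

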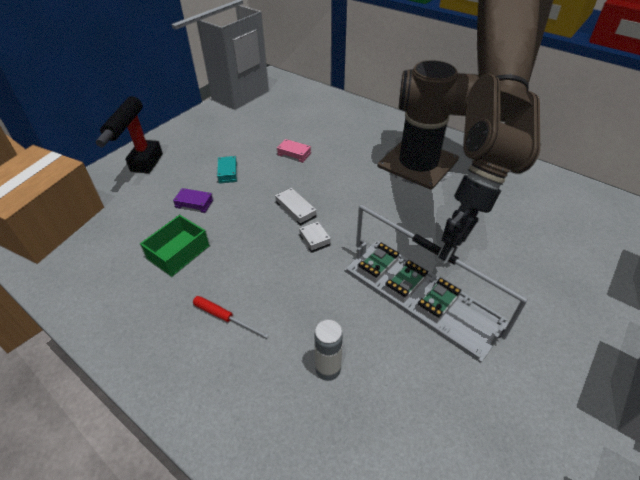

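View pics/swing_top.png

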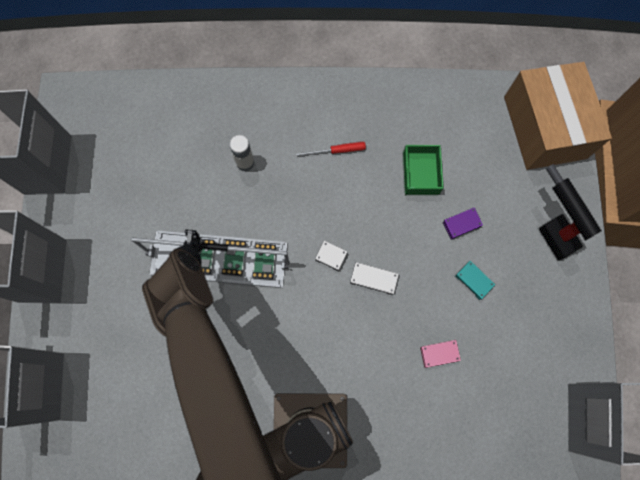

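Run:
```python
from sw import *
n,im,d="top",*ctrl.read_camera("top")
P=cloud("top",d) if True else 0
P=np.asarray(P).reshape(-1,3)
hy=np.array([-np.sin(TY),np.cos(TY)])
rel=P[:,:2]-HC[:2]; u=rel@hx[:2]; v=rel@hy
for lo,hi in((-.19,-.08),(.12,.19),(-.06,.0)):
    m=(v>lo)&(v<hi)&(np.abs(u)<.06)&(P[:,2]>.12)&(P[:,2]<.19)
    if m.sum(): print(lo,m.sum(),np.median(u[m]),np.percentile(u[m],[5,95]),np.percentile(P[m,2],[5,50,95]))
```

```text
-0.19 184 -0.0006066003127906977 [-0.00412653  0.00471843] [0.16241021 0.16913877 0.17450662]
0.12 112 0.0006282217675094813 [-0.00331444  0.00579344] [0.16305767 0.16817861 0.1733282 ]
-0.06 163 -0.0005501113171784895 [-0.00750948  0.00803835] [0.16454322 0.17131475 0.17745405]
```

{"fn": "servo_tool", "kwargs": {
  "increments": "0 0 0 0 0 0 3; 0 0 0 0 0 0 4.5; 0 0 0 0 0 0 4.5; 0 0 0 0 0 0 4.5; 0 0 0 0 0 0 4.5"
}}

```text
time: 66.53
eef_pos: [0.4666, 0.2792, 0.1384]
tcp_rot: [0.711, 0.653, 0.175, 0.191]
contact_force: [0.4, 0.2, 0.9]
opening: 0.531
```

Run:
```python
from sw import *
chk(); q=ctrl.get_state()["qpos"]; p,r=load()
z=r.apply([0,0,1]);print(z)
for w in ([0,0,.05],[0,0,.09]):
    print(w); sim(q,[(p+np.array(w),r)])
sim(q,[(p-.06*z,r),(p-.06*z+[0,0,.1],r)])
sim(q,[(p-.03*z,r),(p-.03*z+[0,0,.1],r)])
```

```text
t 66.5 q [ 0.48 -0.1   2.22 -0.48  0.63  0.9 ] dp mm [-0.3  0.2 -1.5] dr [ 0.    -0.001 -0.   ] op 0.531 F [0.4 0.2 0.9]
[ 0.49790674 -0.04227851 -0.86619941]
[0, 0, 0.05]
end [ 0.48 -0.18  2.18 -0.42  0.73  0.82] maxstep 0.01 maxerr 0.0
[0, 0, 0.09]
end [ 0.48 -0.22  2.14 -0.38  0.81  0.78] maxstep 0.01 maxerr 0.0
end [ 0.52 -0.24  2.22 -0.43  0.76  0.86] maxstep 0.01 maxerr 0.0
end [ 0.52 -0.33  2.11 -0.36  0.95  0.76] maxstep 0.01 maxerr 0.0
end [ 0.5  -0.17  2.22 -0.45  0.69  0.88] maxstep 0.01 maxerr 0.0
end [ 0.5  -0.29  2.12 -0.36  0.89  0.76] maxstep 0.01 maxerr 0.0
```

Retreat straight back along tool z by 10 cm.

{"fn": "servo_tool", "kwargs": {
  "increments": "0 0 0 0 0 -1 4.5; 0 0 0 0 0 -2 4.5; 0 0 0 0 0 -3.5 4.5; 0 0 0 0 0 -5 4.5; 0 0 0 0 0 -7 4.5; 0 0 0 0 0 -9 4.5; 0 0 0 0 0 -10 4.5; 0 0 0 0 0 -10 4.5"
}}

```text
time: 67.2
eef_pos: [0.4178, 0.2849, 0.2299]
tcp_rot: [0.711, 0.653, 0.179, 0.192]
contact_force: [0.9, -0.2, 0.7]
opening: 0.526
```

Run:
```python
from sw import *
sync();chk()
s=ctrl.get_state();p,r=s["eef_pos"],R.from_quat(s["tcp_rot"])
plan(p+np.array([0,0,.12]),r,4.5)
im,d=ctrl.read_camera("top")
P=np.asarray(cloud("top",d)).reshape(-1,3)
hy=np.array([-np.sin(TY),np.cos(TY)])
rel=P[:,:2]-HC[:2]; u=rel@hx[:2]; v=rel@hy
for lo,hi in((-.19,-.08),(.12,.19),(-.05,.05)):
    m=(v>lo)&(v<hi)&(np.abs(u)<.03)&(P[:,2]>.12)&(P[:,2]<.19)
    if m.sum(): print(lo,m.sum(),np.median(u[m]),np.percentile(u[m],[5,95]),np.percentile(P[m,2],[5,50,95]))
```

```text
t 67.2 q [ 0.55 -0.31  2.22 -0.41  0.84  0.85] dp mm [0. 0. 0.] dr [0. 0. 0.] op 0.526 F [ 0.9 -0.2  0.7]
rows 2.9 | 0 0 0 0.05 6.07 -10.35 4.5
-0.19 181 -0.0004624716195393986 [-0.00443222  0.00478678] [0.16296309 0.1687134  0.17469623]
0.12 113 0.001063230475399093 [-0.00364883  0.00592016] [0.16381689 0.16883822 0.17459488]
-0.05 277 -0.0002908002239815576 [-0.00759417  0.00811729] [0.1650693  0.17171106 0.17848552]
```

{"fn": "servo_tool", "kwargs": {
  "increments": "0 0 0 0.05 2 -3.5 4.5; 0 0 0 0.05 4 -7 4.5; 0 0 0 0.05 6.07 -10.35 4.5; 0 0 0 0.05 6.07 -10.35 4.5; 0 0 0 0.05 6.07 -10.35 4.5"
}}

```text
time: 67.67
eef_pos: [0.4193, 0.2845, 0.3487]
tcp_rot: [0.711, 0.652, 0.178, 0.192]
contact_force: [0.7, 0.0, -0.8]
opening: 0.527
```

Run:
```python
from sw import *
sync();chk()
s=ctrl.get_state();p,r=s["eef_pos"],R.from_quat(s["tcp_rot"])
Z=R.from_euler('z',.6)
move(Z.apply(p),Z*r,4.5)
```

```text
t 67.7 q [ 0.55 -0.39  2.06 -0.35  1.06  0.74] dp mm [0. 0. 0.] dr [0. 0. 0.] op 0.527 F [ 0.7  0.  -0.8]
rows 7.2 | 0.002 0.303 -0.518 16.64 -21.52 -12.52 4.5
```

{"fn": "servo_tool", "kwargs": {
  "increments": "0.002 0.303 -0.518 16.64 -21.52 -12.52 4.5; 0.002 0.303 -0.518 16.64 -21.52 -12.52 4.5; 0.002 0.303 -0.518 16.64 -21.52 -12.52 4.5; 0.002 0.303 -0.518 16.64 -21.52 -12.52 4.5; 0.002 0.303 -0.518 16.64 -21.52 -12.52 4.5; 0.002 0.303 -0.518 16.64 -21.52 -12.52 4.5; 0.002 0.303 -0.518 16.64 -21.52 -12.52 4.5; 0.002 0.303 -0.518 16.64 -21.52 -12.52 4.5; 0.002 0.303 -0.518 16.64 -21.52 -12.52 4.5; 0.002 0.303 -0.518 16.64 -21.52 -12.52 4.5"
}}

```text
time: 68.5
eef_pos: [0.1839, 0.4706, 0.3437]
tcp_rot: [0.486, 0.835, 0.222, 0.13]
contact_force: [0.3, -1.0, 0.4]
opening: 0.528
```

Run:
```python
from sw import *
import cv2
chk()
im,d=ctrl.read_camera("top")
cv2.imwrite("pics/final_top.png",cv2.resize(im[200:320,120:420,::-1],None,fx=2.6,fy=2.6,interpolation=cv2.INTER_CUBIC))
P=np.asarray(cloud("top",d)); print(P.shape)
Q=P.reshape(-1,3); C=im.reshape(-1,3)[:len(Q)].astype(int) if len(Q)==480*640 else None
hy=np.array([-np.sin(TY),np.cos(TY)])
rel=Q[:,:2]-np.array(TC[:2]); u=rel@hx[:2]; v=rel@hy
m=(abs(v)<.19)&(abs(u)<.03)&(Q[:,2]>.14)&(Q[:,2]<.19); print("bar",m.sum(),np.median(u[m]),np.median(Q[m,2]))
for b in (-.132,-.044,.044,.132):
    for s in(-1,1):
        m=(abs(v-b)<.022)&(abs(u-s*.038)<.006)&(Q[:,2]<.08)
        if m.sum(): print(b,s,m.sum(),np.percentile(Q[m,2],[10,50,90]).round(4))
    if C is not None:
        g=(abs(v-b)<.044)&(abs(u)<.06)&(Q[:,2]>.028)&(Q[:,2]<.06)
        if g.sum()>50: print("  ext u",np.percentile(u[g],[2,98]).round(3),"v",(np.percentile(v[g],[2,98])-b).round(3))
im,d=ctrl.read_camera("scene"); cv2.imwrite("pics/final_scene.png",cv2.resize(im[120:400,120:560,::-1],None,fx=1.8,fy=1.8))
```

```text
t 68.5 q [ 1.15 -0.39  2.06 -0.34  1.06  0.74] dp mm [-1.5 -1.  -5. ] dr [ 0.008 -0.002 -0.003] op 0.528 F [ 0.3 -1.   0.4]
(480, 640, 3)
bar 738 -1.5860822417362891e-06 0.16992137634173823
-0.132 -1 73 [0.0304 0.0372 0.0413]
-0.132 1 66 [0.0327 0.038  0.0408]
  ext u [-0.046  0.047] v [-0.024  0.03 ]
-0.044 -1 77 [0.0294 0.0366 0.0415]
-0.044 1 62 [0.0306 0.0368 0.0424]
  ext u [-0.044  0.049] v [-0.028  0.025]
0.044 -1 74 [0.0324 0.0378 0.0402]
0.044 1 36 [0.0332 0.0381 0.0432]
  ext u [-0.048  0.046] v [-0.033  0.022]
0.132 -1 68 [0.0025 0.0066 0.0109]
0.132 1 23 [0.0045 0.008  0.0119]
```

View pics/final_top.png

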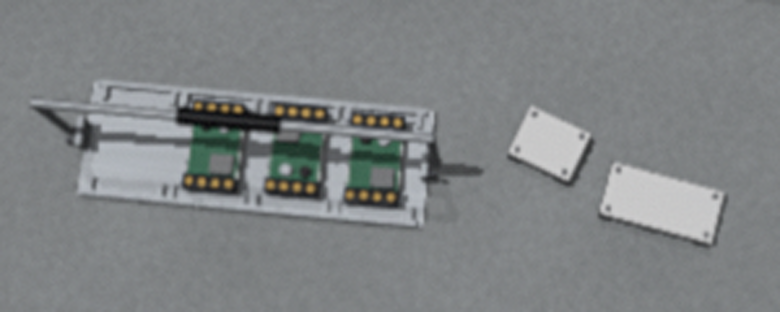

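View pics/final_scene.png

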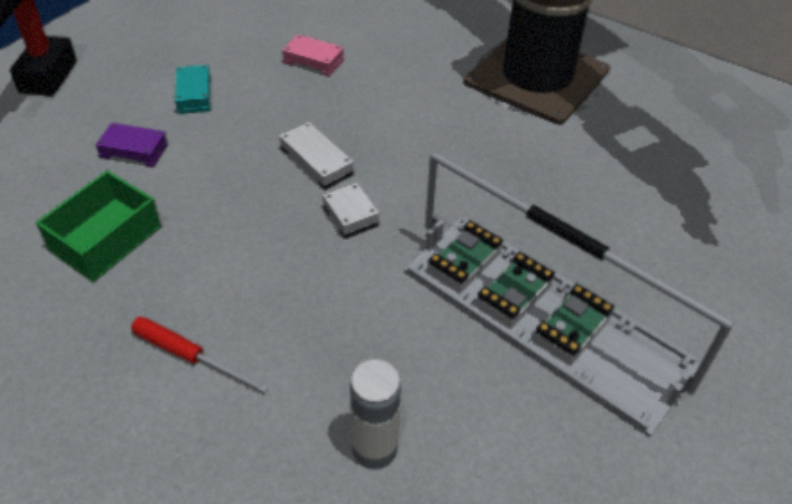

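The top crop shows the three modules with brass strips up at about (212,145), (295,150) and (375,160), seated between their bay stubs. The bar lies over the tray centre line, and the two white look-alikes at (550,145) and (663,203) are where they were. The scene view agrees, and the arm is clear of everything.

```bash
python3 -c "
from plant import ctrl
print(ctrl.sign_off())"
```

```text
the job is handed in; nothing more can be done
None
```

I turned over all three 95 mm modules that were present and laid them terminals up in three bays of the tray. I then swung the handle up to its stop, let go, and handed the job in at about 68.6 s of the 210 s allowed.

**Modules:** The last top-camera depth check puts all six terminal strips level at z ≈ 37–38 mm (fully down is 38 mm). Centres are within about 6 mm of the bay centres. One module was knocked over by the announced disturbance, so I picked it up and placed it again.

**Handle:** The bar is at 0 mm offset over the hinge line and z ≈ 0.17 m, which is about 1.57 rad. It stayed there after release.

**Left alone:** In the last pictures the short and long modules, the coloured decoys and the bystanders were where they started. The arm was clear of everything.

**Disagreements:**
- The two cameras put the tray's centre in y about 9 mm apart (0.2475 m from the top, 0.257 m from the scene), and I used 0.252 m. Measured only from the top camera, the largest offset is about 7.5 mm, still within the 12 mm limit.
- The fingertips measured about 30 mm shorter than stated, so I corrected the grasps for that.

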